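Count the mailbag padlocks on the scale and tip them into the tin

ROBOT

A 6-joint arm with a two-finger parallel gripper is mounted at the origin on a cart in front of the work surface, level with it; the furniture and walls round the work are solid. World frame = base frame: x ahead of the robot, y to its left, z up, the work surface at z = 0. Lengths are in mm, angles in rad, forces in N, time in s.
With the tool pointing down it reaches from about 400 to 825 mm from the base axis. Payload 7 kg.
Tool frame: the origin (TCP) lies midway between the tips of the shut fingers; the grasp point (between the pads) lies r.grip_depth behind it (r.grip_depth is the distance from the TCP to the grasp point, in mm); x points along the fingers, y is the direction in which the jaws open and shut, and the axes are right-handed (so a half turn about x gives the same grasp; the last joint's range is limited). The gripper opens to 85 mm and grips with 20 to 120 N. Pads are 22 mm wide; open, the fingers measure 114 mm over their backs; the gripper's body (76 mm by 85 mm) begins 54 mm behind the grasp point. The pads swing forward as they close: fully open they stand 13 mm farther back than shut.
Start: joints at [1.562, 0.359, 0.012, 0, -1.224, -0.288], TCP at [197.421, 645.461, 231.302] pointing down, gripper open.
Joint ranges: [-3.07, 3.07], [-1.43, 2.12], [-1.02, 1.25], [-3.03, 1.67], [-3.05, -0], [-3.03, 3.03]. Speed limits (rad/s): [2.39, 2.39, 3.01, 3.14, 3.14, 3.14].

INTERFACE

Orientations are given as a unit quaternion [x, y, z, w].
In Python, from cell import telemetry, imaging, ticket, nets, r gives the robot as it stands.
- The arm moves only by the tool apply_moves, never from a script. Its argument "series" is a list of rows, each an object with "travel": the shift along the tool's x, y, z in mm, a list of three; "twist": the turn about the tool's x in rad; "fingers": the opening, from 0 (shut) to 1 (fully open). A call has 1 to 12 rows; each row shifts and turns the commanded pose from where the row before left it, along the tool's axes as they then stand; what a row does not reach is not made up. A row lasts 1/10 s, in which the tool goes at most 50 mm and 8.59 degrees, less where a joint would pass 70% of its speed; a pose out of reach is approached as far as the arm can. A call is refused whole if a number of a shift passes 50 or a number of a turn 0.15, either way. A call with a gripper value outside its range is refused whole. The fingers move at their own pace and stop on an object; the grip force is fixed at half the most. Time passes only in rows, so rows that do not move let the fingers close. It gives the time, the measured TCP pose, the force and the opening at its end, in the units of the state.
- telemetry.get_obs(): the state, without advancing time (a new reading comes with each control period).
- imaging.camera(name): name is "scene" or "side" or "wrist"; returns a dict with "pixels" (420x560x3 uint8, red, green, blue), "fx", "fy", "cx", "cy" (pixels), "dist" ([k1, k2, p1, p2, k3] as OpenCV has them; the pictures are not rectified), "extrinsics" (4x4, takes a point from world to camera coordinates). Camera axes: x right, y down, z forward; pixel columns grow to the right and rows downward; lengths in mm; the calibration is good to about 2 mm. A picture is of the moment at which its call begins. There is no depth.
- ticket.finish_job(): hands the job in, once; it reports no verdict.
Trained networks look in the newest picture that a camera, given by its name, has taken for a name from the list of things; names that differ only in an ending like _2 or _b are one class to them, and where a whole thing is asked for, a point or a joint stands for the part that bears it (a point fixed in the world has none). Each returns a list of dicts, best first, with "confidence" (0 to 1); they miss things now and then, are a little off and sometimes report something else, mostly with a low value. They report only what shows in the picture. A call takes as long as a camera call.
- nets.search_frame(label, camera): "xyz" ([x, y, z] in mm, in world coordinates, good to about 4 mm: the middle of the surface that is visible of it).
- nets.place_of(label, camera): "xyz" ([x, y, z] in mm, in world coordinates, good to about 4 mm: a listed point, or the origin of a listed thing).
The state is a dict: "t": time; "qpos": joint angles; "dq": joint speeds; "effort": joint torques, N m; "eef_pos": TCP position; "ee_rot": TCP orientation; "wrist_force": force on the tool from outside, world axes, zero at the start; "ft_torque": the same for the moment, N m; "grip_width": opening from 0.0 (shut) to 1.0 (fully open).
Only numpy, scipy, OpenCV 4.12 (cv2) and the standard library are available. Lean on these libraries where they do the work, as an engineer would, in place of code of your own. Each camera call takes 0.05 s, during which the arm holds its last target.

TASK

Power the counting scale by pushing its loose battery pack fully down into the bay at the end of the scale, then put every padlock lying on the front half of the bench into the scoop while the scoop stands on the scale, and leave them there still for a second so that they are counted. Next lift the loaded scoop off, carry it level to the red oval tin at the right of the bench without spilling, and tip all the padlocks out of the scoop into the tin. Finally set the empty scoop back in its place on the scale, flat between the rails, and leave the ink pad, the label roll and the brass weight alone.

Things in the scene. Friction and masses are not known exactly. Their poses are not given: they have to be found in the camera images.
- scale: fixed grey counting scale. Origin on the bench under the middle of its steel plate; at yaw 0 its +x points away from the robot, +y to the left. Housing 44 mm high, x -82 to 86, y -104 to 106 mm; sloping console with screen and keys, x -130 to -80, y -166 to 106 mm, at most 46 mm high. The -y end is the dark battery module, x -82 to 86, y -166 to -104 mm, 58 mm high
- scale_pan (a point): centre of the scale's steel plate (152 x 195 mm), on its top face 58 mm above the bench, axes as the scale's. Rails 4 to 6 mm high at x = +-71, y = 90 and y = -92 mm locate the scoop with about 4 mm of play: seated, the scoop's origin lies here, its grip end at the scale's +y end (scoop yaw = scale yaw + 90 degrees)
- scale_bay (a point): centre of the battery bay's mouth, 58 mm above the bench, axes as the scale's. The bay is an upright rectangular hole, 38 mm along the scale's x and 26 mm along its y (1 mm of play all round the battery), 26 mm deep, with a 3 mm chamfer
- battery: loose battery pack, 36 (x) x 24 (y) x 64 (z) mm, 0.11 kg, standing upright on its foot; dark lower half, blue ribbed upper half. Origin: centre of its underside, z up. The foot's edges are chamfered. It may go into the bay either way round; fully in, its origin is 26 mm below the bay's mouth and 38 mm stand out
- scoop: flat bare-metal scoop, 0.2 kg, seated on the scale at the start. Origin: centre of the pan's underside, z up. Open mouth at x = -85, back wall at x = +80 mm. Pan floor 3 mm thick and slippery (things slide at about 17 degrees), 124 mm wide inside, narrowing from x = -10 mm to 92 mm at the mouth; walls 30 mm high, the sides falling to 6 mm at the mouth
- scoop_lip (a point): middle of the scoop's mouth edge, on the pan floor (x -85, z 3 mm in the scoop's frame)
- scoop_grip (a point): middle of the scoop's black grip, an upright slab over the back wall, 16 mm thick along the scoop's x, 66 mm wide along its y, from z = 28 to 78 mm. This point: x 88, y 0, z 55 mm in the scoop's frame. Hold it here from above, closing along the scoop's x
- tin: loose open oval tin, red outside, 189 (x) x 269 (y) mm at the rim, 63 mm high, 0.45 kg, floor about 3 mm thick. Origin: centre of its underside, z up
- padlock_0: loose brass padlock lying flat, 61 (x) x 42 (y) x 13 (z) mm, 0.09 kg. Origin: underside, centre of the outline; the solid body is x -30 to +4 mm, y -21 to +21 mm (middle at x = -13 mm), the thin shackle x +4 to +30 mm. May be absent; it may be knocked a few cm aside during the run
- padlock_1: loose brass padlock lying flat, 61 (x) x 42 (y) x 13 (z) mm, 0.09 kg. Origin: underside, centre of the outline; the solid body is x -30 to +4 mm, y -21 to +21 mm (middle at x = -13 mm), the thin shackle x +4 to +30 mm. May be absent; it may be knocked a few cm aside during the run
- padlock_2: loose brass padlock lying flat, 61 (x) x 42 (y) x 13 (z) mm, 0.09 kg. Origin: underside, centre of the outline; the solid body is x -30 to +4 mm, y -21 to +21 mm (middle at x = -13 mm), the thin shackle x +4 to +30 mm. May be absent; it may be knocked a few cm aside during the run
- padlock_3: loose brass padlock lying flat, 61 (x) x 42 (y) x 13 (z) mm, 0.09 kg. Origin: underside, centre of the outline; the solid body is x -30 to +4 mm, y -21 to +21 mm (middle at x = -13 mm), the thin shackle x +4 to +30 mm. May be absent; it may be knocked a few cm aside during the run
- padlock_4: loose brass padlock lying flat, 61 (x) x 42 (y) x 13 (z) mm, 0.09 kg. Origin: underside, centre of the outline; the solid body is x -30 to +4 mm, y -21 to +21 mm (middle at x = -13 mm), the thin shackle x +4 to +30 mm. May be absent; it may be knocked a few cm aside during the run
- ink_pad_a: bystander: closed dark-blue ink pad, 86 (x) x 120 (y) x 19 mm, origin under its middle
- seal_press: fixed green lever press at the back of the work, to keep clear of: base x -22 to 128, y -52 to 52 mm, column 250 mm high over x 5 to 118 mm; its lever rises towards the robot and ends in a black ball, 38 mm across, at x -109, y 0, z 341 mm. Origin on the bench
- label_roll_a: bystander: standing white label roll, 66 mm across, 40 mm high, origin under its middle
- check_weight: bystander: large brass scale weight with a knob, 38 mm across, 45 mm high, 0.5 kg, beside the label roll, origin under its middle

How it is judged:
By the outcome, as a careful person would: the job done as asked, in the order asked, and still so for the second after the job is handed in, with the robot touching nothing.
Of padlock_0, padlock_1, padlock_2, padlock_3, padlock_4 only 3 to 5 are there at a start; the rules pass over those that are not, and their reading is None.
At some moment in a run one of padlock_0, padlock_1, padlock_2, padlock_3, padlock_4 may be knocked a few centimetres aside while the robot is not near it.
It also fails if it takes over 210 s, if anything falls off the work surface, if the arm or the gripper's body presses on something with over 40 N, if the wrist force passes 120 N, or if a joint passes its speed limit or range.

## Working session

There is one attempt and no reset: what is moved stays moved. The work goes in short steps, Python scripts to look and compute and a tool call to move; the robot and the scene stay as the last step left them, time stands still between calls to the robot, and variables do not carry over. Pictures are saved under pics/ and viewed, and the job is handed in when it is done.

Besides the shell and the picture viewer there is one more tool, called after ">>>" as a command line: name --argument value ..., lists and objects as JSON in quotes. apply_moves: Moves the arm, as the interface text tells. Its arguments: {"type":"object","properties":{"series":{"type":"array","items":{"type":"object","properties":{"travel":{"type":"array","items":{"type":"number"}},"twist":{"type":"number"},"fingers":{"type":"number"}}}}},"required":["series"]}

```bash
ls -la; mkdir -p pics; python3 - <<'E'
from cell import telemetry, imaging, ticket, nets, r
import cv2
print(telemetry.get_obs(), r.grip_depth)
for n in ["scene","side","wrist"]:
    c=imaging.camera(n); cv2.imwrite(f"pics/{n}0.png",c["pixels"][:,:,::-1]); print(n,c["fx"],c["dist"],c["extrinsics"])
    for l in ["scale","scale_pan","scale_bay","battery","scoop","scoop_grip","scoop_lip","tin","padlock_0","ink_pad_a","seal_press","label_roll_a","check_weight"]:
        print(l,[([round(float(v),1) for v in d["xyz"]],round(d["confidence"],2)) for d in nets.place_of(l,n)])
E
```

```text
total 12
drwxr-xr-x  3 agent agent 4096 Dec  6 22:30 .
drwxr-xr-x 23 root  root  4096 Dec  6 22:30 ..
drwxr-xr-x  2 agent agent 4096 Dec  6 22:30 pics
{'t': 0.0, 'qpos': array([ 1.56206909e+00,  3.59407278e-01,  1.10733804e-02, -3.33696997e-04,
       -1.22412751e+00, -2.88109767e-01]), 'dq': array([ 1.67987370e-03,  1.39957496e-03,  1.29440122e-03,  4.22554249e-04,
       -1.82340084e-05,  1.15542855e-04]), 'effort': array([-2.52044920e-03, -5.83330679e+01,  2.93407917e+01,  6.93665072e+00,
       -5.80576278e-03,  8.11638415e-06]), 'eef_pos': array([197.31943818, 645.0109763 , 230.35979455]), 'ee_rot': array([-0.6992989 ,  0.10520096,  0.69935466,  0.10400415]), 'wrist_force': array([-0.24217998, -0.09878853, -0.22652819]), 'ft_torque': array([-0.01023405, -0.01989654,  0.03542916]), 'grip_width': 0.9968507345976} 18.700000000000003
scene 486.05709049555645 [-0.16593422  0.          0.          0.          0.        ] [[-8.95273633e-01 -4.45147262e-01 -1.81393833e-02  5.07376352e+02]
 [-1.64322098e-01  3.67779078e-01 -9.15279628e-01  1.79935287e+02]
 [ 4.14105506e-01 -8.16445016e-0
[... 1500 characters left out ...]
0.1], 0.65), ([509.0, -209.7, 1.1], 0.58)]
ink_pad_a [([649.3, -254.3, 4.3], 0.79)]
seal_press []
label_roll_a [([677.2, -51.1, 1.2], 0.96)]
check_weight [([619.4, -50.8, -4.4], 0.57)]
wrist 299.3602582530422 [-0.05984842  0.          0.          0.          0.        ] [[-2.92597292e-01 -9.56235509e-01 -6.90047813e-04  6.75137191e+02]
 [-9.16758259e-01  2.80312345e-01  2.84568591e-01 -3.65371912e+01]
 [-2.71921163e-01  8.38966062e-02 -9.58655434e-01  3.78919104e+02]
 [ 0.00000000e+00  0.00000000e+00  0.00000000e+00  1.00000000e+00]]
scale []
scale_pan []
scale_bay []
battery []
scoop []
scoop_grip []
scoop_lip []
tin []
padlock_0 []
ink_pad_a []
seal_press []
label_roll_a []
check_weight []
```

View pics/scene0.png

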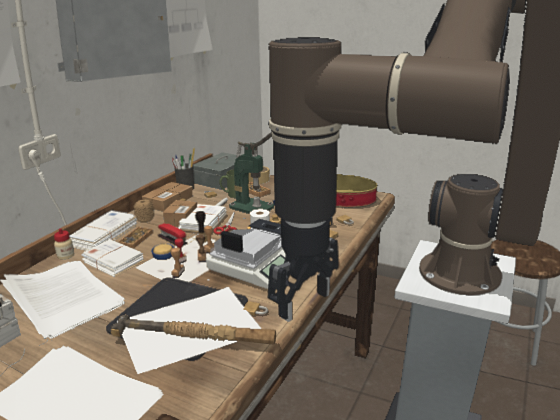

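View pics/side0.png

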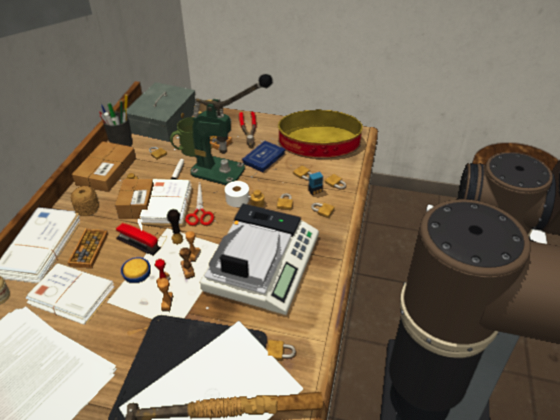

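View pics/wrist0.png

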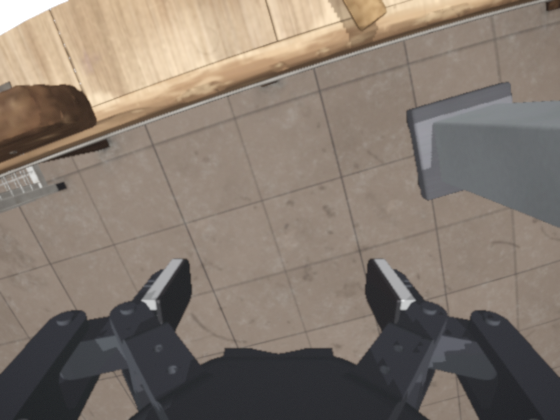

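```bash
cat > h.py <<'E'
from cell import telemetry, imaging, ticket, nets, r
import numpy as np, cv2, sys
from scipy.spatial.transform import Rotation as Ro
np.set_printoptions(precision=2,suppress=True)
def st():
    o=telemetry.get_obs(); R=Ro.from_quat(o["ee_rot"]).as_matrix(); return o,R
def show():
    o,R=st(); yaw=np.arctan2(R[1,1],R[0,1])
    print("t %.2f"%o["t"],"tcp",o["eef_pos"],"yawY(deg) %.2f"%np.degrees(yaw),"toolx",R[:,0],"toolz",R[:,2],"F",o["wrist_force"],"g %.3f"%o["grip_width"],"q6 %.2f"%o["qpos"][5], "q",o["qpos"])
def need(x,y,z,yawdeg=None):
    "twist first (about tool x), then travel in tool axes to the target"
    o,R=st(); tw=0
    if yawdeg is not None:
        yaw=np.arctan2(R[1,1],R[0,1])
        # find sign: twist about tool x (down) -> world yaw decreases
        d=np.radians(yawdeg)-yaw
        c=[(-(d+k*np.pi)) for k in range(-3,4)]
        ok=[a for a in c if abs(a)<3.2]
        ok=sorted(ok,key=abs)[:3]
        for a in ok:
            R2=R@Ro.from_rotvec([a,0,0]).as_matrix()
            print("twist %.3f rad -> q6 ~%.2f or %.2f; then travel"%(a,o["qpos"][5]+a,o["qpos"][5]-a),R2.T@(np.array([x,y,z])-o["eef_pos"]))
    else: print("travel",R.T@(np.array([x,y,z])-o["eef_pos"]))
def cam(n,save=None):
    c=imaging.camera(n); c["K"]=np.array([[c["fx"],0,c["cx"]],[0,c["fy"],c["cy"]],[0,0,1.]]); c["dist"]=np.array(c["dist"],float)
    if save: cv2.imwrite("pics/"+save,c["pixels"][:,:,::-1])
    return c
def proj(c,P):
    E=np.array(c["extrinsics"]); rv=cv2.Rodrigues(E[:3,:3])[0]
    return cv2.projectPoints(np.array(P,float).reshape(-1,1,3),rv,E[:3,3],c["K"],c["dist"])[0].reshape(-1,2)
def back(c,uv,z):
    E=np.array(c["extrinsics"]); p=cv2.undistortPoints(np.array(uv,float).reshape(-1,1,2),c["K"],c["dist"]).reshape(-1,2)
    d=np.c_[p,np.ones(len(p))]@E[:3,:3]; o=-E[:3,:3].T@E[:3,3]
    return o+d*((z-o[2])/d[:,2])[:,None]
def det(l,n,f="place_of"):
    return [([round(float(v),1) for v in d["xyz"]],round(d["confidence"],2)) for d in getattr(nets,f)(l,n)]
E
python3 - <<'E'
from h import *
show()
c=cam("side")
# zoom crop
im=cv2.resize(c["pixels"][140:320,180:380,::-1],None,fx=4,fy=4,interpolation=cv2.INTER_CUBIC)[:600,:800]; cv2.imwrite("pics/crop1.png",im)
need(480,-100,350,0)
E
```

```text
t 2.10 tcp [197.41 645.46 231.29] yawY(deg) -107.00 toolx [-0.  0. -1.] toolz [-0.96  0.29  0.  ] F [-1.09 -0.5  -0.31] g 1.001 q6 -0.29 q [ 1.56  0.36  0.01 -0.   -1.22 -0.29]
twist 1.274 rad -> q6 ~0.99 or -1.56; then travel [-118.69 -282.56 -745.46]
twist -1.868 rad -> q6 ~-2.16 or 1.58; then travel [-118.69  282.56  745.46]
```

View pics/crop1.png

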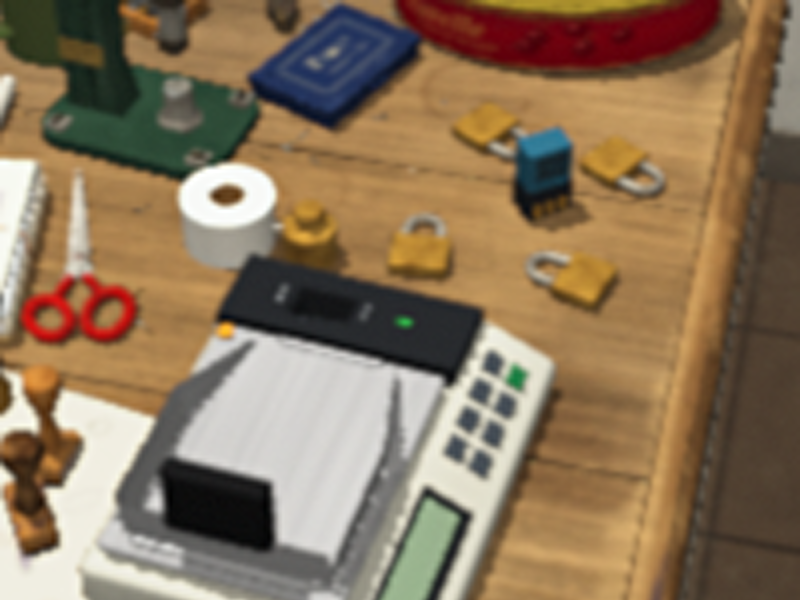

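```bash
python3 - <<'E'
from h import *
c=cam("side"); print(back(c,[(265,80)],341), back(c,[(205,170),(200,185)],0))
c=cam("wrist"); E=np.array(c["extrinsics"]); o=-E[:3,:3].T@E[:3,3]; _,R=st(); print(o, R.T@(o-st()[0]["eef_pos"]), R.T@E[2,:3])
E
```

```text
[[ 609.74 -140.27  341.  ]] [[ 809.12 -156.69    0.  ]
 [ 799.77  -86.32    0.  ]]
[267.08 624.04 374.12] [-142.81    0.12  -72.88] [ 0.96 -0.    0.28]
```

>>> apply_moves --series '[{"travel": [-14, 0, 0], "twist": 0.14, "fingers": 1}, {"travel": [-14, 0, 0], "twist": 0.14, "fingers": 1}, {"travel": [-14, 0, 0], "twist": 0.14, "fingers": 1}, {"travel": [-14, 0, 0], "twist": 0.14, "fingers": 1}, {"travel": [-14, 0, 0], "twist": 0.14, "fingers": 1}, {"travel": [-14, 0, 0], "twist": 0.14, "fingers": 1}, {"travel": [-14, 0, 0], "twist": 0.14, "fingers": 1}, {"travel": [-14, 0, 0], "twist": 0.14, "fingers": 1}, {"travel": [-8, 0, 0], "twist": 0.14, "fingers": 1}, {"travel": [0, 0, 0], "twist": 0.014, "fingers": 1}]'

```text
t: 3.25
eef_pos: [197.6, 645.9, 352.8]
ee_rot: [-0.499, 0.5, 0.5, 0.501]
wrist_force: [0.9, -0.1, 1.0]
grip_width: 1.002
```

```bash
python3 - <<'E'
from h import *
show(); need(480,-20,350)
E
```

```text
t 3.25 tcp [197.56 645.88 352.76] yawY(deg) 179.86 toolx [ 0.  0. -1.] toolz [0. 1. 0.] F [ 0.91 -0.11  0.96] g 1.002 q6 -1.56 q [ 1.56  0.31  0.22  0.   -1.47 -1.56]
travel [   1.35 -284.08 -665.18]
```

>>> apply_moves --series '[{"travel": [0, -10, -22], "twist": 0, "fingers": 1}, {"travel": [0, -19, -44], "twist": 0, "fingers": 1}, {"travel": [0, -19, -44], "twist": 0, "fingers": 1}, {"travel": [0, -19, -44], "twist": 0, "fingers": 1}, {"travel": [0, -19, -44], "twist": 0, "fingers": 1}, {"travel": [0, -19, -44], "twist": 0, "fingers": 1}, {"travel": [0, -19, -44], "twist": 0, "fingers": 1}, {"travel": [0, -19, -44], "twist": 0, "fingers": 1}, {"travel": [0, -19, -44], "twist": 0, "fingers": 1}, {"travel": [0, -19, -44], "twist": 0, "fingers": 1}, {"travel": [0, -19, -44], "twist": 0, "fingers": 1}, {"travel": [0, -19, -44], "twist": 0, "fingers": 1}]'

```text
t: 4.45
eef_pos: [416.4, 137.5, 351.1]
ee_rot: [-0.501, 0.499, 0.501, 0.499]
wrist_force: [0.8, 0.0, 0.6]
grip_width: 1.0
```

>>> apply_moves --series '[{"travel": [0, -19, -44], "twist": 0, "fingers": 1}, {"travel": [0, -19, -44], "twist": 0, "fingers": 1}, {"travel": [0, -19, -44], "twist": 0, "fingers": 1}, {"travel": [0, -8, -22], "twist": 0, "fingers": 1}, {"travel": [0, 0, 0], "twist": 0, "fingers": 1}, {"travel": [0, 0, 0], "twist": 0, "fingers": 1}]'

```text
t: 5.05
eef_pos: [481.2, -15.1, 350.6]
ee_rot: [-0.5, 0.5, 0.5, 0.5]
wrist_force: [-1.3, 0.4, 0.1]
grip_width: 0.999
```

```bash
python3 - <<'E'
from h import *
show()
for n in ["wrist","side","scene"]:
    c=cam(n,n+"1.png")
    for l in ["scale_pan","scale_bay","battery","scoop","scoop_grip","scoop_lip","tin","padlock_0","label_roll_a","check_weight"]: print(n,l,det(l,n))
E
```

```text
t 5.05 tcp [481.18 -15.07 350.6 ] yawY(deg) -179.96 toolx [-0. -0. -1.] toolz [-0.  1. -0.] F [-1.34  0.44  0.11] g 0.999 q6 -0.38 q [ 0.38 -0.03 -0.19 -0.   -1.41 -0.38]
wrist scale_pan []
wrist scale_bay [([579.9, 57.7, 60.3], 0.96)]
wrist battery [([465.1, -137.0, -0.9], 0.64), ([434.2, -66.6, -2.5], 0.41)]
wrist scoop [([570.6, 193.3, 58.0], 0.66)]
wrist scoop_grip [([575.4, 280.3, 108.4], 0.98)]
wrist scoop_lip [([560.7, 109.7, 61.5], 0.88)]
wrist tin []
wrist padlock_0 [([507.9, -205.4, -0.6], 0.78), ([540.4, -73.4, -0.6], 0.74), ([432.0, -72.1, -2.2], 0.57), ([413.9, -185.3, 0.4], 0.56)]
wrist label_roll_a [([678.8, -56.9, -3.7], 0.68)]
wrist check_weight [([613.8, -44.3, 2.7], 0.89), ([680.3, -51.4, -4.3], 0.58)]
side scale_pan []
side scale_bay [([573.5, 55.4, 53.9], 0.94)]
side battery [([466.3, -139.9, 4.8], 0.63)]
side scoop [([567.5, 195.6, 58.5], 0.82)]
side scoop_grip [([573.8, 283.5, 111.7], 0.72), ([564.6, 194.4, 61.3], 0.35)]
side scoop_lip [([558.5, 109.6, 64.2], 0.72), ([678.0, -51.8, -0.4], 0.66), ([468.7, -138.0, 0.4], 0.48)]
side tin [([497.3, -384.2, 1.2], 0.9
[... 153 characters left out ...]
_a []
side check_weight [([617.0, -47.2, 0.4], 0.55)]
scene scale_pan [([565.5, 189.4, 56.9], 0.84)]
scene scale_bay [([574.5, 55.6, 55.7], 0.77)]
scene battery [([461.4, -138.3, -2.5], 0.76)]
scene scoop [([568.8, 192.8, 57.5], 0.63), ([437.6, 401.3, -1.3], 0.49)]
scene scoop_grip [([571.6, 283.1, 113.1], 0.57), ([465.4, -140.4, -0.6], 0.4)]
scene scoop_lip [([558.5, 109.9, 59.5], 0.9)]
scene tin [([499.4, -382.9, 1.6], 0.78), ([512.0, -207.1, 0.5], 0.21)]
scene padlock_0 [([499.0, -384.2, -0.6], 0.62), ([540.6, -73.4, -0.5], 0.61), ([513.9, -205.3, 1.5], 0.56), ([412.0, -187.3, 0.8], 0.53), ([434.0, -62.3, -2.9], 0.44)]
scene label_roll_a [([673.0, -52.8, 0.1], 0.63)]
scene check_weight []
```

View pics/wrist1.png

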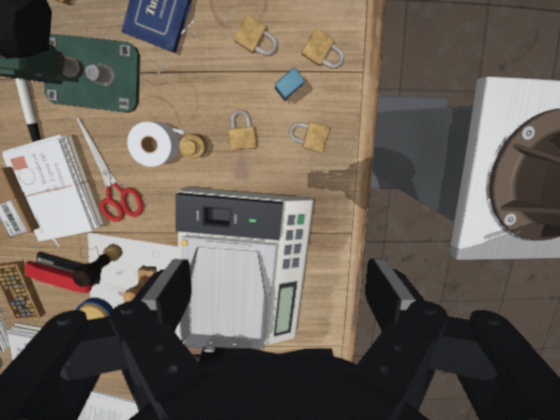

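View pics/scene1.png

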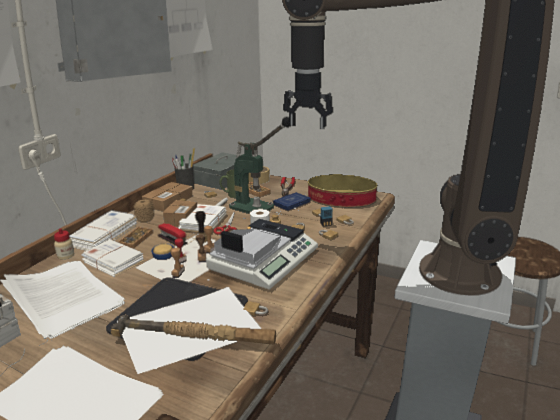

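```bash
python3 - <<'E'
from h import *
c=cam("wrist","w2.png")
im=c["pixels"][:,:,::-1]
cv2.imwrite("pics/w2a.png",cv2.resize(im[5:155,220:400],None,fx=4,fy=4,interpolation=cv2.INTER_CUBIC))
cv2.imwrite("pics/w2b.png",cv2.resize(im[180:330,160:330],None,fx=4,fy=4,interpolation=cv2.INTER_CUBIC))
E
```

```text
(no output)
```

View pics/w2a.png

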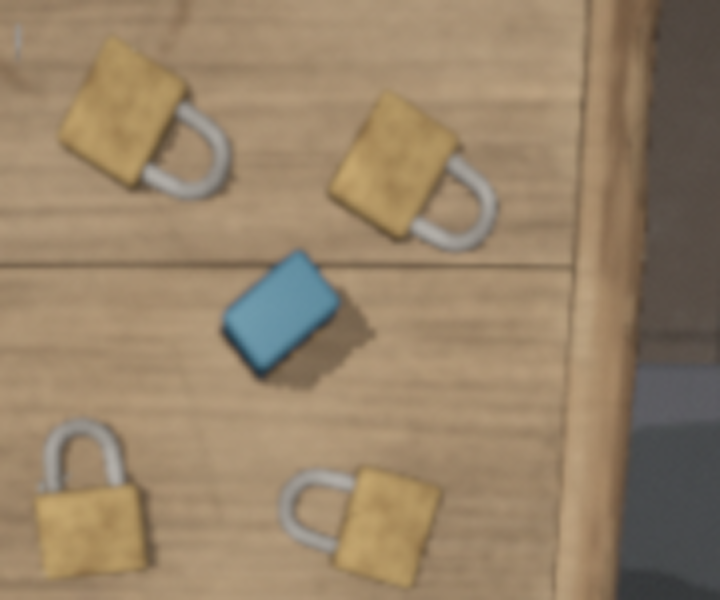

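View pics/w2b.png

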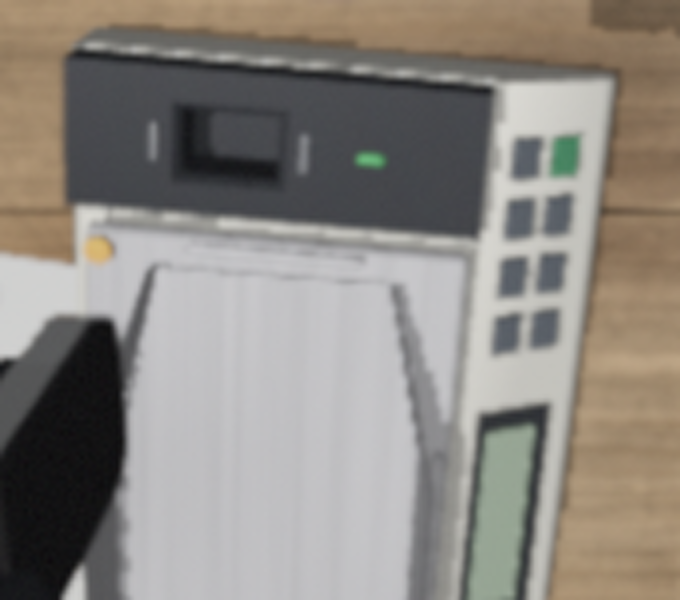

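```bash
cat > fit.py <<'E'
from h import *
from scipy.optimize import least_squares
def fit2d(model,world):
    m=np.array(model,float);w=np.array(world)[:,:2]
    mc=m.mean(0);wc=w.mean(0);H=(m-mc).T@(w-wc)
    a=np.arctan2(H[0,1]-H[1,0],H[0,0]+H[1,1]); Rm=np.array([[np.cos(a),-np.sin(a)],[np.sin(a),np.cos(a)]])
    t=wc-Rm@mc; res=w-(m@Rm.T+t); return t,np.degrees(a),np.abs(res).max()
E
python3 - <<'E'
from fit import *
c=cam("wrist")
f=lambda P:np.array(P)/4.+[220,5]
# battery
w=back(c,f([(300,250),(340,300),(263,375),(223,325)])-.5+.125,64)
print(w); print("edges",np.linalg.norm(w-np.roll(w,-1,0),axis=1))
e=w[1]-w[2]; e2=w[0]-w[3]; print("battery centre",w.mean(0),"long ax deg",np.degrees(np.arctan2(e[1],e[0])),np.degrees(np.arctan2(e2[1],e2[0])))
# padlocks: body corners order: (4,21),(4,-21),(-30,-21),(-30,21)
M=[(4,21),(4,-21),(-30,-21),(-30,21)]
L={"A509":[(187,95),(135,187),(60,132),(113,38)],
   "B410":[(460,148),(405,240),(330,188),(387,92)],
   "C540":[(38,497),(137,487),(147,568),(45,576)],
   "D434":[(333,548),(357,470),(440,490),(410,586)]}
for k,P in L.items():
    w=back(c,f(P),13)
    for MM in (M,[M[1],M[0],M[3],M[2]]):
        t,a,rs=fit2d(MM,w); 
        if rs<8: print(k,"origin",t,"yaw",a,"res",rs,"bodymid",t+np.array([np.cos(np.radians(a)),np.sin(np.radians(a))])*-13, np.linalg.norm(w-np.roll(w,-1,0),axis=1))
g=lambda P:np.array(P)/4.+[160,180]
w=back(c,g([(175,103),(287,110),(282,186),(172,178)]),58); print("bay",w,w.mean(0),np.linalg.norm(w-np.roll(w,-1,0),axis=1))
w=back(c,g([(68,55),(492,90),(70,205),(478,235)]),58); print("module",w)
d=w[0]-w[1];print(np.degrees(np.arctan2(d[1],d[0])), np.linalg.norm(d));d=w[2]-w[3];print(np.degrees(np.arctan2(d[1],d[0])))
E
```

```text
[[ 459.97 -155.05   64.  ]
 [ 446.34 -139.36   64.  ]
 [ 472.06 -115.2    64.  ]
 [ 485.64 -131.33   64.  ]]
edges [20.79 35.28 21.08 34.95]
battery centre [ 466.   -135.23   64.  ] long ax deg -136.79383140762383 -137.24324082596817
A509 origin [ 510.74 -202.35] yaw 146.400617400625 res 2.6845354801301937 bodymid [ 521.57 -209.54] [36.69 33.08 37.16 32.67]
B410 origin [ 411.11 -184.4 ] yaw 147.85568863426374 res 2.076870922783826 bodymid [ 422.11 -191.32] [37.24 33.39 38.41 33.06]
C540 origin [538.44 -72.09] yaw -85.32611010565496 res 1.6989899825889552 bodymid [537.38 -59.13] [38.99 31.4  40.75 30.64]
D434 origin [434.48 -66.25] yaw -17.316980925815013 res 5.610986839656917 bodymid [422.07 -62.38] [31.1  33.47 38.63 34.36]
bay [[595.18  38.74  58.  ]
 [552.5   41.51  58.  ]
 [555.83  72.25  58.  ]
 [598.54  69.04  58.  ]] [575.51  55.39  58.  ] [42.77 30.92 42.83 30.48]
module [[634.61  19.88  58.  ]
 [474.57  33.61  58.  ]
 [639.74  80.37  58.  ]
 [479.78  92.62  58.  ]]
-4.904839197677954 160.63487108115962
-4.381163279765126
```

>>> apply_moves --series '[{"travel": [20, 0, 0], "twist": -0.15, "fingers": 1}, {"travel": [40, 0, 0], "twist": -0.15, "fingers": 1}, {"travel": [40, 0, 0], "twist": -0.15, "fingers": 1}, {"travel": [40, 0, 0], "twist": -0.15, "fingers": 1}, {"travel": [40, 0, 0], "twist": -0.15, "fingers": 1}, {"travel": [20, 0, 0], "twist": 0, "fingers": 1}]'

```text
t: 7.4
eef_pos: [479.6, -15.0, 148.1]
ee_rot: [-0.648, 0.281, 0.65, 0.28]
wrist_force: [-0.6, -0.4, 0.1]
grip_width: 1.005
```

```bash
python3 - <<'E'
from h import *
show(); need(466,-135.2,120,43)
E
```

```text
t 7.40 tcp [479.58 -14.98 148.15] yawY(deg) -136.75 toolx [-0. -0. -1.] toolz [-0.69  0.73  0.  ] F [-0.61 -0.37  0.12] g 1.005 q6 0.38 q [ 0.38  0.11 -0.52 -0.   -0.94  0.38]
twist 0.004 rad -> q6 ~0.38 or 0.37; then travel [ 28.3   91.82 -78.72]
twist -3.137 rad -> q6 ~-2.76 or 3.51; then travel [ 28.3  -91.82  78.72]
twist 3.146 rad -> q6 ~3.52 or -2.77; then travel [ 28.3  -91.82  78.72]
```

>>> apply_moves --series '[{"travel": [0, 20, -18], "twist": 0.004, "fingers": 1}, {"travel": [0, 34, -30], "twist": 0, "fingers": 1}, {"travel": [10, 25, -20], "twist": 0, "fingers": 1}, {"travel": [18, 13, -11], "twist": 0, "fingers": 1}, {"travel": [0, 0, 0], "twist": 0, "fingers": 1}, {"travel": [0, 0, 0], "twist": 0, "fingers": 1}]'

```text
t: 8.0
eef_pos: [467.5, -135.3, 123.3]
ee_rot: [-0.647, 0.284, 0.648, 0.284]
wrist_force: [-0.3, 0.4, 0.0]
grip_width: 1.003
```

```bash
python3 - <<'E'
from h import *
show(); c=cam("wrist","w3.png"); need(466,-135.2,35)
E
```

```text
t 8.00 tcp [ 467.54 -135.34  123.26] yawY(deg) -137.32 toolx [-0. -0. -1.] toolz [-0.68  0.74  0.  ] F [-0.32  0.35  0.05] g 1.003 q6 0.62 q [ 0.12  0.15 -0.54  0.   -0.88  0.62]
travel [88.72  1.75  1.19]
```

View pics/w3.png

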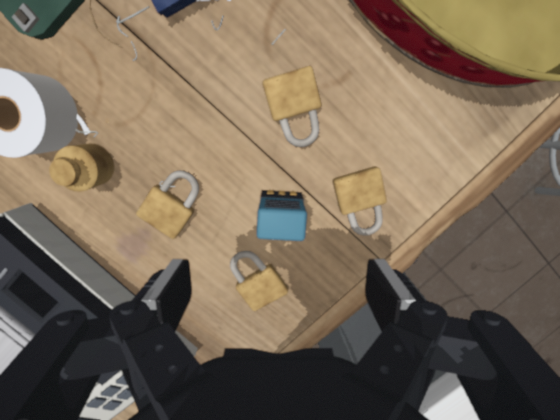

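>>> apply_moves --series '[{"travel": [20, 1, 1], "twist": 0, "fingers": 1}, {"travel": [35, 0, 0], "twist": 0, "fingers": 1}, {"travel": [25, 1, 0], "twist": 0, "fingers": 1}, {"travel": [8, 0, 0], "twist": 0, "fingers": 1}, {"travel": [0, 0, 0], "twist": 0, "fingers": 0}, {"travel": [0, 0, 0], "twist": 0, "fingers": 0}, {"travel": [0, 0, 0], "twist": 0, "fingers": 0}, {"travel": [0, 0, 0], "twist": 0, "fingers": 0}, {"travel": [0, 0, 0], "twist": 0, "fingers": 0}, {"travel": [0, 0, 0], "twist": 0, "fingers": 0}]'

```text
t: 9.05
eef_pos: [466.6, -135.5, 36.8]
ee_rot: [0.649, -0.283, -0.647, -0.284]
wrist_force: [-0.2, 1.0, 6.4]
grip_width: 0.412
```

```bash
python3 - <<'E'
from h import *
show()
E
```

```text
t 9.05 tcp [ 466.59 -135.54   36.75] yawY(deg) -137.24 toolx [ 0.  0. -1.] toolz [-0.68  0.73 -0.  ] F [-0.25  1.01  6.39] g 0.412 q6 0.62 q [ 0.12  0.27 -0.64  0.   -0.65  0.62]
```

>>> apply_moves --series '[{"travel": [-10, 0, 0], "twist": 0, "fingers": 0}, {"travel": [-25, 0, 0], "twist": 0, "fingers": 0}, {"travel": [-30, 0, 0], "twist": 0.13, "fingers": 0}, {"travel": [-20, 0, 0], "twist": 0.14, "fingers": 0}, {"travel": [0, 0, 0], "twist": 0.14, "fingers": 0}, {"travel": [0, 0, 0], "twist": 0.14, "fingers": 0}, {"travel": [0, 0, 0], "twist": 0.14, "fingers": 0}, {"travel": [0, 0, 0], "twist": 0.13, "fingers": 0}, {"travel": [0, 0, 0], "twist": 0, "fingers": 0}]'

```text
t: 9.95
eef_pos: [465.4, -135.7, 121.2]
ee_rot: [-0.481, 0.518, 0.48, 0.519]
wrist_force: [0.0, 0.7, -0.9]
grip_width: 0.41
```

```bash
python3 - <<'E'
from h import *
show(); need(575.5,55.4,122,-4.4)
E
```

```text
t 9.95 tcp [ 465.44 -135.65  121.24] yawY(deg) 175.64 toolx [ 0.  0. -1.] toolz [0.08 1.   0.  ] F [ 0.03  0.72 -0.9 ] g 0.410 q6 -0.20 q [ 0.12  0.15 -0.55 -0.   -0.87 -0.2 ]
twist 0.001 rad -> q6 ~-0.20 or -0.20; then travel [ -0.62 -95.08 198.94]
twist -3.141 rad -> q6 ~-3.34 or 2.94; then travel [  -0.62   95.08 -198.94]
twist 3.142 rad -> q6 ~2.94 or -3.34; then travel [  -0.62   95.08 -198.94]
```

>>> apply_moves --series '[{"travel": [0, -16, 15], "twist": 0, "fingers": 0}, {"travel": [0, -30, 30], "twist": 0, "fingers": 0}, {"travel": [0, -30, 35], "twist": 0, "fingers": 0}, {"travel": [0, -13, 25], "twist": 0, "fingers": 0}, {"travel": [0, -6, 15], "twist": 0, "fingers": 0}, {"travel": [0, 0, 0], "twist": 0, "fingers": 0}, {"travel": [0, 0, 0], "twist": 0, "fingers": 0}]'

```text
t: 10.65
eef_pos: [568.6, -22.9, 120.2]
ee_rot: [-0.482, 0.518, 0.482, 0.517]
wrist_force: [-0.4, -0.9, -1.4]
grip_width: 0.412
```

```bash
python3 - <<'E'
from h import *
show(); c=cam("wrist","w4.png")
cv2.imwrite("pics/w4a.png",cv2.resize(c["pixels"][100:300,170:400,::-1],None,fx=3,fy=3,interpolation=cv2.INTER_CUBIC))
print(det("scale_bay","wrist"))
E
```

```text
t 10.65 tcp [568.55 -22.89 120.21] yawY(deg) 175.88 toolx [-0. -0. -1.] toolz [ 0.07  1.   -0.  ] F [-0.35 -0.91 -1.36] g 0.412 q6 -0.38 q [ 0.3   0.28 -0.37 -0.   -0.92 -0.38]
[([578.6, 57.2, 57.3], 0.78)]
```

View pics/w4a.png

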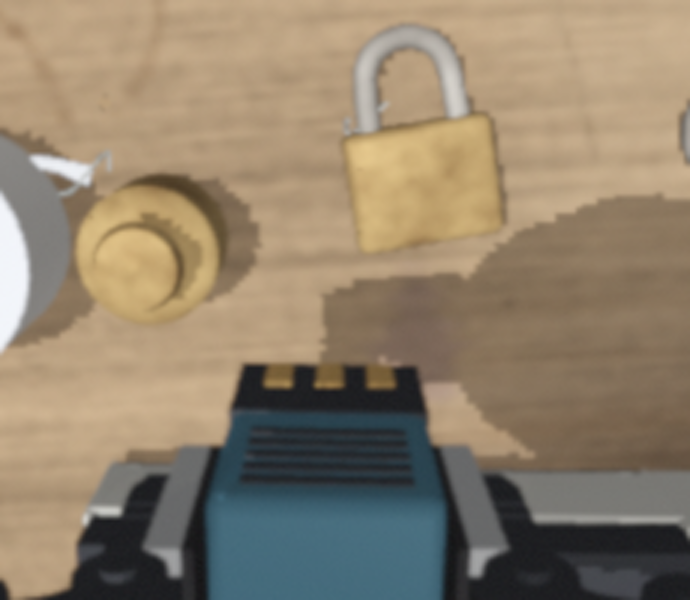

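```bash
python3 - <<'E'
from h import *
c=cam("wrist"); o,R=st(); print(np.array(c["pixels"]).shape)
im=c["pixels"][170:320,220:340,::-1]; cv2.imwrite("pics/w4b.png",cv2.resize(im,None,fx=5,fy=5,interpolation=cv2.INTER_CUBIC)[:600])
for z,P in ((o["eef_pos"][2]-36.7,[(243,365),(418,365)]),(o["eef_pos"][2]+27.3,[(207,492),(444,497)])):
    w=back(c,np.array(P)/3.+[170,100],z); print(w,(w-o["eef_pos"])@R)
E
```

```text
(420, 560, 3)
[[585.02 -35.29  83.78]
 [548.11 -32.57  83.78]] [[ 36.7  -17.42 -10.32]
 [ 36.7   19.59 -10.35]]
[[584.29 -38.34 147.78]
 [550.63 -35.08 147.78]] [[-27.3  -16.9  -13.42]
 [-27.3   16.91 -12.66]]
```

View pics/w4b.png

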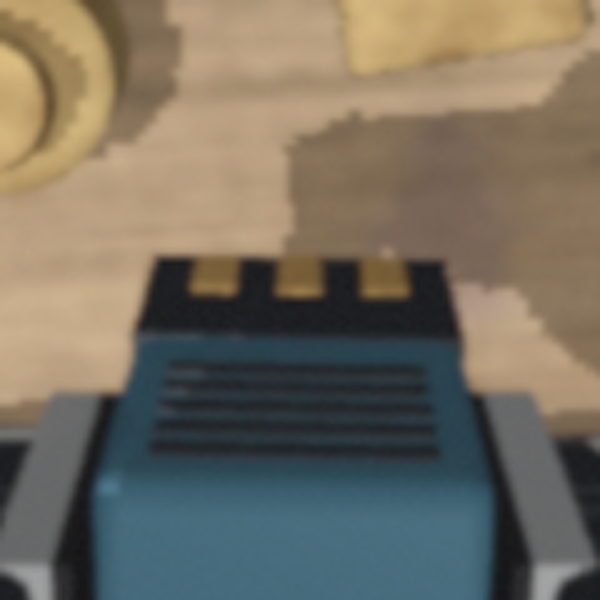

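```bash
python3 - <<'E'
from h import *
need(575.5,55.4,105)
E
```

```text
travel [15.48 -1.2  79.41]
```

>>> apply_moves --series '[{"travel": [0, 0, 15], "twist": 0.003, "fingers": 0}, {"travel": [0, -1, 30], "twist": 0, "fingers": 0}, {"travel": [0, 0, 25], "twist": 0, "fingers": 0}, {"travel": [5, 0, 9], "twist": 0, "fingers": 0}, {"travel": [10, 0, 0], "twist": 0, "fingers": 0}, {"travel": [0, 0, 0], "twist": 0, "fingers": 0}, {"travel": [0, 0, 0], "twist": 0, "fingers": 0}]'

```text
t: 11.5
eef_pos: [575.5, 54.7, 104.7]
ee_rot: [-0.48, 0.52, 0.48, 0.519]
wrist_force: [0.7, -0.2, -1.1]
grip_width: 0.414
```

```bash
python3 - <<'E'
from h import *
show(); c=cam("wrist","w5.png"); need(575.5,55.4,92)
c=cam("side","s5.png"); cv2.imwrite("pics/s5a.png",cv2.resize(c["pixels"][170:300,200:340,::-1],None,fx=5,fy=5,interpolation=cv2.INTER_CUBIC)[:600,:800])
E
```

```text
t 11.50 tcp [575.49  54.69 104.71] yawY(deg) 175.54 toolx [-0. -0. -1.] toolz [ 0.08  1.   -0.  ] F [ 0.73 -0.21 -1.07] g 0.414 q6 -0.51 q [ 0.43  0.32 -0.37  0.   -0.89 -0.51]
travel [13.05  0.35  0.62]
```

View pics/w5.png

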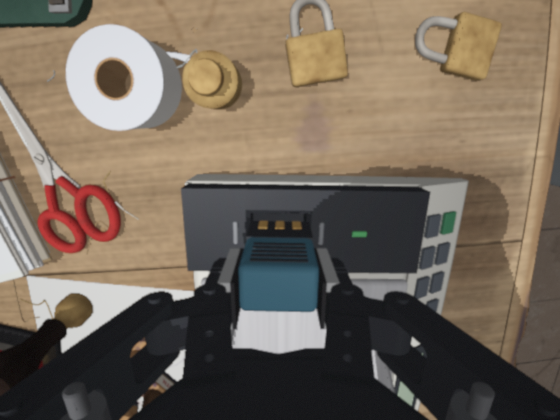

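View pics/s5a.png

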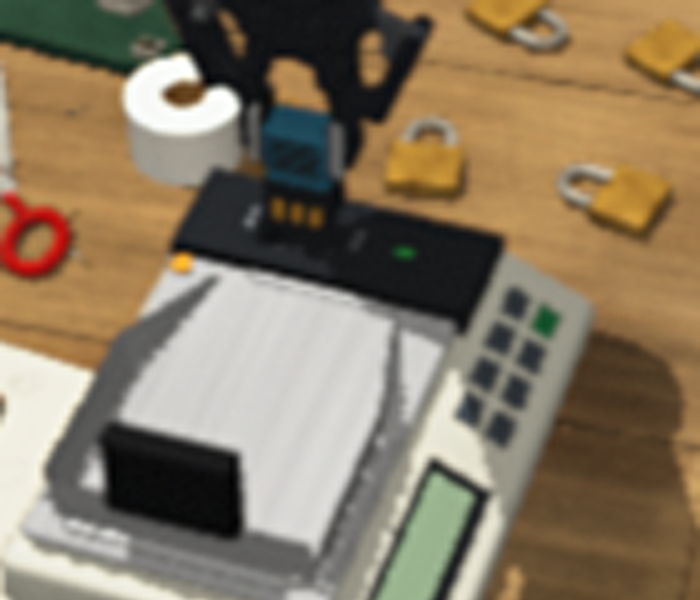

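>>> apply_moves --series '[{"travel": [5, 0.5, 0.5], "twist": 0, "fingers": 0}, {"travel": [4, 0, 0], "twist": 0, "fingers": 0}, {"travel": [3, 0, 0], "twist": 0, "fingers": 0}, {"travel": [3, 0, 0], "twist": 0, "fingers": 0}, {"travel": [2, 0, 0], "twist": 0, "fingers": 0}, {"travel": [0, 0, 0], "twist": 0, "fingers": 0}]'

```text
t: 12.2
eef_pos: [575.4, 56.2, 87.9]
ee_rot: [-0.48, 0.519, 0.48, 0.519]
wrist_force: [-0.3, 0.2, -1.6]
grip_width: 0.407
```

```bash
python3 - <<'E'
from h import *
show()
E
```

```text
t 12.20 tcp [575.44  56.22  87.92] yawY(deg) 175.59 toolx [-0. -0. -1.] toolz [ 0.08  1.   -0.  ] F [-0.33  0.21 -1.58] g 0.407 q6 -0.51 q [ 0.44  0.33 -0.39 -0.   -0.85 -0.51]
```

>>> apply_moves --series '[{"travel": [4, 0, 0], "twist": 0, "fingers": 0}, {"travel": [4, 0, 0], "twist": 0, "fingers": 0}, {"travel": [4, 0, 0], "twist": 0, "fingers": 0}, {"travel": [4, 0, 0], "twist": 0, "fingers": 0}, {"travel": [2, 0, 0], "twist": 0, "fingers": 0}, {"travel": [1, 0, 0], "twist": 0, "fingers": 0}, {"travel": [0, 0, 0], "twist": 0, "fingers": 0}]'

```text
t: 12.9
eef_pos: [575.6, 56.3, 69.2]
ee_rot: [-0.48, 0.519, 0.48, 0.519]
wrist_force: [-0.0, -0.2, -1.2]
grip_width: 0.409
```

```bash
python3 - <<'E'
from h import *
show()
E
```

```text
t 12.90 tcp [575.58  56.26  69.19] yawY(deg) 175.59 toolx [-0. -0. -1.] toolz [ 0.08  1.   -0.  ] F [-0.03 -0.19 -1.21] g 0.409 q6 -0.51 q [ 0.44  0.36 -0.4   0.   -0.81 -0.51]
```

>>> apply_moves --series '[{"travel": [1, 0, 0], "twist": 0, "fingers": 0}, {"travel": [1, 0, 0], "twist": 0, "fingers": 0}, {"travel": [1, 0, 0], "twist": 0, "fingers": 0}, {"travel": [0, 0, 0], "twist": 0, "fingers": 0}]'

```text
t: 13.3
eef_pos: [575.8, 56.2, 68.7]
ee_rot: [-0.481, 0.518, 0.48, 0.519]
wrist_force: [-8.0, 1.0, 18.0]
grip_width: 0.411
```

```bash
python3 - <<'E'
from h import *
show()
E
```

```text
t 13.30 tcp [575.81  56.25  68.72] yawY(deg) 175.64 toolx [ 0. -0. -1.] toolz [ 0.08  1.   -0.  ] F [-8.05  1.01 18.  ] g 0.411 q6 -0.51 q [ 0.44  0.36 -0.41  0.   -0.81 -0.51]
```

>>> apply_moves --series '[{"travel": [0, 0, 0], "twist": 0, "fingers": 0.7}, {"travel": [0, 0, 0], "twist": 0, "fingers": 0.7}, {"travel": [0, 0, 0], "twist": 0, "fingers": 0.7}, {"travel": [-15, 0, 0], "twist": 0, "fingers": 0.7}, {"travel": [-35, 0, 0], "twist": 0, "fingers": 1}, {"travel": [-40, 0, -10], "twist": 0, "fingers": 1}, {"travel": [-20, 0, -30], "twist": 0, "fingers": 1}, {"travel": [0, 0, -40], "twist": 0, "fingers": 1}, {"travel": [0, 0, -20], "twist": 0, "fingers": 1}, {"travel": [0, 0, 0], "twist": 0, "fingers": 1}]'

```text
t: 14.3
eef_pos: [567.4, -45.6, 176.3]
ee_rot: [-0.48, 0.52, 0.48, 0.519]
wrist_force: [-0.7, 1.5, 0.5]
grip_width: 1.001
```

```bash
python3 - <<'E'
from h import *
show(); c=cam("wrist","w6.png"); 
c=cam("side","s6.png"); cv2.imwrite("pics/s6a.png",cv2.resize(c["pixels"][160:320,200:360,::-1],None,fx=3.75,fy=3.75,interpolation=cv2.INTER_CUBIC))
print(det("battery","side"),det("battery","wrist"),det("padlock_0","wrist"))
E
```

```text
t 14.30 tcp [567.44 -45.62 176.31] yawY(deg) 175.44 toolx [-0. -0. -1.] toolz [ 0.08  1.   -0.  ] F [-0.74  1.5   0.51] g 1.001 q6 -0.34 q [ 0.26  0.23 -0.3  -0.   -1.04 -0.34]
[([571.3, 53.4, 34.4], 0.79), ([675.7, -53.5, 1.7], 0.53)] [([574.6, 56.4, 32.6], 0.8)] [([411.5, -188.8, -1.9], 0.87), ([432.9, -71.5, -2.3], 0.69), ([541.9, -75.1, -2.7], 0.69), ([507.0, -206.8, 2.4], 0.64)]
```

View pics/w6.png

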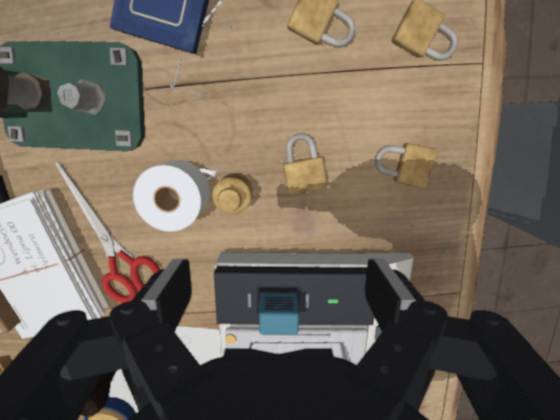

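View pics/s6a.png

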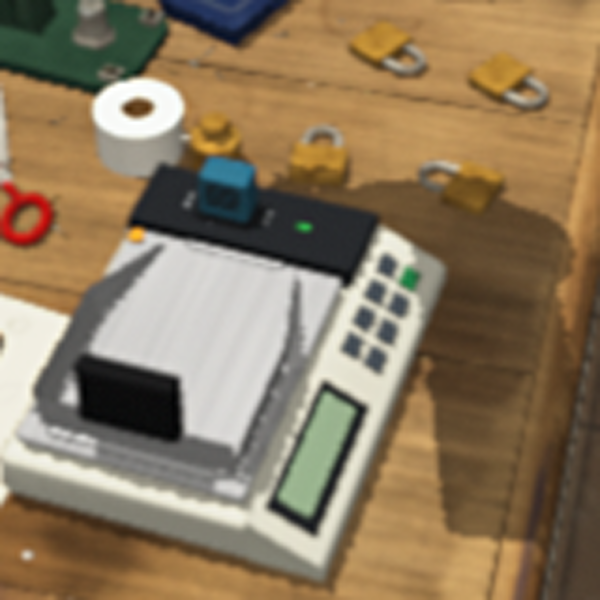

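>>> apply_moves --series '[{"travel": [0, 0, -20], "twist": -0.13, "fingers": 1}, {"travel": [0, 0, -20], "twist": -0.13, "fingers": 1}, {"travel": [0, 10, -20], "twist": -0.13, "fingers": 1}, {"travel": [0, 10, -20], "twist": -0.13, "fingers": 1}, {"travel": [0, 10, -20], "twist": -0.13, "fingers": 1}, {"travel": [0, 10, -20], "twist": -0.13, "fingers": 1}, {"travel": [0, 0, 0], "twist": -0.14, "fingers": 1}, {"travel": [0, 0, 0], "twist": -0.14, "fingers": 1}]'

```text
t: 15.35
eef_pos: [560.1, -171.5, 175.9]
ee_rot: [-0.677, 0.203, 0.678, 0.203]
wrist_force: [0.1, 0.4, -0.2]
grip_width: 0.998
```

```bash
python3 - <<'E'
from h import *
show(); need(518,-210,100,-123.6)
E
```

```text
t 15.35 tcp [ 560.08 -171.49  175.91] yawY(deg) -123.35 toolx [-0. -0. -1.] toolz [-0.84  0.55  0.  ] F [ 0.15  0.45 -0.2 ] g 0.998 q6 0.95 q [ 0.04  0.26 -0.27  0.   -1.05  0.95]
twist 0.004 rad -> q6 ~0.96 or 0.95; then travel [75.94 55.34 13.7 ]
twist -3.137 rad -> q6 ~-2.19 or 4.09; then travel [ 75.94 -55.34 -13.7 ]
twist 3.146 rad -> q6 ~4.10 or -2.19; then travel [ 75.94 -55.34 -13.7 ]
```

>>> apply_moves --series '[{"travel": [0, 20, 10], "twist": 0, "fingers": 1}, {"travel": [26, 35, 4], "twist": 0, "fingers": 1}, {"travel": [40, 0, 0], "twist": 0, "fingers": 1}, {"travel": [10, 0, 0], "twist": 0, "fingers": 1}, {"travel": [0, 0, 0], "twist": 0, "fingers": 1}]'

```text
t: 15.85
eef_pos: [517.1, -209.0, 99.0]
ee_rot: [-0.676, 0.205, 0.678, 0.204]
wrist_force: [0.4, -0.6, 1.0]
grip_width: 1.0
```

```bash
python3 - <<'E'
from h import *
show(); c=cam("wrist","w7.png"); cv2.imwrite("pics/w7.png",cv2.resize(c["pixels"][:,:,::-1],(800,600)))
print(det("padlock_0","wrist"))
E
```

```text
t 15.85 tcp [ 517.15 -208.98   98.99] yawY(deg) -123.63 toolx [-0.  0. -1.] toolz [-0.83  0.55  0.  ] F [ 0.43 -0.63  1.  ] g 1.000 q6 1.02 q [-0.03  0.29 -0.42  0.   -0.86  1.02]
[([541.9, -70.7, -2.5], 0.95), ([415.0, -186.2, 0.8], 0.82), ([433.9, -68.4, -2.5], 0.76), ([508.2, -206.1, 4.3], 0.6)]
```

View pics/w7.png

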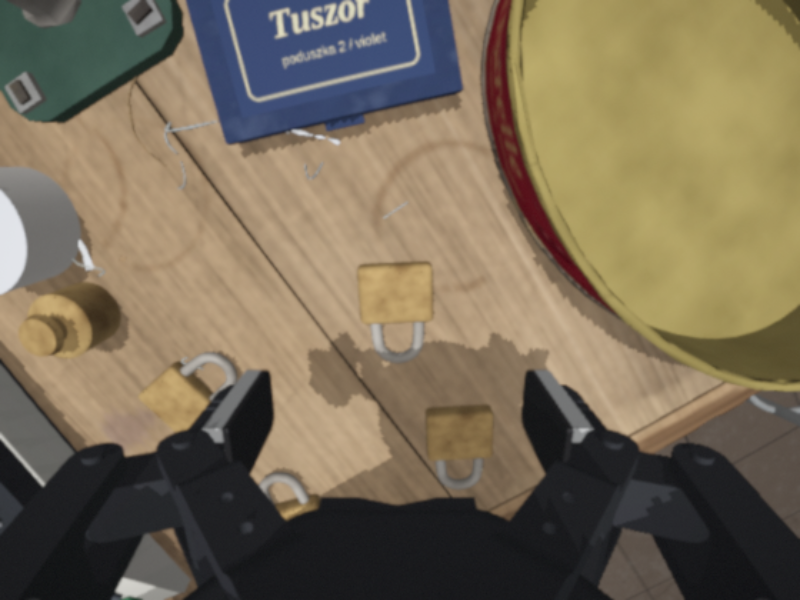

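```bash
cat >> fit.py <<'E'
M=np.array([(4,21),(4,-21),(-30,-21),(-30,21)],float)
def lock(c,P):
    "P: pixel corners of brass body top in order around starting at left-of-shackle side; tries both chiralities/starts"
    w=back(c,P,13)[:,:2]; best=None
    for MM in (M,M[[1,0,3,2]]):
        t,a,rs=fit2d(MM,w)
        if best is None or rs<best[2]: best=(t,a,rs)
    t,a,rs=best; mid=w.mean(0)
    print("origin",t,"yaw %.1f"%a,"res %.1f"%rs,"mid",mid,"tool yaw %.1f"%(a+90),"sizes",np.linalg.norm(w-np.roll(w,-1,0),axis=1))
    return mid,a
E
python3 - <<'E'
from fit import *
c=cam("wrist")
m,a=lock(c,(np.array([(360,323),(433,321),(432,262),(358,264)])+.5)*.7-.5)
need(m[0],m[1],1)
E
```

```text
origin [ 514.6  -205.27] yaw 147.9 res 0.7 mid [ 525.61 -212.18] tool yaw 237.9 sizes [41.92 34.46 40.8  34.54]
travel [100.8   -0.92  -6.63]
```

>>> apply_moves --series '[{"travel": [20, -1, -3], "twist": -0.027, "fingers": 1}, {"travel": [40, 0, -4], "twist": 0, "fingers": 1}, {"travel": [30, 0, 0], "twist": 0, "fingers": 1}, {"travel": [9, 0, 0], "twist": 0, "fingers": 1}, {"travel": [0, 0, 0], "twist": 0, "fingers": 0}, {"travel": [0, 0, 0], "twist": 0, "fingers": 0}, {"travel": [0, 0, 0], "twist": 0, "fingers": 0}, {"travel": [0, 0, 0], "twist": 0, "fingers": 0}, {"travel": [0, 0, 0], "twist": 0, "fingers": 0}]'

```text
t: 16.9
eef_pos: [525.8, -212.6, 3.6]
ee_rot: [0.681, -0.195, -0.678, -0.196]
wrist_force: [-1.6, 0.6, 5.6]
grip_width: 0.468
```

```bash
python3 - <<'E'
from h import *
show()
E
```

```text
t 16.90 tcp [ 525.76 -212.59    3.57] yawY(deg) -122.10 toolx [ 0. -0. -1.] toolz [-0.85  0.53 -0.  ] F [-1.57  0.61  5.65] g 0.468 q6 1.05 q [-0.04  0.43 -0.49  0.   -0.65  1.05]
```

>>> apply_moves --series '[{"travel": [-10, 0, 0], "twist": 0, "fingers": 0}, {"travel": [-25, 0, 5], "twist": 0.13, "fingers": 0}, {"travel": [-30, 0, 10], "twist": 0.14, "fingers": 0}, {"travel": [-30, 0, 10], "twist": 0.14, "fingers": 0}, {"travel": [-25, 0, 0], "twist": 0.14, "fingers": 0}, {"travel": [-10, 0, 0], "twist": 0.14, "fingers": 0}, {"travel": [0, 0, 0], "twist": 0.14, "fingers": 0}, {"travel": [0, 0, 0], "twist": 0.14, "fingers": 0}, {"travel": [0, 0, 0], "twist": 0.12, "fingers": 0}]'

```text
t: 17.8
eef_pos: [505.5, -196.1, 132.9]
ee_rot: [-0.479, 0.52, 0.478, 0.521]
wrist_force: [0.7, -0.6, -0.7]
grip_width: 0.47
```

```bash
python3 - <<'E'
from h import *
show(); need(548.4,225.5,130,175.6)
E
```

```text
t 17.80 tcp [ 505.49 -196.07  132.93] yawY(deg) 175.09 toolx [ 0.  0. -1.] toolz [0.09 1.   0.  ] F [ 0.73 -0.59 -0.66] g 0.470 q6 -0.08 q [-0.01  0.23 -0.42 -0.   -0.92 -0.08]
twist -0.009 rad -> q6 ~-0.09 or -0.07; then travel [  3.04 -10.43 423.62]
twist 3.133 rad -> q6 ~3.06 or -3.21; then travel [   3.04   10.43 -423.62]
twist -3.151 rad -> q6 ~-3.23 or 3.07; then travel [   3.04   10.43 -423.62]
```

>>> apply_moves --series '[{"travel": [0, -1, 20], "twist": -0.008, "fingers": 0}, {"travel": [0, -1, 45], "twist": 0, "fingers": 0}, {"travel": [0, -1, 45], "twist": 0, "fingers": 0}, {"travel": [0, -1, 45], "twist": 0, "fingers": 0}, {"travel": [0, -1, 45], "twist": 0, "fingers": 0}, {"travel": [0, -1, 45], "twist": 0, "fingers": 0}, {"travel": [0, -1, 45], "twist": 0, "fingers": 0}, {"travel": [0, -1, 45], "twist": 0, "fingers": 0}, {"travel": [0, -1, 45], "twist": 0, "fingers": 0}, {"travel": [0, -1, 30], "twist": 0, "fingers": 0}, {"travel": [0, 0, 14], "twist": 0, "fingers": 0}, {"travel": [0, 0, 0], "twist": 0, "fingers": 0}]'

```text
t: 19.0
eef_pos: [546.1, 227.7, 132.1]
ee_rot: [-0.482, 0.517, 0.482, 0.518]
wrist_force: [-1.0, -0.9, -1.4]
grip_width: 0.468
```

```bash
python3 - <<'E'
from h import *
show(); need(548.4,225.5,69,175.6); c=cam("wrist","w8.png")
E
```

```text
t 19.00 tcp [546.15 227.69 132.1 ] yawY(deg) 175.99 toolx [ 0.  0. -1.] toolz [0.07 1.   0.  ] F [-0.98 -0.9  -1.42] g 0.468 q6 -0.80 q [ 0.73  0.3  -0.31  0.   -0.96 -0.8 ]
twist 0.007 rad -> q6 ~-0.79 or -0.80; then travel [63.1  -2.37 -2.06]
twist -3.135 rad -> q6 ~-3.93 or 2.34; then travel [63.1   2.37  2.06]
twist 3.148 rad -> q6 ~2.35 or -3.94; then travel [63.1   2.37  2.06]
```

View pics/w8.png

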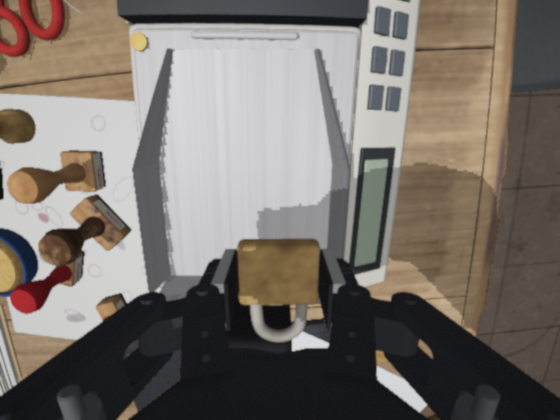

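```bash
python3 - <<'E'
from h import *
c=cam("wrist"); print(back(c,[(170,50),(316,50),(163,275),(345,265)],61)); print(det("scoop","wrist"),det("scoop_lip","wrist"))
E
```

```text
[[608.82 103.84  61.  ]
 [513.18 111.39  61.  ]
 [642.44 266.96  61.  ]
 [495.91 267.96  61.  ]]
[([569.4, 194.2, 58.9], 0.9)] [([564.5, 108.7, 61.6], 0.93), ([542.9, 243.9, 131.1], 0.69)]
```

>>> apply_moves --series '[{"travel": [20, -2, -2], "twist": 0.007, "fingers": 0}, {"travel": [25, 0, 0], "twist": 0, "fingers": 0}, {"travel": [12, 0, 0], "twist": 0, "fingers": 0}, {"travel": [6, 0, 0], "twist": 0, "fingers": 0}, {"travel": [0, 0, 0], "twist": 0, "fingers": 0}]'

```text
t: 19.7
eef_pos: [547.9, 223.3, 68.0]
ee_rot: [-0.48, 0.52, 0.48, 0.519]
wrist_force: [-0.2, 0.1, -0.7]
grip_width: 0.468
```

```bash
python3 - <<'E'
from h import *
show()
E
```

```text
t 19.70 tcp [547.89 223.3   67.99] yawY(deg) 175.44 toolx [-0. -0. -1.] toolz [ 0.08  1.   -0.  ] F [-0.24  0.13 -0.69] g 0.468 q6 -0.80 q [ 0.72  0.38 -0.38  0.   -0.82 -0.8 ]
```

>>> apply_moves --series '[{"travel": [0, 0, 0], "twist": 0, "fingers": 0.58}, {"travel": [0, 0, 0], "twist": 0, "fingers": 0.58}, {"travel": [0, 0, 0], "twist": 0, "fingers": 0.58}, {"travel": [-15, 0, 0], "twist": 0, "fingers": 0.58}, {"travel": [-30, 0, 0], "twist": 0, "fingers": 0.7}, {"travel": [-35, 0, 0], "twist": 0, "fingers": 1}, {"travel": [-20, 0, -20], "twist": 0, "fingers": 1}, {"travel": [0, 0, -40], "twist": 0, "fingers": 1}, {"travel": [0, 0, -45], "twist": 0, "fingers": 1}, {"travel": [0, 0, -45], "twist": 0, "fingers": 1}, {"travel": [0, 5, -45], "twist": 0, "fingers": 1}, {"travel": [0, 5, -45], "twist": 0, "fingers": 1}]'

```text
t: 20.9
eef_pos: [518.7, -16.0, 169.0]
ee_rot: [-0.48, 0.519, 0.48, 0.52]
wrist_force: [0.6, -0.5, -0.1]
grip_width: 1.001
```

```bash
python3 - <<'E'
from h import *
show(); need(430,-130,100,-122.1); c=cam("wrist","w9.png")
E
```

```text
t 20.90 tcp [518.73 -16.   169.04] yawY(deg) 175.50 toolx [ 0.  0. -1.] toolz [0.08 1.   0.  ] F [ 0.65 -0.54 -0.08] g 1.001 q6 -0.43 q [ 0.35  0.15 -0.42  0.   -1.   -0.43]
twist -1.089 rad -> q6 ~-1.52 or 0.66; then travel [ 68.88 143.79  14.65]
twist 2.053 rad -> q6 ~1.63 or -2.48; then travel [  68.88 -143.79  -14.65]
```

View pics/w9.png

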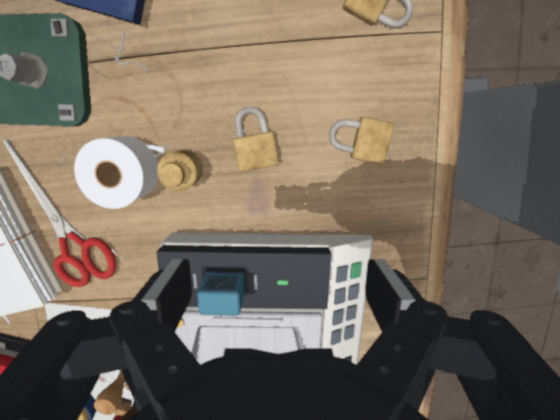

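>>> apply_moves --series '[{"travel": [4, 20, -20], "twist": -0.13, "fingers": 1}, {"travel": [8, 20, -20], "twist": -0.14, "fingers": 1}, {"travel": [8, 25, -20], "twist": -0.14, "fingers": 1}, {"travel": [8, 30, -15], "twist": -0.14, "fingers": 1}, {"travel": [8, 30, -10], "twist": -0.14, "fingers": 1}, {"travel": [8, 30, 0], "twist": -0.14, "fingers": 1}, {"travel": [8, 20, 0], "twist": -0.14, "fingers": 1}, {"travel": [8, 10, 0], "twist": -0.12, "fingers": 1}]'

```text
t: 21.75
eef_pos: [365.4, -164.1, 108.6]
ee_rot: [0.68, -0.194, -0.68, -0.194]
wrist_force: [0.5, -0.3, 0.8]
grip_width: 1.001
```

```bash
python3 - <<'E'
from h import *
show(); need(424,-192,100,-122.1)
E
```

```text
t 21.75 tcp [ 365.39 -164.07  108.58] yawY(deg) -121.80 toolx [ 0.  0. -1.] toolz [-0.85  0.53 -0.  ] F [ 0.51 -0.33  0.83] g 1.001 q6 0.94 q [ 0.08  0.02 -0.73 -0.   -0.81  0.94]
twist 0.005 rad -> q6 ~0.94 or 0.93; then travel [  8.65  -7.48 -64.48]
twist -3.136 rad -> q6 ~-2.20 or 4.08; then travel [ 8.65  7.48 64.48]
twist 3.147 rad -> q6 ~4.09 or -2.21; then travel [ 8.65  7.48 64.48]
```

>>> apply_moves --series '[{"travel": [0, -2, -20], "twist": 0, "fingers": 1}, {"travel": [4, -4, -30], "twist": 0, "fingers": 1}, {"travel": [4, -2, -15], "twist": 0, "fingers": 1}, {"travel": [0, 0, 0], "twist": 0, "fingers": 1}, {"travel": [0, 0, 0], "twist": 0, "fingers": 1}]'

```text
t: 22.25
eef_pos: [425.6, -191.0, 100.3]
ee_rot: [-0.679, 0.196, 0.68, 0.196]
wrist_force: [0.5, -0.0, -0.3]
grip_width: 0.994
```

```bash
python3 - <<'E'
from h import *
show(); c=cam("wrist"); cv2.imwrite("pics/w10.png",cv2.resize(c["pixels"][:,:,::-1],(800,600)))
E
```

```text
t 22.25 tcp [ 425.62 -191.04  100.26] yawY(deg) -122.10 toolx [-0.  0. -1.] toolz [-0.85  0.53  0.  ] F [ 0.52 -0.05 -0.28] g 0.994 q6 1.01 q [ 0.    0.15 -0.61 -0.   -0.81  1.01]
```

View pics/w10.png

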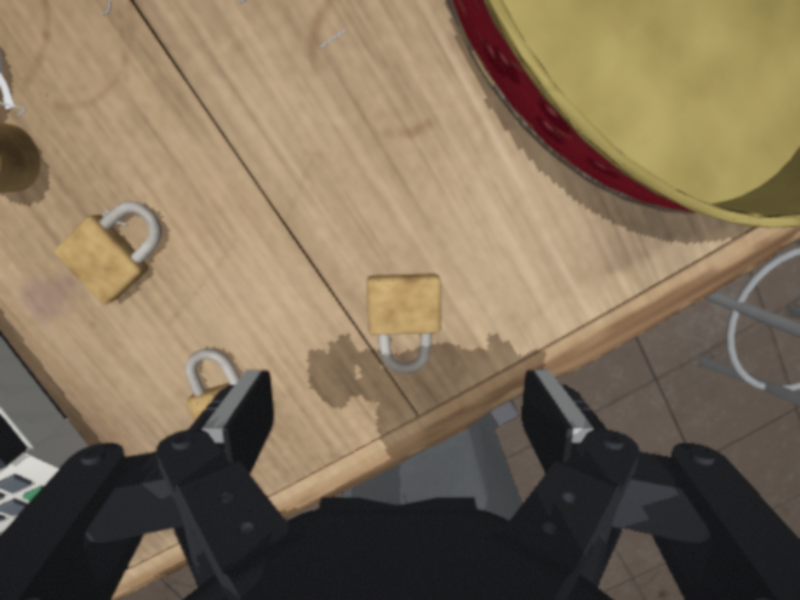

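```bash
python3 - <<'E'
from fit import *
c=cam("wrist"); f=lambda P:(np.array(P)+.5)*.7-.5
m,a=lock(c,f([(368,334),(441,333),(440,274),(367,276)]))
need(m[0],m[1],2,a+90)
lock(c,f([(100,215),(143,264),(108,303),(56,252)]))
E
```

```text
origin [ 412.56 -187.45] yaw 149.1 res 0.8 mid [ 423.72 -194.12] tool yaw 239.1 sizes [42.08 34.92 40.39 34.37]
twist -0.021 rad -> q6 ~0.99 or 1.03; then travel [98.56  3.66 -0.29]
twist 3.121 rad -> q6 ~4.13 or -2.11; then travel [98.56 -3.66  0.29]
twist -3.162 rad -> q6 ~-2.15 or 4.17; then travel [98.56 -3.66  0.29]
origin [538.6  -76.69] yaw -83.9 res 3.9 mid [537.23 -63.77] tool yaw 6.1 sizes [34.3  34.18 39.77 36.81]
```

>>> apply_moves --series '[{"travel": [20, 2, 0], "twist": -0.02, "fingers": 1}, {"travel": [40, 1.5, 0], "twist": 0, "fingers": 1}, {"travel": [29, 0, 0], "twist": 0, "fingers": 1}, {"travel": [9, 0, 0], "twist": 0, "fingers": 1}, {"travel": [0, 0, 0], "twist": 0, "fingers": 0}, {"travel": [0, 0, 0], "twist": 0, "fingers": 0}, {"travel": [0, 0, 0], "twist": 0, "fingers": 0}, {"travel": [0, 0, 0], "twist": 0, "fingers": 0}, {"travel": [0, 0, 0], "twist": 0, "fingers": 0}]'

```text
t: 23.25
eef_pos: [425.4, -194.1, 4.2]
ee_rot: [0.683, -0.188, -0.68, -0.189]
wrist_force: [-1.6, 2.0, 9.5]
grip_width: 0.469
```

```bash
python3 - <<'E'
from h import *
show()
E
```

```text
t 23.25 tcp [ 425.38 -194.08    4.16] yawY(deg) -120.90 toolx [ 0. -0. -1.] toolz [-0.86  0.51 -0.  ] F [-1.58  2.04  9.49] g 0.469 q6 1.04 q [-0.01  0.31 -0.71  0.   -0.55  1.04]
```

>>> apply_moves --series '[{"travel": [-10, 0, 0], "twist": 0, "fingers": 0}, {"travel": [-25, 0, -10], "twist": 0.13, "fingers": 0}, {"travel": [-30, -10, -10], "twist": 0.14, "fingers": 0}, {"travel": [-30, -20, 0], "twist": 0.14, "fingers": 0}, {"travel": [-25, -20, 10], "twist": 0.14, "fingers": 0}, {"travel": [-10, -20, 20], "twist": 0.14, "fingers": 0}, {"travel": [0, -20, 30], "twist": 0.14, "fingers": 0}, {"travel": [0, -20, 40], "twist": 0.14, "fingers": 0}, {"travel": [0, -10, 40], "twist": 0.138, "fingers": 0}, {"travel": [0, -10, 45], "twist": 0, "fingers": 0}, {"travel": [0, -10, 45], "twist": 0, "fingers": 0}]'

```text
t: 24.35
eef_pos: [534.6, 70.8, 134.0]
ee_rot: [-0.481, 0.518, 0.481, 0.519]
wrist_force: [0.9, -0.1, -0.9]
grip_width: 0.465
```

```bash
python3 - <<'E'
from h import *
show(); need(590.2,222.3,135,175.6)
E
```

```text
t 24.35 tcp [534.55  70.76 134.04] yawY(deg) 175.75 toolx [ 0.  0. -1.] toolz [0.07 1.   0.  ] F [ 0.85 -0.14 -0.91] g 0.465 q6 -0.57 q [ 0.5   0.22 -0.42  0.   -0.92 -0.57]
twist 0.003 rad -> q6 ~-0.57 or -0.57; then travel [ -0.72 -43.86 155.36]
twist -3.139 rad -> q6 ~-3.71 or 2.57; then travel [  -0.72   43.86 -155.36]
twist 3.144 rad -> q6 ~2.57 or -3.71; then travel [  -0.72   43.86 -155.36]
```

>>> apply_moves --series '[{"travel": [0, -10, 40], "twist": 0, "fingers": 0}, {"travel": [0, -15, 45], "twist": 0, "fingers": 0}, {"travel": [0, -10, 35], "twist": 0, "fingers": 0}, {"travel": [0, -4, 15], "twist": 0, "fingers": 0}, {"travel": [0, 0, 0], "twist": 0, "fingers": 0}, {"travel": [0, 0, 0], "twist": 0, "fingers": 0}]'

```text
t: 24.95
eef_pos: [582.7, 200.4, 132.7]
ee_rot: [-0.481, 0.518, 0.481, 0.518]
wrist_force: [-0.6, -0.6, -1.5]
grip_width: 0.47
```

```bash
python3 - <<'E'
from h import *
show(); need(590.2,222.3,80,175.6); c=cam("wrist","w11.png")
E
```

```text
t 24.95 tcp [582.72 200.37 132.74] yawY(deg) 175.78 toolx [-0. -0. -1.] toolz [ 0.07  1.   -0.  ] F [-0.6  -0.59 -1.51] g 0.470 q6 -0.72 q [ 0.65  0.34 -0.25 -0.   -0.98 -0.72]
twist 0.003 rad -> q6 ~-0.72 or -0.72; then travel [52.73 -5.79 22.44]
twist -3.138 rad -> q6 ~-3.86 or 2.42; then travel [ 52.73   5.79 -22.44]
twist 3.145 rad -> q6 ~2.42 or -3.87; then travel [ 52.73   5.79 -22.44]
```

View pics/w11.png

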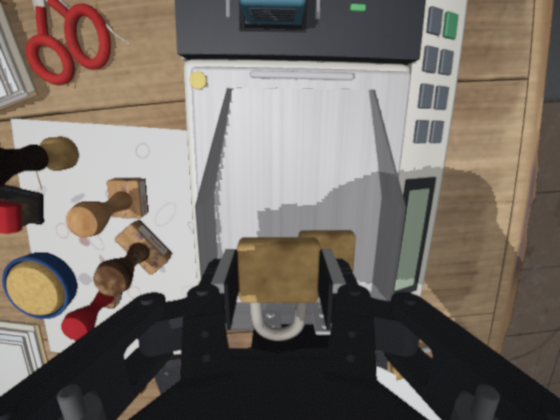

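>>> apply_moves --series '[{"travel": [8, -3, 10], "twist": 0, "fingers": 0}, {"travel": [20, -3, 10], "twist": 0, "fingers": 0}, {"travel": [18, 0, 3], "twist": 0, "fingers": 0}, {"travel": [7, 0, 0], "twist": 0, "fingers": 0}, {"travel": [0, 0, 0], "twist": 0, "fingers": 0}]'

```text
t: 25.5
eef_pos: [590.8, 222.5, 78.8]
ee_rot: [-0.481, 0.519, 0.481, 0.518]
wrist_force: [-0.1, 0.6, -1.2]
grip_width: 0.468
```

```bash
python3 - <<'E'
from h import *
show()
E
```

```text
t 25.50 tcp [590.84 222.53  78.78] yawY(deg) 175.75 toolx [-0. -0. -1.] toolz [ 0.07  1.   -0.  ] F [-0.11  0.57 -1.24] g 0.468 q6 -0.74 q [ 0.67  0.42 -0.27  0.   -0.88 -0.74]
```

Release, retreat, then towards C (≈537,-64, tool yaw ≈ -174).

>>> apply_moves --series '[{"travel": [0, 0, 0], "twist": 0, "fingers": 0.58}, {"travel": [0, 0, 0], "twist": 0, "fingers": 0.58}, {"travel": [0, 0, 0], "twist": 0, "fingers": 0.58}, {"travel": [-15, 0, 0], "twist": 0, "fingers": 0.58}, {"travel": [-30, 0, 0], "twist": 0, "fingers": 0.7}, {"travel": [-30, 0, -20], "twist": 0, "fingers": 1}, {"travel": [0, 0, -45], "twist": 0, "fingers": 1}, {"travel": [0, 0, -45], "twist": 0, "fingers": 1}, {"travel": [0, 5, -45], "twist": 0, "fingers": 1}, {"travel": [0, 5, -45], "twist": 0, "fingers": 1}, {"travel": [0, 10, -40], "twist": 0, "fingers": 1}, {"travel": [0, 10, -30], "twist": 0, "fingers": 1}]'

```text
t: 26.7
eef_pos: [540.3, -46.0, 154.8]
ee_rot: [-0.481, 0.518, 0.481, 0.519]
wrist_force: [0.6, 0.3, 0.3]
grip_width: 0.999
```

```bash
python3 - <<'E'
from h import *
show(); need(424,-64,100,72.7)
E
```

```text
t 26.70 tcp [540.28 -46.   154.83] yawY(deg) 175.70 toolx [ 0.  0. -1.] toolz [0.07 1.   0.  ] F [0.58 0.31 0.25] g 0.999 q6 -0.35 q [ 0.28  0.21 -0.39  0.   -0.98 -0.35]
twist -1.344 rad -> q6 ~-1.70 or 0.99; then travel [ 54.74  51.78 105.71]
twist 1.798 rad -> q6 ~1.45 or -2.15; then travel [  54.74  -51.78 -105.71]
```

>>> apply_moves --series '[{"travel": [0, 0, 0], "twist": 0.148, "fingers": 1}, {"travel": [5, 0, 0], "twist": 0.15, "fingers": 1}, {"travel": [5, 0, 0], "twist": 0.15, "fingers": 1}, {"travel": [5, 0, 0], "twist": 0.15, "fingers": 1}, {"travel": [5, 0, 0], "twist": 0.15, "fingers": 1}, {"travel": [5, 0, -10], "twist": 0.15, "fingers": 1}, {"travel": [5, 0, -10], "twist": 0.15, "fingers": 1}, {"travel": [5, 0, -10], "twist": 0.15, "fingers": 1}, {"travel": [5, 0, -10], "twist": 0.15, "fingers": 1}, {"travel": [5, -15, -10], "twist": 0.15, "fingers": 1}, {"travel": [5, -20, -15], "twist": 0.15, "fingers": 1}, {"travel": [5, -15, -20], "twist": 0.15, "fingers": 1}]'

```text
t: 27.9
eef_pos: [462.4, -112.5, 99.5]
ee_rot: [0.108, 0.698, -0.108, 0.699]
wrist_force: [-0.7, 0.0, 0.1]
grip_width: 0.998
```

```bash
python3 - <<'E'
from h import *
show(); need(424,-64,100,72.7)
E
```

```text
t 27.90 tcp [ 462.44 -112.46   99.51] yawY(deg) 72.40 toolx [ 0. -0. -1.] toolz [ 0.95 -0.3   0.  ] F [-0.67  0.    0.07] g 0.998 q6 -2.05 q [ 0.18  0.17 -0.59  0.   -0.81 -2.05]
twist -0.005 rad -> q6 ~-2.06 or -2.05; then travel [ -0.53  34.84 -51.11]
twist 3.136 rad -> q6 ~1.08 or -5.19; then travel [ -0.53 -34.84  51.11]
twist -3.147 rad -> q6 ~-5.20 or 1.09; then travel [ -0.53 -34.84  51.11]
```

>>> apply_moves --series '[{"travel": [0, 12, -15], "twist": 0, "fingers": 1}, {"travel": [0, 16, -22], "twist": 0, "fingers": 1}, {"travel": [0, 7, -14], "twist": 0, "fingers": 1}, {"travel": [0, 0, 0], "twist": 0, "fingers": 1}, {"travel": [0, 0, 0], "twist": 0, "fingers": 1}]'

```text
t: 28.4
eef_pos: [424.5, -63.0, 99.9]
ee_rot: [0.106, 0.699, -0.105, 0.7]
wrist_force: [-0.2, -0.4, -0.2]
grip_width: 1.002
```

```bash
python3 - <<'E'
from h import *
show(); c=cam("wrist"); cv2.imwrite("pics/w12.png",cv2.resize(c["pixels"][:,:,::-1],(800,600)))
E
```

```text
t 28.40 tcp [424.5  -62.95  99.94] yawY(deg) 72.82 toolx [ 0.  0. -1.] toolz [ 0.96 -0.3   0.  ] F [-0.2  -0.4  -0.16] g 1.002 q6 -2.19 q [ 0.32  0.09 -0.69  0.   -0.79 -2.19]
```

View pics/w12.png

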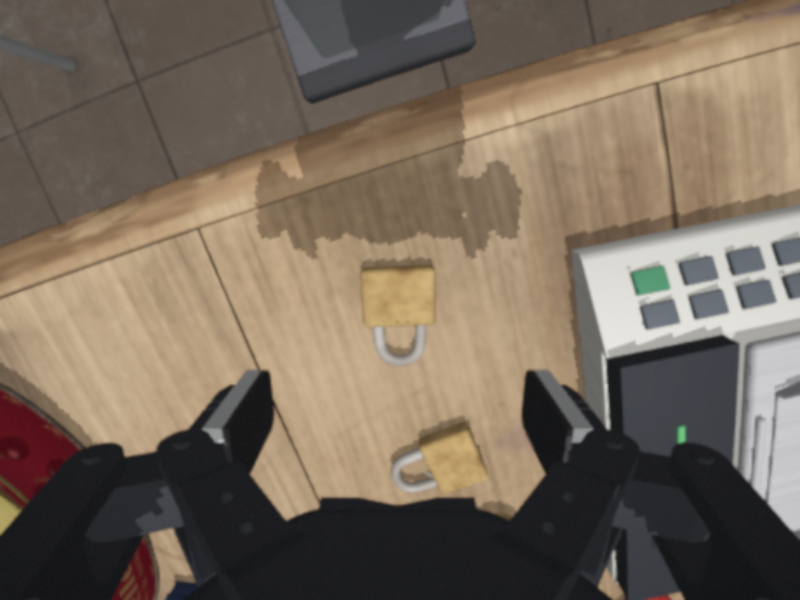

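```bash
python3 - <<'E'
from fit import *
c=cam("wrist"); f=lambda P:(np.array(P)+.5)*.7-.5
m,a=lock(c,f([(364,326),(434,325),(434,266),(361,268)]))
need(m[0],m[1],5,a+90)
lock(c,f([(420,441),(440,491),(486,476),(467,424)]))
E
```

```text
origin [433.32 -64.88] yaw -15.9 res 1.0 mid [420.82 -61.31] tool yaw 74.1 sizes [40.04 34.47 40.09 33.95]
twist -0.023 rad -> q6 ~-2.21 or -2.16; then travel [94.63  0.78 -4.33]
twist 3.118 rad -> q6 ~0.93 or -5.31; then travel [94.63 -0.78  4.33]
twist -3.165 rad -> q6 ~-5.35 or 0.98; then travel [94.63 -0.78  4.33]
origin [535.22 -72.55] yaw -86.4 res 1.7 mid [534.4  -59.57] tool yaw 3.6 sizes [41.36 31.86 42.02 31.42]
```

>>> apply_moves --series '[{"travel": [20, 1, -2], "twist": -0.02, "fingers": 1}, {"travel": [40, 0, -2], "twist": 0, "fingers": 1}, {"travel": [28, 0, 0], "twist": 0, "fingers": 1}, {"travel": [8, 0, 0], "twist": 0, "fingers": 1}, {"travel": [0, 0, 0], "twist": 0, "fingers": 0}, {"travel": [0, 0, 0], "twist": 0, "fingers": 0}, {"travel": [0, 0, 0], "twist": 0, "fingers": 0}, {"travel": [0, 0, 0], "twist": 0, "fingers": 0}, {"travel": [0, 0, 0], "twist": 0, "fingers": 0}]'

```text
t: 29.4
eef_pos: [421.5, -60.8, 4.9]
ee_rot: [0.099, 0.699, -0.098, 0.701]
wrist_force: [-0.7, -1.2, 7.0]
grip_width: 0.472
```

```bash
python3 - <<'E'
from h import *
show()
E
```

```text
t 29.40 tcp [421.54 -60.8    4.89] yawY(deg) 73.93 toolx [ 0.  0. -1.] toolz [ 0.96 -0.28  0.  ] F [-0.69 -1.21  7.04] g 0.472 q6 -2.18 q [ 0.32  0.25 -0.8   0.   -0.51 -2.18]
```

```bash
cat >> h.py <<'E'
def scw(x,y,o=(567,194),a=85.6):
    c,s=np.cos(np.radians(a)),np.sin(np.radians(a)); return (o[0]+x*c-y*s,o[1]+x*s+y*c)
E
python3 -c "
from h import *
print(scw(-34,0),scw(30,21),scw(30,-21))"
```

```text
(np.float64(564.3915530436882), np.float64(160.10020642428472)) (np.float64(548.3634630470393), np.float64(225.5226821574708)) (np.float64(590.2396786405699), np.float64(222.3004829761444))
```

>>> apply_moves --series '[{"travel": [-10, 0, 0], "twist": 0, "fingers": 0}, {"travel": [-25, 0, 0], "twist": -0.14, "fingers": 0}, {"travel": [-30, 0, 10], "twist": -0.15, "fingers": 0}, {"travel": [-30, 0, 10], "twist": -0.15, "fingers": 0}, {"travel": [-25, 0, 10], "twist": -0.15, "fingers": 0}, {"travel": [-10, 0, 20], "twist": -0.15, "fingers": 0}, {"travel": [0, 0, 20], "twist": -0.15, "fingers": 0}, {"travel": [0, 0, 20], "twist": -0.15, "fingers": 0}, {"travel": [0, 0, 20], "twist": -0.15, "fingers": 0}, {"travel": [0, 0, 20], "twist": -0.15, "fingers": 0}, {"travel": [0, 0, 20], "twist": -0.15, "fingers": 0}, {"travel": [0, 0, 20], "twist": -0.15, "fingers": 0}]'

```text
t: 30.6
eef_pos: [547.9, 31.9, 134.5]
ee_rot: [-0.446, 0.548, 0.446, 0.549]
wrist_force: [0.6, -0.2, -1.0]
grip_width: 0.466
```

```bash
python3 - <<'E'
from h import *
show(); need(*scw(-34,0),130,175.6)
E
```

```text
t 30.60 tcp [547.86  31.95 134.48] yawY(deg) 168.20 toolx [ 0.  0. -1.] toolz [0.2  0.98 0.  ] F [ 0.57 -0.16 -0.99] g 0.466 q6 -0.62 q [ 0.42  0.24 -0.4  -0.   -0.93 -0.62]
twist -0.129 rad -> q6 ~-0.75 or -0.49; then travel [  4.6   -6.65 129.04]
twist 3.012 rad -> q6 ~2.39 or -3.63; then travel [   4.6     6.65 -129.04]
```

>>> apply_moves --series '[{"travel": [0, 0, 10], "twist": -0.125, "fingers": 0}, {"travel": [0, -1, 40], "twist": 0, "fingers": 0}, {"travel": [0, -2, 40], "twist": 0, "fingers": 0}, {"travel": [0, -2, 25], "twist": 0, "fingers": 0}, {"travel": [0, 0, 10], "twist": 0, "fingers": 0}, {"travel": [0, 0, 0], "twist": 0, "fingers": 0}, {"travel": [0, 0, 0], "twist": 0, "fingers": 0}]'

```text
t: 31.3
eef_pos: [563.9, 154.7, 133.7]
ee_rot: [-0.478, 0.521, 0.478, 0.521]
wrist_force: [-0.1, 0.6, -0.5]
grip_width: 0.468
```

```bash
python3 - <<'E'
from h import *
show(); need(*scw(-34,0),70,175.6)
c=cam("side"); cv2.imwrite("pics/s13.png",cv2.resize(c["pixels"][160:320,200:360,::-1],None,fx=3.75,fy=3.75,interpolation=cv2.INTER_CUBIC))
E
```

```text
t 31.30 tcp [563.94 154.71 133.75] yawY(deg) 175.03 toolx [ 0.  0. -1.] toolz [0.09 1.   0.  ] F [-0.14  0.61 -0.52] g 0.468 q6 -0.69 q [ 0.6   0.29 -0.32 -0.   -0.96 -0.69]
twist -0.010 rad -> q6 ~-0.70 or -0.68; then travel [63.75 -0.03  5.4 ]
twist 3.132 rad -> q6 ~2.44 or -3.82; then travel [63.75  0.03 -5.4 ]
twist -3.152 rad -> q6 ~-3.84 or 2.46; then travel [63.75  0.03 -5.4 ]
```

View pics/s13.png

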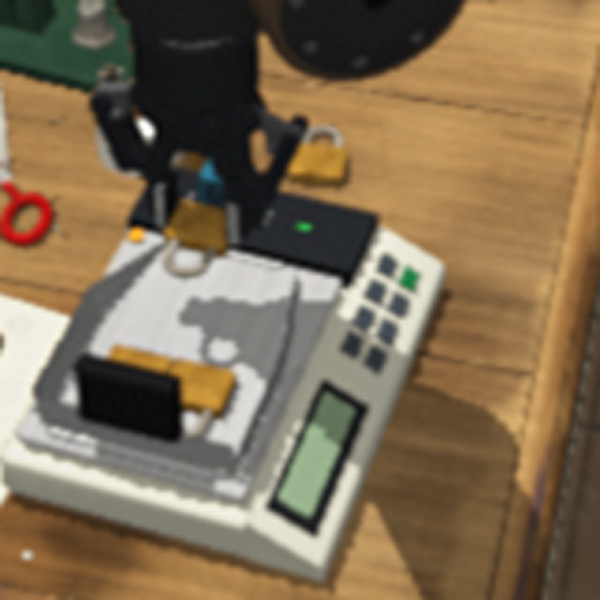

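>>> apply_moves --series '[{"travel": [20, 0, 3], "twist": -0.01, "fingers": 0}, {"travel": [25, 0, 2], "twist": 0, "fingers": 0}, {"travel": [12, 0, 0], "twist": 0, "fingers": 0}, {"travel": [5, 0, 0], "twist": 0, "fingers": 0}, {"travel": [0, 0, 0], "twist": 0, "fingers": 0}, {"travel": [0, 0, 0], "twist": 0, "fingers": 0.6}, {"travel": [0, 0, 0], "twist": 0, "fingers": 0.6}, {"travel": [0, 0, 0], "twist": 0, "fingers": 0.6}, {"travel": [-15, 0, 0], "twist": 0, "fingers": 0.6}, {"travel": [-30, 0, 0], "twist": 0, "fingers": 0.7}, {"travel": [-35, 0, 0], "twist": 0, "fingers": 1}, {"travel": [-20, 0, -20], "twist": 0, "fingers": 1}]'

```text
t: 32.55
eef_pos: [564.7, 141.9, 174.7]
ee_rot: [-0.482, 0.517, 0.48, 0.52]
wrist_force: [1.1, 0.0, 0.8]
grip_width: 0.995
```

```bash
python3 - <<'E'
from h import *
show(); need(534.4,-59.6,120,3.6)
E
```

```text
t 32.55 tcp [564.66 141.88 174.65] yawY(deg) 175.73 toolx [ 0.  0. -1.] toolz [0.07 1.   0.  ] F [1.1  0.02 0.81] g 0.995 q6 -0.66 q [ 0.58  0.25 -0.28  0.   -1.04 -0.66]
twist -0.137 rad -> q6 ~-0.79 or -0.52; then travel [  54.19   43.08 -199.26]
twist 3.004 rad -> q6 ~2.35 or -3.66; then travel [ 54.19 -43.08 199.26]
```

>>> apply_moves --series '[{"travel": [0, 5, -40], "twist": -0.13, "fingers": 1}, {"travel": [0, 10, -45], "twist": 0, "fingers": 1}, {"travel": [10, 10, -45], "twist": 0, "fingers": 1}, {"travel": [20, 10, -40], "twist": 0, "fingers": 1}, {"travel": [30, 8, -25], "twist": 0, "fingers": 1}, {"travel": [5, 0, -10], "twist": 0, "fingers": 1}, {"travel": [0, 0, 0], "twist": 0, "fingers": 1}, {"travel": [0, 0, 0], "twist": 0, "fingers": 1}]'

```text
t: 33.35
eef_pos: [527.1, -65.6, 107.4]
ee_rot: [0.514, -0.486, -0.513, -0.487]
wrist_force: [-0.1, 0.3, -0.7]
grip_width: 1.002
```

```bash
python3 - <<'E'
from h import *
show(); c=cam("wrist"); cv2.imwrite("pics/w14.png",cv2.resize(c["pixels"][:,:,::-1],(800,600)))
E
```

```text
t 33.35 tcp [527.1  -65.62 107.37] yawY(deg) -176.95 toolx [ 0. -0. -1.] toolz [-0.05  1.   -0.  ] F [-0.05  0.27 -0.75] g 1.002 q6 -0.19 q [ 0.25  0.24 -0.47  0.   -0.86 -0.19]
```

View pics/w14.png

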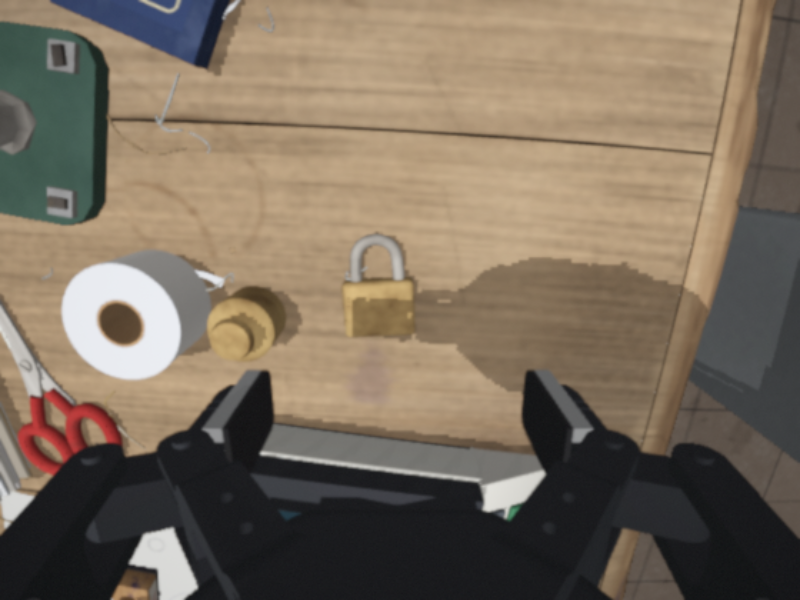

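```bash
python3 - <<'E'
from fit import *
c=cam("wrist"); f=lambda P:(np.array(P)+.5)*.7-.5
m,a=lock(c,f([(343,283),(413,279),(414,336),(347,339)]))
need(m[0],m[1],5,a+90)
E
```

```text
origin [539.47 -72.27] yaw -84.4 res 1.2 mid [538.19 -59.34] tool yaw 5.6 sizes [40.22 34.96 40.04 34.57]
twist -0.044 rad -> q6 ~-0.24 or -0.15; then travel [102.51 -11.3    4.59]
twist 3.098 rad -> q6 ~2.90 or -3.29; then travel [102.51  11.3   -4.59]
twist -3.186 rad -> q6 ~-3.38 or 2.99; then travel [102.51  11.3   -4.59]
```

>>> apply_moves --series '[{"travel": [5, -6, 3], "twist": -0.044, "fingers": 0.7}, {"travel": [35, -5, 2], "twist": 0, "fingers": 0.7}, {"travel": [35, 0, 0], "twist": 0, "fingers": 0.7}, {"travel": [20, 0, 0], "twist": 0, "fingers": 0.7}, {"travel": [7, 0, 0], "twist": 0, "fingers": 0.7}, {"travel": [0, 0, 0], "twist": 0, "fingers": 0.7}, {"travel": [0, 0, 0], "twist": 0, "fingers": 0}, {"travel": [0, 0, 0], "twist": 0, "fingers": 0}, {"travel": [0, 0, 0], "twist": 0, "fingers": 0}, {"travel": [0, 0, 0], "twist": 0, "fingers": 0}]'

```text
t: 34.45
eef_pos: [537.9, -59.8, 6.2]
ee_rot: [0.525, -0.474, -0.523, -0.476]
wrist_force: [-1.3, 2.7, 7.0]
grip_width: 0.464
```

```bash
python3 - <<'E'
from h import *
show()
E
```

```text
t 34.45 tcp [537.89 -59.81   6.18] yawY(deg) -174.40 toolx [ 0.  0. -1.] toolz [-0.1  1.   0. ] F [-1.35  2.74  6.98] g 0.464 q6 -0.15 q [ 0.25  0.4  -0.55  0.   -0.63 -0.15]
```

>>> apply_moves --series '[{"travel": [-15, 0, 0], "twist": 0, "fingers": 0}, {"travel": [-35, 0, 0], "twist": 0, "fingers": 0}, {"travel": [-45, 0, 0], "twist": 0, "fingers": 0}, {"travel": [-35, 0, 20], "twist": 0.05, "fingers": 0}, {"travel": [-5, -5, 45], "twist": 0.12, "fingers": 0}, {"travel": [0, -5, 45], "twist": 0, "fingers": 0}, {"travel": [0, -5, 45], "twist": 0, "fingers": 0}, {"travel": [0, -5, 45], "twist": 0, "fingers": 0}, {"travel": [0, -5, 40], "twist": 0, "fingers": 0}, {"travel": [0, -5, 20], "twist": 0, "fingers": 0}, {"travel": [0, 0, 10], "twist": 0, "fingers": 0}, {"travel": [0, 0, 0], "twist": 0, "fingers": 0}]'

```text
t: 35.65
eef_pos: [577.2, 208.0, 139.4]
ee_rot: [-0.482, 0.518, 0.482, 0.518]
wrist_force: [-0.1, 0.2, -1.3]
grip_width: 0.464
```

```bash
python3 - <<'E'
from h import *
show(); need(*scw(25,-21),85,175.6); c=cam("wrist","w15.png")
E
```

```text
t 35.65 tcp [577.16 208.04 139.4 ] yawY(deg) 175.88 toolx [-0.  0. -1.] toolz [0.07 1.   0.  ] F [-0.09  0.18 -1.25] g 0.464 q6 -0.74 q [ 0.66  0.33 -0.25 -0.   -0.99 -0.74]
twist 0.005 rad -> q6 ~-0.73 or -0.74; then travel [ 54.4  -11.95  10.22]
twist -3.137 rad -> q6 ~-3.87 or 2.40; then travel [ 54.4   11.95 -10.22]
twist 3.146 rad -> q6 ~2.41 or -3.88; then travel [ 54.4   11.95 -10.22]
```

View pics/w15.png

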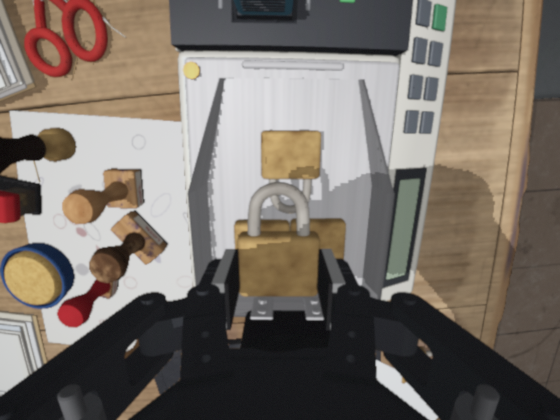

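>>> apply_moves --series '[{"travel": [5, -6, 5], "twist": 0.004, "fingers": 0}, {"travel": [20, -6, 5], "twist": 0, "fingers": 0}, {"travel": [20, 0, 0], "twist": 0, "fingers": 0}, {"travel": [8, 0, 0], "twist": 0, "fingers": 0}, {"travel": [0, 0, 0], "twist": 0, "fingers": 0}, {"travel": [0, 0, 0], "twist": 0, "fingers": 0.57}, {"travel": [0, 0, 0], "twist": 0, "fingers": 0.57}, {"travel": [0, 0, 0], "twist": 0, "fingers": 0.57}, {"travel": [-15, 0, 0], "twist": 0, "fingers": 0.57}, {"travel": [-35, 0, 0], "twist": 0, "fingers": 0.7}, {"travel": [-40, 0, 0], "twist": 0, "fingers": 1}, {"travel": [-40, 10, 0], "twist": 0, "fingers": 1}]'

```text
t: 36.9
eef_pos: [580.5, 217.2, 218.1]
ee_rot: [-0.48, 0.519, 0.48, 0.519]
wrist_force: [0.9, 1.3, -0.3]
grip_width: 0.992
```

```bash
python3 - <<'E'
from h import *
show(); c=cam("side","s16.png"); print(det("padlock_0","side")); c=cam("wrist","w16.png"); need(440,402,120,-90)
E
```

```text
t 36.90 tcp [580.47 217.18 218.12] yawY(deg) 175.58 toolx [ 0. -0. -1.] toolz [ 0.08  1.   -0.  ] F [ 0.92  1.28 -0.27] g 0.992 q6 -0.75 q [ 0.67  0.28 -0.14  0.   -1.16 -0.75]
[([420.3, 423.9, 4.1], 0.76), ([566.4, 174.7, 61.5], 0.63), ([549.1, 239.8, 61.3], 0.62), ([594.0, 200.9, 74.4], 0.57), ([576.2, 51.7, 53.2], 0.56)]
twist 1.495 rad -> q6 ~0.74 or -2.24; then travel [ 100.63  183.23 -141.94]
twist -1.647 rad -> q6 ~-2.40 or 0.90; then travel [ 100.63 -183.23  141.94]
```

View pics/s16.png

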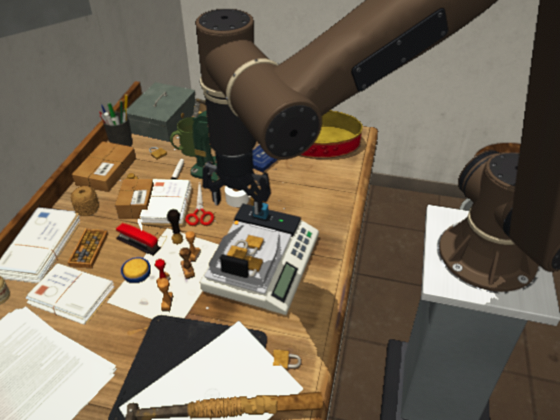

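View pics/w16.png

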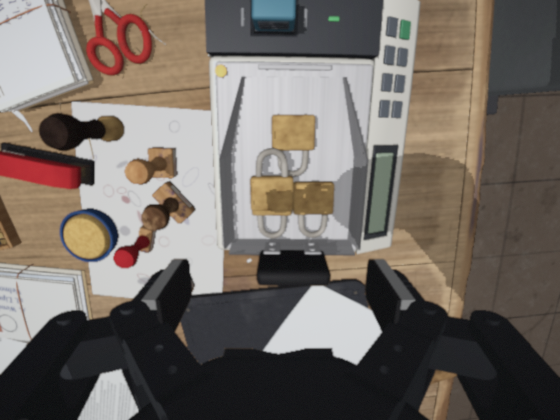

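>>> apply_moves --series '[{"travel": [0, 0, 20], "twist": -0.147, "fingers": 1}, {"travel": [0, 10, 25], "twist": -0.15, "fingers": 1}, {"travel": [0, 10, 25], "twist": -0.15, "fingers": 1}, {"travel": [5, 10, 25], "twist": -0.15, "fingers": 1}, {"travel": [10, 0, 25], "twist": -0.15, "fingers": 1}, {"travel": [10, -10, 25], "twist": -0.15, "fingers": 1}, {"travel": [10, -20, 20], "twist": -0.15, "fingers": 1}, {"travel": [10, -30, 20], "twist": -0.15, "fingers": 1}, {"travel": [15, -30, 10], "twist": -0.15, "fingers": 1}, {"travel": [15, -30, 0], "twist": -0.15, "fingers": 1}, {"travel": [15, -30, 0], "twist": -0.15, "fingers": 1}]'

```text
t: 38.15
eef_pos: [533.1, 505.9, 124.9]
ee_rot: [-0.707, -0.002, 0.707, -0.002]
wrist_force: [-0.4, 0.1, 0.5]
grip_width: 0.999
```

```bash
python3 - <<'E'
from h import *
show(); c=cam("wrist","w17.png"); need(430,424,110,-90); print(det("padlock_0","wrist"))
E
```

```text
t 38.15 tcp [533.12 505.85 124.93] yawY(deg) -89.68 toolx [-0. -0. -1.] toolz [-1.   -0.01  0.  ] F [-0.37  0.12  0.54] g 0.999 q6 0.55 q [ 1.02  0.53  0.03 -0.   -1.08  0.55]
twist 0.017 rad -> q6 ~0.58 or 0.55; then travel [ 11.44  84.74 102.48]
twist -3.125 rad -> q6 ~-2.56 or 3.69; then travel [  11.44  -84.74 -102.48]
twist 3.158 rad -> q6 ~3.72 or -2.60; then travel [  11.44  -84.74 -102.48]
[([425.2, 419.4, 1.8], 0.63)]
```

View pics/w17.png

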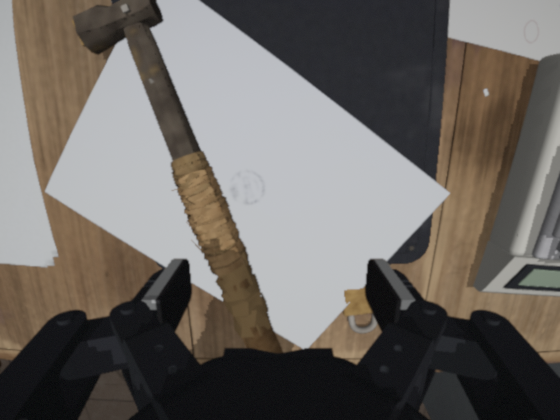

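>>> apply_moves --series '[{"travel": [0, 20, 20], "twist": 0.01, "fingers": 1}, {"travel": [0, 35, 35], "twist": 0, "fingers": 1}, {"travel": [5, 22, 30], "twist": 0, "fingers": 1}, {"travel": [8, 8, 12], "twist": 0, "fingers": 1}, {"travel": [0, 0, 0], "twist": 0, "fingers": 1}, {"travel": [0, 0, 0], "twist": 0, "fingers": 1}]'

```text
t: 38.85
eef_pos: [435.7, 421.0, 113.9]
ee_rot: [0.707, -0.004, -0.707, -0.004]
wrist_force: [0.6, -0.8, 0.7]
grip_width: 1.002
```

```bash
python3 - <<'E'
from h import *
show(); c=cam("wrist"); cv2.imwrite("pics/w18.png",cv2.resize(c["pixels"][:,:,::-1],(800,600)))
E
```

```text
t 38.85 tcp [435.69 420.96 113.85] yawY(deg) -90.61 toolx [ 0.  0. -1.] toolz [-1.    0.01 -0.  ] F [ 0.65 -0.8   0.71] g 1.002 q6 0.47 q [ 1.09  0.34 -0.3   0.   -0.93  0.47]
```

View pics/w18.png

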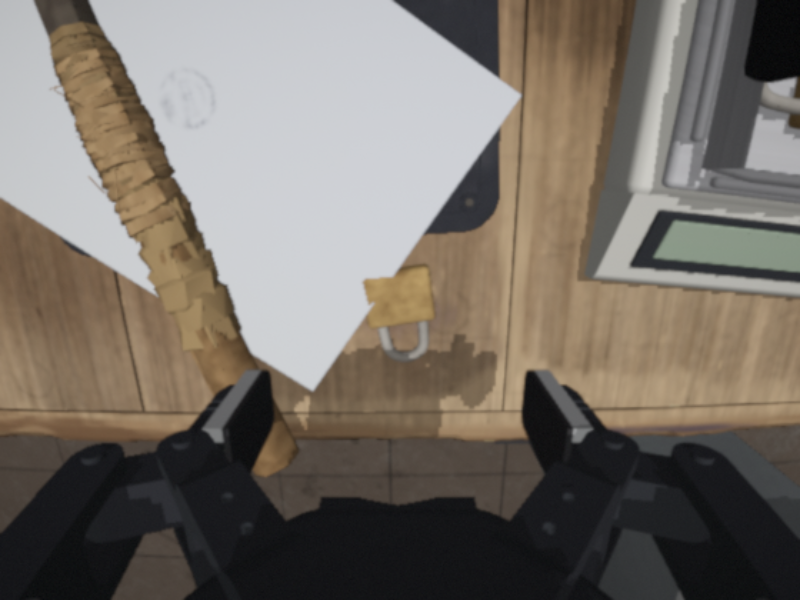

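```bash
python3 - <<'E'
from fit import *
c=cam("wrist"); f=lambda P:(np.array(P)+.5)*.7-.5
m,a=lock(c,f([(370,328),(434,322),(429,265),(363,279)]))
need(m[0],m[1],5,a+90)
c=cam("side"); cv2.imwrite("pics/s18.png",cv2.resize(c["pixels"][320:400,220:340,::-1],None,fx=6,fy=6,interpolation=cv2.INTER_CUBIC))
E
```

```text
origin [423.08 418.74] yaw -172.7 res 2.0 mid [435.97 420.39] tool yaw -82.7 sizes [38.96 35.34 39.46 30.84]
twist -0.138 rad -> q6 ~0.33 or 0.61; then travel [108.62   1.06   0.44]
twist 3.003 rad -> q6 ~3.47 or -2.53; then travel [108.62  -1.06  -0.44]
```

View pics/s18.png

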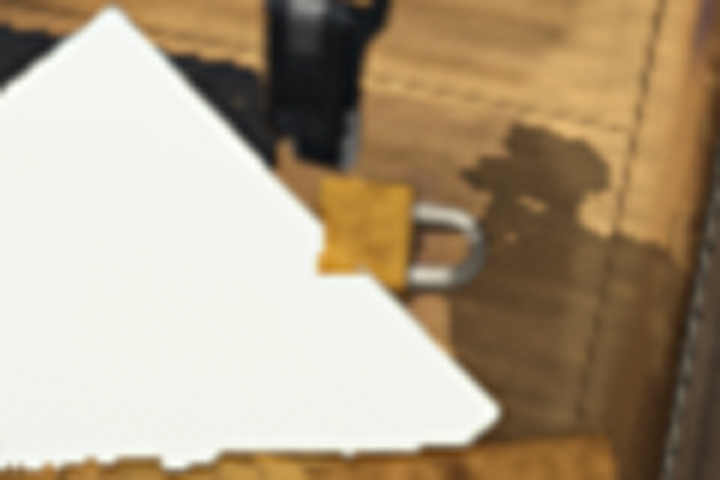

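>>> apply_moves --series '[{"travel": [15, 1, 0], "twist": -0.12, "fingers": 0.75}, {"travel": [35, 0, 0], "twist": 0, "fingers": 0.75}, {"travel": [28, 0, 0], "twist": 0, "fingers": 0.75}, {"travel": [10, 0, 0], "twist": 0, "fingers": 0.75}, {"travel": [5, 0, 0], "twist": 0, "fingers": 0.75}, {"travel": [0, 0, 0], "twist": 0, "fingers": 0.75}]'

```text
t: 39.6
eef_pos: [435.8, 420.0, 20.3]
ee_rot: [0.706, 0.039, -0.706, 0.039]
wrist_force: [0.3, 0.0, 0.2]
grip_width: 0.748
```

```bash
python3 - <<'E'
from h import *
show(); need(436,420.4,5)
E
```

```text
t 39.60 tcp [435.81 420.03  20.31] yawY(deg) -83.74 toolx [ 0. -0. -1.] toolz [-0.99 -0.11 -0.  ] F [0.31 0.03 0.23] g 0.748 q6 0.59 q [ 1.09  0.46 -0.38  0.   -0.73  0.59]
travel [15.31 -0.36 -0.23]
```

>>> apply_moves --series '[{"travel": [6, 0, 0], "twist": 0, "fingers": 0.75}, {"travel": [5, 0, 0], "twist": 0, "fingers": 0.75}, {"travel": [3, 0, 0], "twist": 0, "fingers": 0.75}, {"travel": [0, 0, 0], "twist": 0, "fingers": 0.75}]'

```text
t: 40.0
eef_pos: [435.3, 419.5, 6.1]
ee_rot: [-0.706, -0.039, 0.706, -0.039]
wrist_force: [0.8, -0.2, 0.5]
grip_width: 0.752
```

>>> apply_moves --series '[{"travel": [0, 0, 0], "twist": 0, "fingers": 0}, {"travel": [0, 0, 0], "twist": 0, "fingers": 0}, {"travel": [0, 0, 0], "twist": 0, "fingers": 0}, {"travel": [0, 0, 0], "twist": 0, "fingers": 0}, {"travel": [0, 0, 0], "twist": 0, "fingers": 0}]'

```text
t: 40.5
eef_pos: [435.6, 420.0, 7.1]
ee_rot: [0.706, 0.039, -0.706, 0.039]
wrist_force: [-0.8, -1.9, 5.2]
grip_width: 0.464
```

```bash
python3 - <<'E'
from h import *
show()
E
```

```text
t 40.50 tcp [435.61 420.     7.08] yawY(deg) -83.72 toolx [ 0.  0. -1.] toolz [-0.99 -0.11 -0.  ] F [-0.82 -1.86  5.21] g 0.464 q6 0.59 q [ 1.09  0.47 -0.4   0.   -0.7   0.59]
```

>>> apply_moves --series '[{"travel": [-15, 0, 0], "twist": 0, "fingers": 0}, {"travel": [-30, 0, 0], "twist": 0, "fingers": 0}, {"travel": [-40, 0, 0], "twist": 0.1, "fingers": 0}, {"travel": [-40, 0, -10], "twist": 0.15, "fingers": 0}, {"travel": [-20, 0, -15], "twist": 0.15, "fingers": 0}, {"travel": [-5, 0, -20], "twist": 0.15, "fingers": 0}, {"travel": [0, 0, -20], "twist": 0.15, "fingers": 0}, {"travel": [0, 0, -25], "twist": 0.15, "fingers": 0}, {"travel": [0, 0, -30], "twist": 0.15, "fingers": 0}, {"travel": [0, 0, -30], "twist": 0.15, "fingers": 0}, {"travel": [0, 0, -30], "twist": 0.15, "fingers": 0}, {"travel": [0, 0, -20], "twist": 0.15, "fingers": 0}]'

```text
t: 41.7
eef_pos: [582.6, 299.8, 155.8]
ee_rot: [-0.552, 0.442, 0.553, 0.441]
wrist_force: [0.6, -0.9, 0.5]
grip_width: 0.465
```

```bash
python3 - <<'E'
from h import *
show(); need(*scw(30,21),150,175.6)
E
```

```text
t 41.70 tcp [582.6  299.8  155.78] yawY(deg) -167.23 toolx [-0. -0. -1.] toolz [-0.22  0.98 -0.  ] F [ 0.56 -0.87  0.48] g 0.465 q6 -0.55 q [ 0.77  0.38 -0.13 -0.   -1.06 -0.55]
twist 0.300 rad -> q6 ~-0.25 or -0.85; then travel [  5.84  28.43 -76.68]
twist -2.842 rad -> q6 ~-3.39 or 2.29; then travel [  5.84 -28.43  76.68]
```

>>> apply_moves --series '[{"travel": [0, 0, 0], "twist": 0.15, "fingers": 0}, {"travel": [0, 0, 0], "twist": 0.15, "fingers": 0}, {"travel": [0, 8, -20], "twist": 0, "fingers": 0}, {"travel": [0, 12, -30], "twist": 0, "fingers": 0}, {"travel": [0, 6, -15], "twist": 0, "fingers": 0}, {"travel": [0, 2, -10], "twist": 0, "fingers": 0}, {"travel": [0, 0, 0], "twist": 0, "fingers": 0}, {"travel": [0, 0, 0], "twist": 0, "fingers": 0}]'

```text
t: 42.5
eef_pos: [549.3, 229.1, 156.6]
ee_rot: [-0.482, 0.517, 0.482, 0.517]
wrist_force: [0.5, 1.2, -1.9]
grip_width: 0.465
```

```bash
python3 - <<'E'
from h import *
show(); need(*scw(29,21),95,175.6); c=cam("wrist","w19.png")
E
```

```text
t 42.50 tcp [549.27 229.13 156.58] yawY(deg) 175.99 toolx [ 0.  0. -1.] toolz [0.07 1.   0.  ] F [ 0.49  1.19 -1.94] g 0.465 q6 -0.79 q [ 0.72  0.29 -0.27  0.   -1.01 -0.79]
twist 0.007 rad -> q6 ~-0.79 or -0.80; then travel [61.57  0.68 -4.7 ]
twist -3.135 rad -> q6 ~-3.93 or 2.34; then travel [61.57 -0.68  4.7 ]
twist 3.148 rad -> q6 ~2.36 or -3.94; then travel [61.57 -0.68  4.7 ]
```

View pics/w19.png

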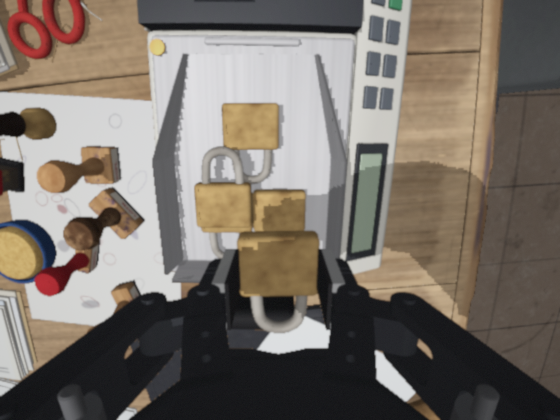

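>>> apply_moves --series '[{"travel": [15, 0, -3], "twist": 0.006, "fingers": 0}, {"travel": [25, 1, -2], "twist": 0, "fingers": 0}, {"travel": [15, 0, 0], "twist": 0, "fingers": 0}, {"travel": [6, 0, 0], "twist": 0, "fingers": 0}, {"travel": [0, 0, 0], "twist": 0, "fingers": 0}, {"travel": [0, 0, 0], "twist": 0, "fingers": 0}, {"travel": [0, 0, 0], "twist": 0, "fingers": 0.57}, {"travel": [0, 0, 0], "twist": 0, "fingers": 0.57}, {"travel": [0, 0, 0], "twist": 0, "fingers": 0.57}, {"travel": [-15, 0, 0], "twist": 0, "fingers": 0.57}, {"travel": [-35, 0, 0], "twist": 0, "fingers": 0.7}, {"travel": [-40, 0, 0], "twist": 0, "fingers": 1}]'

```text
t: 43.75
eef_pos: [546.6, 223.2, 185.5]
ee_rot: [-0.481, 0.52, 0.481, 0.518]
wrist_force: [0.4, 2.3, 0.2]
grip_width: 0.853
```

>>> apply_moves --series '[{"travel": [-40, 0, 0], "twist": 0, "fingers": 1}, {"travel": [-20, 0, -20], "twist": 0, "fingers": 1}, {"travel": [0, 0, -20], "twist": 0, "fingers": 1}, {"travel": [0, 0, 0], "twist": 0, "fingers": 1}, {"travel": [0, 0, 0], "twist": 0, "fingers": 1}]'

```text
t: 44.25
eef_pos: [543.9, 183.2, 244.9]
ee_rot: [-0.48, 0.519, 0.481, 0.519]
wrist_force: [0.2, 0.6, 0.1]
grip_width: 0.999
```

```bash
python3 - <<'E'
from h import *
show(); c=cam("wrist"); cv2.imwrite("pics/w20.png",cv2.resize(c["pixels"][:,:,::-1],(800,600)))
c=cam("side","s20.png"); cv2.imwrite("pics/s20a.png",cv2.resize(c["pixels"][160:320,200:360,::-1],None,fx=3.75,fy=3.75,interpolation=cv2.INTER_CUBIC))
for n in ("side","wrist"): print(det("scoop_grip",n),det("scoop",n),det("padlock_0",n), det("tin",n))
E
```

```text
t 44.25 tcp [543.92 183.17 244.95] yawY(deg) 175.59 toolx [-0.  0. -1.] toolz [ 0.08  1.   -0.  ] F [0.24 0.56 0.14] g 0.999 q6 -0.74 q [ 0.67  0.18 -0.19 -0.   -1.19 -0.74]
[([573.2, 283.1, 109.4], 0.57)] [([563.5, 191.6, 57.7], 0.85)] [([564.3, 173.1, 63.1], 0.81), ([547.5, 240.8, 75.4], 0.71), ([589.0, 202.0, 76.0], 0.56), ([545.7, 237.7, 62.7], 0.43)] [([493.7, -387.4, -1.6], 0.89)]
[([578.2, 281.4, 110.1], 0.79)] [([568.7, 193.0, 57.3], 0.92), ([573.5, 54.7, 30.5], 0.31)] [([565.5, 170.1, 60.2], 0.94), ([551.3, 237.7, 74.8], 0.93), ([595.5, 239.8, 59.9], 0.83), ([588.1, 201.1, 70.4], 0.6)] []
```

View pics/w20.png

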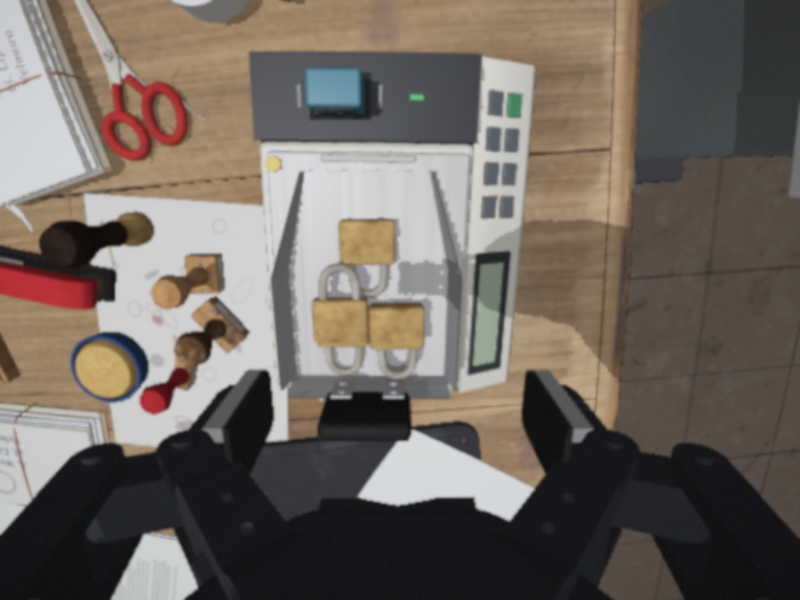

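View pics/s20a.png

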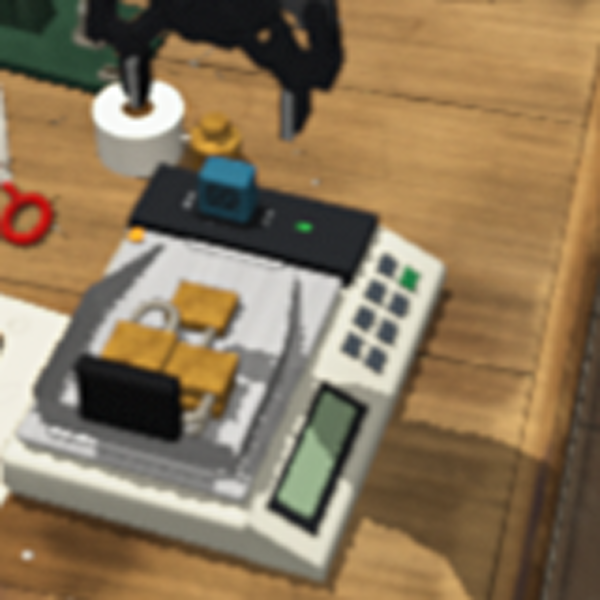

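View pics/s20.png

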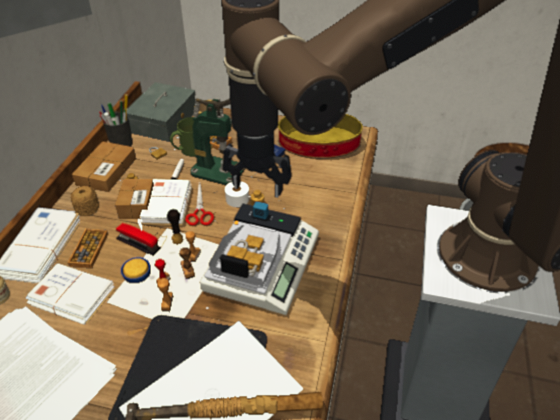

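>>> apply_moves --series '[{"travel": [0, 0, 10], "twist": 0.14, "fingers": 1}, {"travel": [0, 0, 10], "twist": 0.15, "fingers": 1}, {"travel": [0, 0, 10], "twist": 0.15, "fingers": 1}, {"travel": [0, 0, 0], "twist": 0.15, "fingers": 0.8}, {"travel": [0, 0, 0], "twist": 0.15, "fingers": 0.6}, {"travel": [0, 0, 0], "twist": 0.15, "fingers": 0.6}, {"travel": [0, 0, 0], "twist": 0.15, "fingers": 0.6}, {"travel": [0, 0, 0], "twist": 0.15, "fingers": 0.6}, {"travel": [0, 0, 0], "twist": 0.15, "fingers": 0.6}, {"travel": [0, 0, 0], "twist": 0.15, "fingers": 0.6}, {"travel": [0, 0, 0], "twist": 0.08, "fingers": 0.6}]'

```text
t: 45.85
eef_pos: [550.8, 213.0, 245.3]
ee_rot: [0.028, 0.707, -0.029, 0.707]
wrist_force: [-0.2, 0.3, -0.4]
grip_width: 0.597
```

```bash
python3 - <<'E'
from h import *
show(); need(*scw(88,0),200,85.6)
c=cam("side"); print(back(c,[(157,152)],0))
E
```

```text
t 45.85 tcp [550.77 213.02 245.26] yawY(deg) 85.38 toolx [-0. -0. -1.] toolz [ 1.   -0.08 -0.  ] F [-0.22  0.3  -0.39] g 0.597 q6 -2.35 q [ 0.7   0.21 -0.16  0.   -1.2  -2.35]
twist -0.004 rad -> q6 ~-2.36 or -2.35; then travel [45.25 70.29 17.64]
twist 3.138 rad -> q6 ~0.79 or -5.49; then travel [ 45.25 -70.29 -17.64]
twist -3.145 rad -> q6 ~-5.50 or 0.79; then travel [ 45.25 -70.29 -17.64]
[[ 987.19 -207.37    0.  ]]
```

>>> apply_moves --series '[{"travel": [10, 20, 5], "twist": -0.004, "fingers": 0.6}, {"travel": [20, 30, 8], "twist": 0, "fingers": 0.6}, {"travel": [20, 15, 5], "twist": 0, "fingers": 0.6}, {"travel": [10, 5, 0], "twist": 0, "fingers": 0.6}, {"travel": [0, 0, 0], "twist": 0, "fingers": 0.6}, {"travel": [0, 0, 0], "twist": 0, "fingers": 0.6}]'

```text
t: 46.5
eef_pos: [573.8, 281.3, 185.5]
ee_rot: [0.025, 0.707, -0.025, 0.707]
wrist_force: [-1.8, -0.6, -0.1]
grip_width: 0.596
```

```bash
python3 - <<'E'
from h import *
show(); c=cam("wrist"); cv2.imwrite("pics/w21.png",cv2.resize(c["pixels"][:,:,::-1],(800,600))); need(*scw(88,0),97,85.6); print(det("scoop_grip","wrist"))
E
```

```text
t 46.50 tcp [573.77 281.32 185.53] yawY(deg) 85.99 toolx [-0. -0. -1.] toolz [ 1.   -0.07  0.  ] F [-1.8  -0.62 -0.07] g 0.596 q6 -2.40 q [ 0.76  0.33 -0.14  0.   -1.1  -2.4 ]
twist 0.006 rad -> q6 ~-2.40 or -2.41; then travel [89.21  0.4  -0.39]
twist -3.135 rad -> q6 ~-5.54 or 0.73; then travel [89.21 -0.4   0.39]
twist 3.148 rad -> q6 ~0.75 or -5.55; then travel [89.21 -0.4   0.39]
[([575.5, 280.3, 110.9], 0.71)]
```

View pics/w21.png

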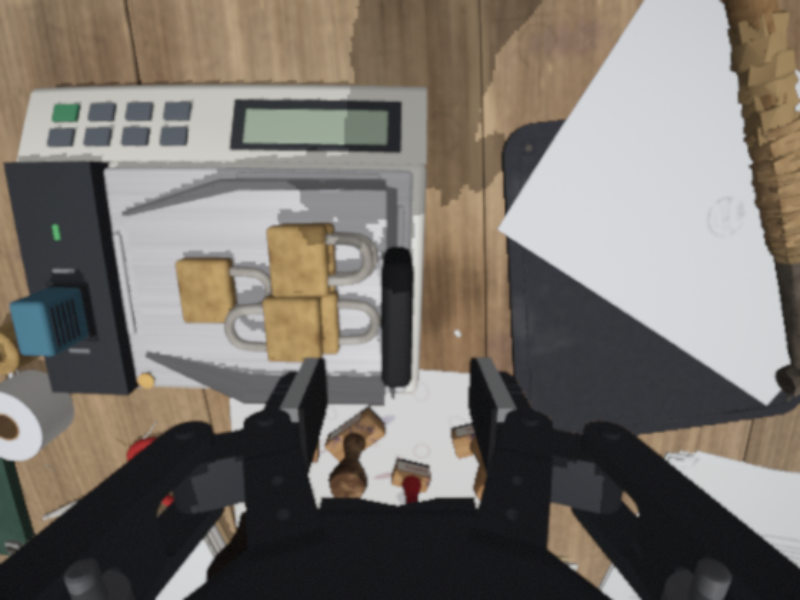

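>>> apply_moves --series '[{"travel": [20, 0, 0], "twist": 0.006, "fingers": 0.6}, {"travel": [35, 0, 0], "twist": 0, "fingers": 0.6}, {"travel": [22, 0, 0], "twist": 0, "fingers": 0.6}, {"travel": [11, 0, 0], "twist": 0, "fingers": 0.6}, {"travel": [0, 0, 0], "twist": 0, "fingers": 0.6}, {"travel": [0, 0, 0], "twist": 0, "fingers": 0}, {"travel": [0, 0, 0], "twist": 0, "fingers": 0}, {"travel": [0, 0, 0], "twist": 0, "fingers": 0}, {"travel": [0, 0, 0], "twist": 0, "fingers": 0}, {"travel": [0, 0, 0], "twist": 0, "fingers": 0}, {"travel": [0, 0, 0], "twist": 0, "fingers": 0}]'

```text
t: 47.7
eef_pos: [574.6, 281.9, 99.1]
ee_rot: [0.028, 0.706, -0.027, 0.707]
wrist_force: [0.0, -0.8, 7.1]
grip_width: 0.174
```

```bash
python3 - <<'E'
from h import *
show()
E
```

```text
t 47.70 tcp [574.55 281.87  99.1 ] yawY(deg) 85.60 toolx [ 0.  0. -1.] toolz [ 1.   -0.08  0.  ] F [ 0.03 -0.77  7.09] g 0.174 q6 -2.41 q [ 0.76  0.41 -0.24  0.   -0.92 -2.41]
```

>>> apply_moves --series '[{"travel": [-3, 0, 0], "twist": 0, "fingers": 0}, {"travel": [-6, 0, 0], "twist": 0, "fingers": 0}, {"travel": [-6, 0, 0], "twist": 0, "fingers": 0}, {"travel": [-3, 0, 0], "twist": 0, "fingers": 0}, {"travel": [0, 0, 0], "twist": 0, "fingers": 0}, {"travel": [0, 0, 0], "twist": 0, "fingers": 0}]'

```text
t: 48.3
eef_pos: [573.6, 281.4, 115.1]
ee_rot: [0.027, 0.707, -0.027, 0.706]
wrist_force: [-1.0, -0.3, -7.3]
grip_width: 0.181
```

```bash
python3 - <<'E'
from h import *
show(); c=cam("side")
im=c["pixels"][:,:,::-1].copy()
cv2.imwrite("pics/s22a.png",cv2.resize(im[160:320,200:360],None,fx=3.75,fy=3.75,interpolation=cv2.INTER_CUBIC))
th=np.linspace(0,2*np.pi,120)
big=cv2.resize(im[95:165,265:375],None,fx=7,fy=7,interpolation=cv2.INTER_CUBIC)
for (x,y,yaw,col) in ((497,-386,90,(255,0,0)),(497,-386,80,(0,255,0)),(497,-386,100,(255,255,255))):
    a=np.radians(yaw); p=np.c_[94.5*np.cos(th),134.5*np.sin(th)]
    P=np.c_[x+p[:,0]*np.cos(a)-p[:,1]*np.sin(a),y+p[:,0]*np.sin(a)+p[:,1]*np.cos(a),np.full(120,63)]
    uv=((proj(c,P)-[265,95]+.5)*7).astype(int); cv2.polylines(big,[uv.reshape(-1,1,2)],True,col,1)
cv2.imwrite("pics/s22b.png",big)
E
```

```text
t 48.30 tcp [573.6  281.42 115.14] yawY(deg) 85.58 toolx [-0.  0. -1.] toolz [ 1.   -0.08 -0.  ] F [-1.05 -0.3  -7.3 ] g 0.181 q6 -2.41 q [ 0.76  0.39 -0.22 -0.   -0.96 -2.41]
```

View pics/s22a.png

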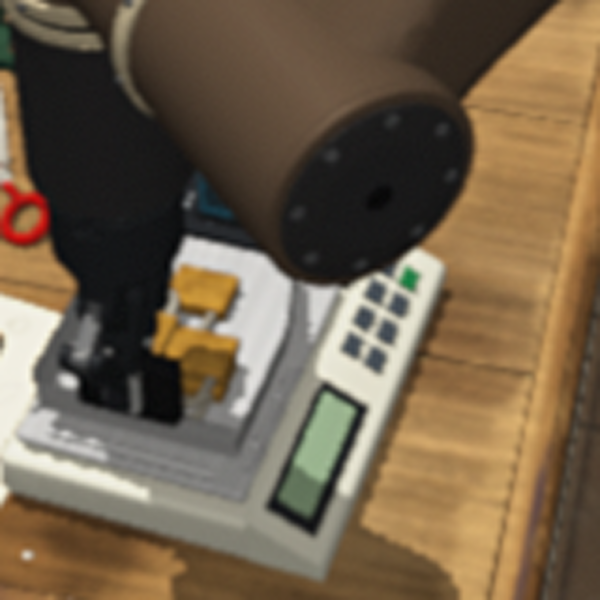

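View pics/s22b.png

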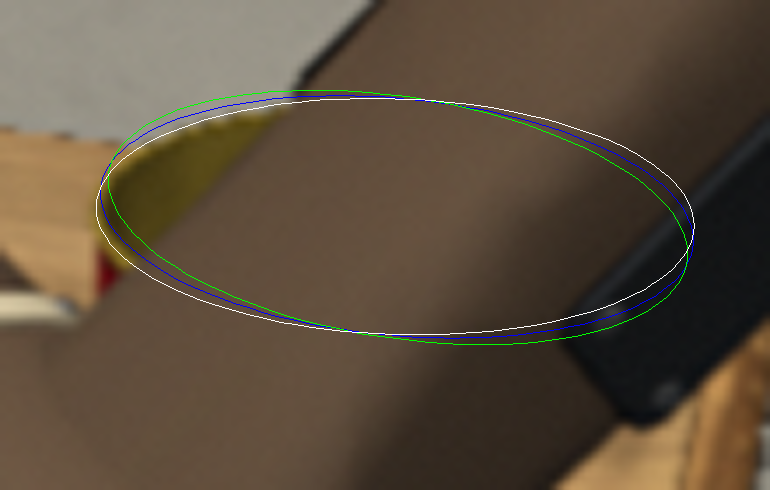

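```bash
python3 - <<'E'
from h import *
c=cam("side"); w=cam("wrist"); cv2.imwrite("pics/w23.png",cv2.resize(w["pixels"][:,:,::-1],(800,600)))
im=cv2.imread("pics/side0.png")
th=np.linspace(0,2*np.pi,120)
big=cv2.resize(im[95:165,265:375],None,fx=7,fy=7,interpolation=cv2.INTER_CUBIC)
for (x,y,yaw,col) in ((497,-386,90,(255,0,0)),(497,-386,83,(0,255,0)),(497,-386,97,(255,255,255))):
    a=np.radians(yaw); p=np.c_[94.5*np.cos(th),134.5*np.sin(th)]
    P=np.c_[x+p[:,0]*np.cos(a)-p[:,1]*np.sin(a),y+p[:,0]*np.sin(a)+p[:,1]*np.cos(a),np.full(120,63)]
    uv=((proj(c,P)-[265,95]+.5)*7).astype(int); cv2.polylines(big,[uv.reshape(-1,1,2)],True,col,1)
cv2.imwrite("pics/s23b.png",big)
E
```

```text
(no output)
```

View pics/s23b.png

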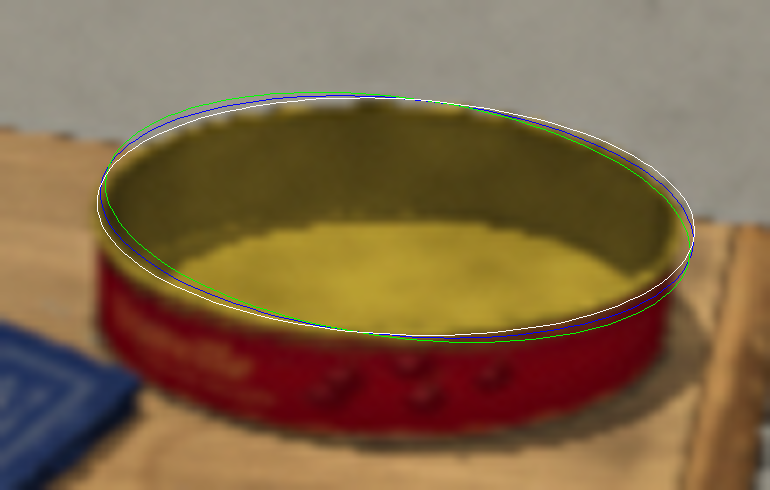

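View pics/w23.png

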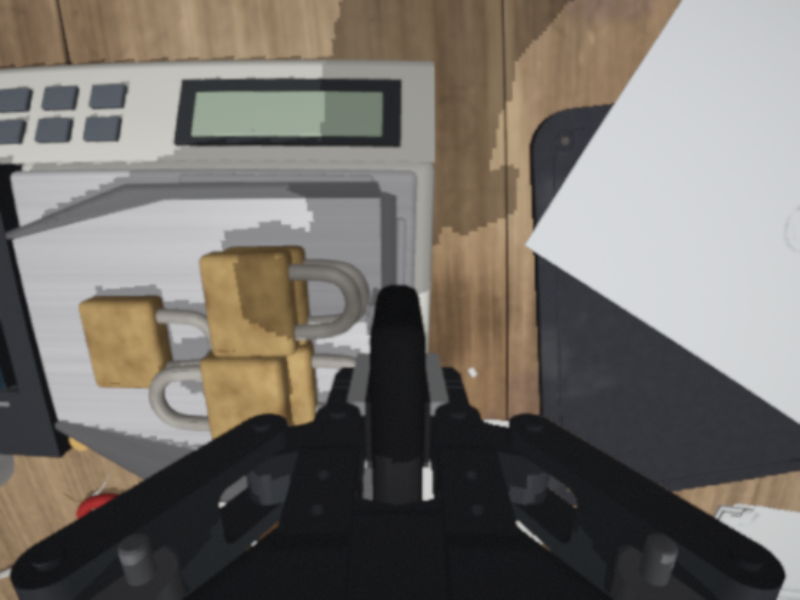

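>>> apply_moves --series '[{"travel": [-5, 0, 0], "twist": 0, "fingers": 0}, {"travel": [-10, 0, 0], "twist": 0, "fingers": 0}, {"travel": [-15, 0, 0], "twist": 0, "fingers": 0}, {"travel": [-15, 0, 0], "twist": 0, "fingers": 0}, {"travel": [-10, 0, 0], "twist": 0, "fingers": 0}, {"travel": [-5, 0, 0], "twist": 0, "fingers": 0}, {"travel": [0, 0, 0], "twist": 0, "fingers": 0}]'

```text
t: 49.15
eef_pos: [574.0, 281.7, 176.3]
ee_rot: [0.028, 0.706, -0.027, 0.707]
wrist_force: [-0.4, 0.3, -6.1]
grip_width: 0.18
```

```bash
python3 - <<'E'
from h import *
show(); w=cam("wrist"); cv2.imwrite("pics/w24.png",cv2.resize(w["pixels"][:,:,::-1],(800,600)))
c=cam("scene","sc24.png"); cv2.imwrite("pics/sc24a.png",cv2.resize(c["pixels"][170:300,180:360,::-1],None,fx=4.4,fy=4.4,interpolation=cv2.INTER_CUBIC))
E
```

```text
t 49.15 tcp [574.04 281.66 176.26] yawY(deg) 85.58 toolx [ 0.  0. -1.] toolz [ 1.   -0.08  0.  ] F [-0.36  0.35 -6.12] g 0.180 q6 -2.41 q [ 0.76  0.34 -0.15  0.   -1.08 -2.41]
```

View pics/sc24a.png

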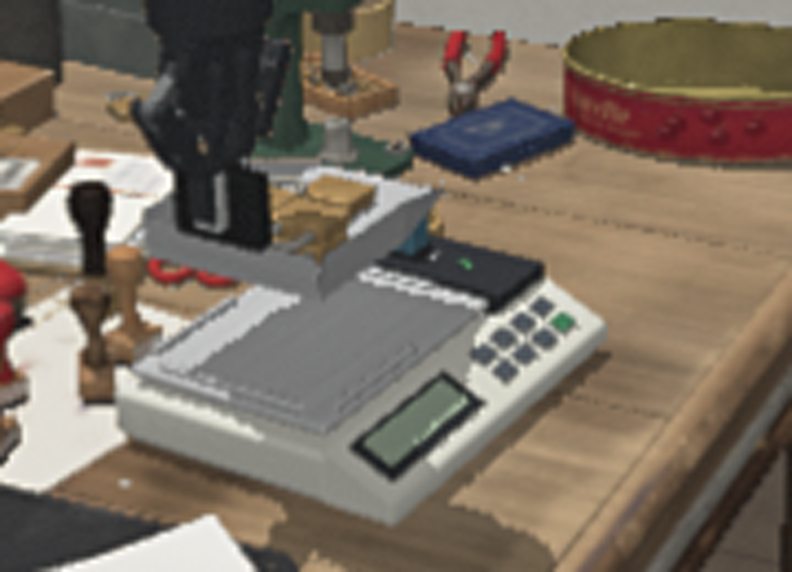

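>>> apply_moves --series '[{"travel": [0, -8, -1], "twist": 0, "fingers": 0}, {"travel": [0, -16, -2], "twist": 0, "fingers": 0}, {"travel": [0, -24, -4], "twist": 0, "fingers": 0}, {"travel": [0, -32, -5], "twist": 0, "fingers": 0}, {"travel": [0, -40, -6], "twist": 0, "fingers": 0}, {"travel": [0, -40, -6], "twist": 0, "fingers": 0}, {"travel": [0, -40, -6], "twist": 0, "fingers": 0}, {"travel": [0, -40, -5], "twist": 0, "fingers": 0}, {"travel": [0, -40, -3], "twist": 0, "fingers": 0}, {"travel": [0, -40, -2], "twist": 0, "fingers": 0}, {"travel": [0, -40, 0], "twist": 0, "fingers": 0}, {"travel": [0, -40, 0], "twist": 0, "fingers": 0}]'

```text
t: 50.45
eef_pos: [501.3, -116.6, 175.3]
ee_rot: [0.027, 0.707, -0.027, 0.706]
wrist_force: [1.8, -0.5, -6.9]
grip_width: 0.18
```

>>> apply_moves --series '[{"travel": [0, -32, 1], "twist": 0, "fingers": 0}, {"travel": [0, -24, 2], "twist": 0, "fingers": 0}, {"travel": [0, -16, 2], "twist": 0, "fingers": 0}, {"travel": [0, -8, 2], "twist": 0, "fingers": 0}, {"travel": [0, -2, 1], "twist": 0, "fingers": 0}, {"travel": [0, 0, 0], "twist": 0, "fingers": 0}]'

```text
t: 51.05
eef_pos: [504.3, -196.8, 175.1]
ee_rot: [0.028, 0.707, -0.027, 0.706]
wrist_force: [-0.3, 0.5, -6.7]
grip_width: 0.178
```

```bash
python3 - <<'E'
from h import *
show(); w=cam("wrist"); cv2.imwrite("pics/w25.png",cv2.resize(w["pixels"][:,:,::-1],(800,600)))
c=cam("side","s25.png"); cv2.imwrite("pics/s25a.png",cv2.resize(c["pixels"][60:200,220:400,::-1],None,fx=4.2,fy=4.2,interpolation=cv2.INTER_CUBIC))
need(510,-257,170)
print(det("tin","wrist"),det("tin","side"),det("tin","scene"))
E
```

```text
t 51.05 tcp [ 504.26 -196.76  175.09] yawY(deg) 85.55 toolx [-0.  0. -1.] toolz [ 1.   -0.08 -0.  ] F [-0.27  0.46 -6.7 ] g 0.178 q6 -1.64 q [-0.01  0.19 -0.36 -0.   -1.02 -1.64]
travel [  5.22 -60.26  10.15]
[] [([497.5, -386.7, 1.3], 0.77), ([673.9, -49.5, 0.8], 0.25)] [([500.1, -382.3, -0.6], 0.61)]
```

View pics/w25.png

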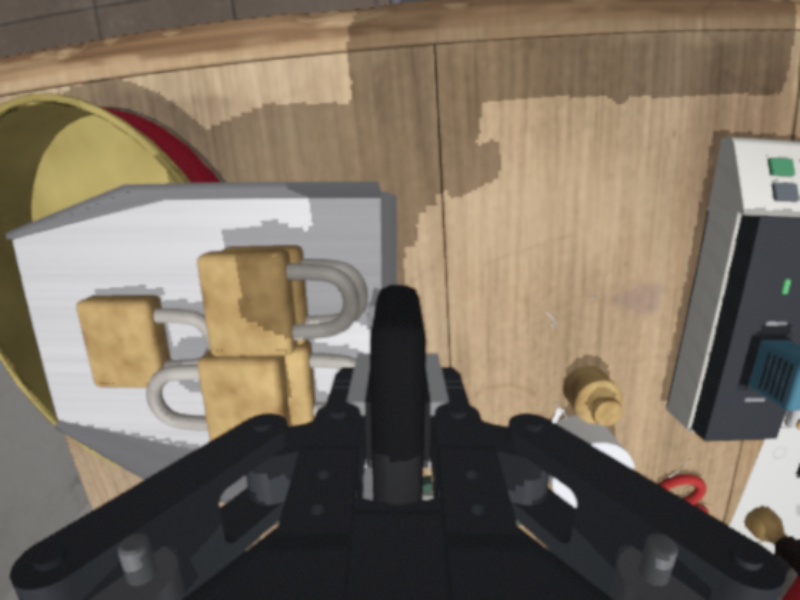

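View pics/s25a.png

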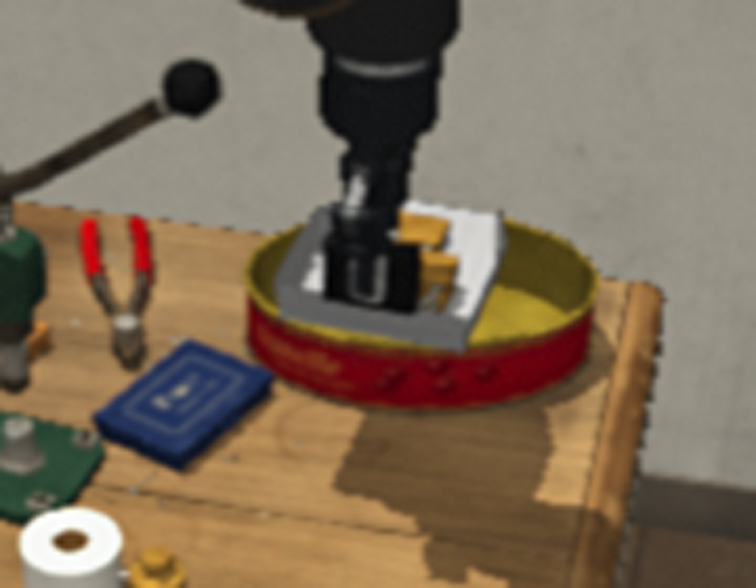

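>>> apply_moves --series '[{"travel": [0, -8, 1], "twist": 0, "fingers": 0}, {"travel": [0, -16, 1], "twist": 0, "fingers": 0}, {"travel": [0, -18, 1], "twist": 0, "fingers": 0}, {"travel": [3, -12, 1], "twist": 0, "fingers": 0}, {"travel": [10, -6, 1], "twist": 0, "fingers": 0}, {"travel": [15, 0, 0], "twist": 0, "fingers": 0}, {"travel": [15, 0, 0], "twist": 0, "fingers": 0}, {"travel": [10, 0, 0], "twist": 0, "fingers": 0}, {"travel": [5, 0, 0], "twist": 0, "fingers": 0}, {"travel": [0, 0, 0], "twist": 0, "fingers": 0}]'

```text
t: 52.3
eef_pos: [504.8, -256.7, 116.5]
ee_rot: [0.027, 0.707, -0.027, 0.706]
wrist_force: [0.8, -0.3, -6.4]
grip_width: 0.18
```

```bash
python3 - <<'E'
from h import *
show(); w=cam("wrist"); cv2.imwrite("pics/w26.png",cv2.resize(w["pixels"][:,:,::-1],(800,600)))
c=cam("side"); cv2.imwrite("pics/s26a.png",cv2.resize(c["pixels"][60:200,220:400,::-1],None,fx=4.2,fy=4.2,interpolation=cv2.INTER_CUBIC))
E
```

```text
t 52.30 tcp [ 504.76 -256.71  116.45] yawY(deg) 85.59 toolx [-0.  0. -1.] toolz [ 1.   -0.08 -0.  ] F [ 0.81 -0.27 -6.4 ] g 0.180 q6 -1.52 q [-0.12  0.28 -0.38 -0.   -0.91 -1.52]
```

View pics/w26.png

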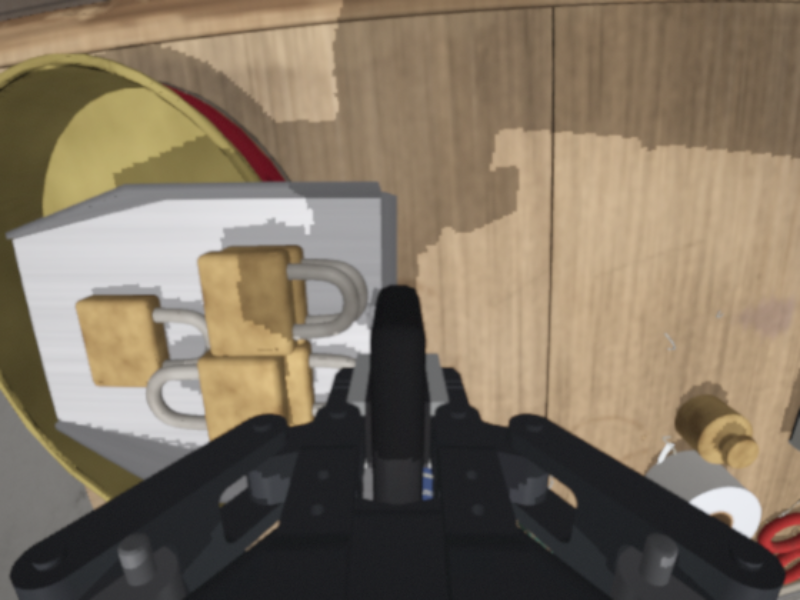

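View pics/s26a.png

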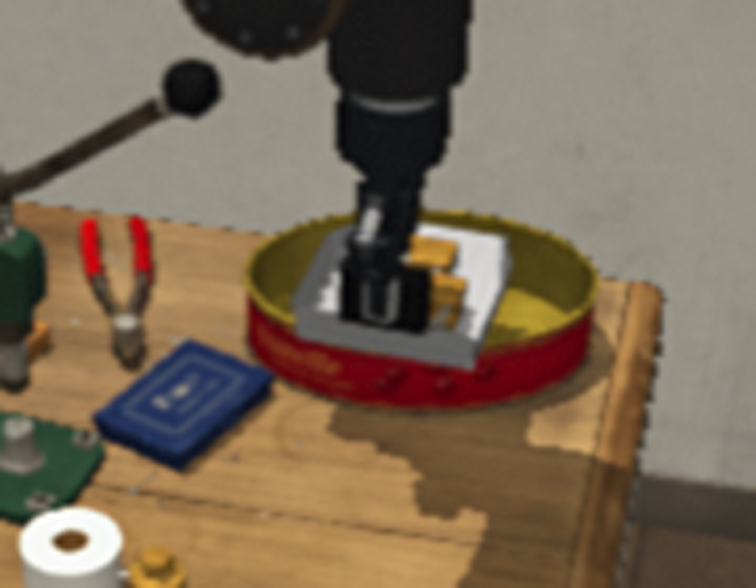

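```bash
python3 - <<'E'
from fit import *
c=cam("side")
pts=np.array([(180,135),(270,112),(370,101),(470,104),(560,130),(620,160),(676,230),(98,215),(140,275),(200,306),(300,332),(440,343),(560,330),(640,298)])/7.+[265,95]-.5
W=back(c,pts,63)[:,:2]
def f(p):
    a=np.radians(p[2]); d=W-p[:2]; u=d@[np.cos(a),np.sin(a)]; v=d@[-np.sin(a),np.cos(a)]
    return (np.hypot(u/94.5,v/134.5)-1)*100
for s in (85,100):
    r_=least_squares(f,[500,-386,s],loss="soft_l1"); print(r_.x,f(r_.x))
E
```

```text
[ 496.05 -380.78   98.92] [-1.08 -0.62  3.11  6.45  0.15 -4.05 -6.29 -0.65 -0.36  0.01 -0.1   0.74
  1.2  -1.12]
[ 496.05 -380.78   98.92] [-1.08 -0.62  3.11  6.45  0.15 -4.05 -6.29 -0.65 -0.36  0.01 -0.1   0.74
  1.2  -1.12]
```

>>> apply_moves --series '[{"travel": [0, 0, -3], "twist": -0.03, "fingers": 0}, {"travel": [0, 1, -5], "twist": -0.05, "fingers": 0}, {"travel": [0, 1, -5], "twist": -0.05, "fingers": 0}, {"travel": [0, 1, -4], "twist": -0.04, "fingers": 0}, {"travel": [0, 0, -3], "twist": -0.01, "fingers": 0}, {"travel": [3, 0, 0], "twist": 0, "fingers": 0}, {"travel": [3, 0, 0], "twist": 0, "fingers": 0}, {"travel": [0, 0, 0], "twist": 0, "fingers": 0}]'

```text
t: 53.25
eef_pos: [485.0, -253.8, 110.8]
ee_rot: [-0.036, 0.706, 0.036, 0.706]
wrist_force: [-0.3, -0.5, -7.4]
grip_width: 0.18
```

```bash
python3 - <<'E'
from h import *
show(); w=cam("wrist"); cv2.imwrite("pics/w27.png",cv2.resize(w["pixels"][:,:,::-1],(800,600)))
need(483,-251,104)
E
```

```text
t 53.25 tcp [ 484.99 -253.84  110.77] yawY(deg) 95.86 toolx [-0.  0. -1.] toolz [ 0.99  0.1  -0.  ] F [-0.25 -0.49 -7.41] g 0.180 q6 -1.34 q [-0.12  0.26 -0.43 -0.   -0.88 -1.34]
travel [ 6.95  3.11 -1.78]
```

View pics/w27.png

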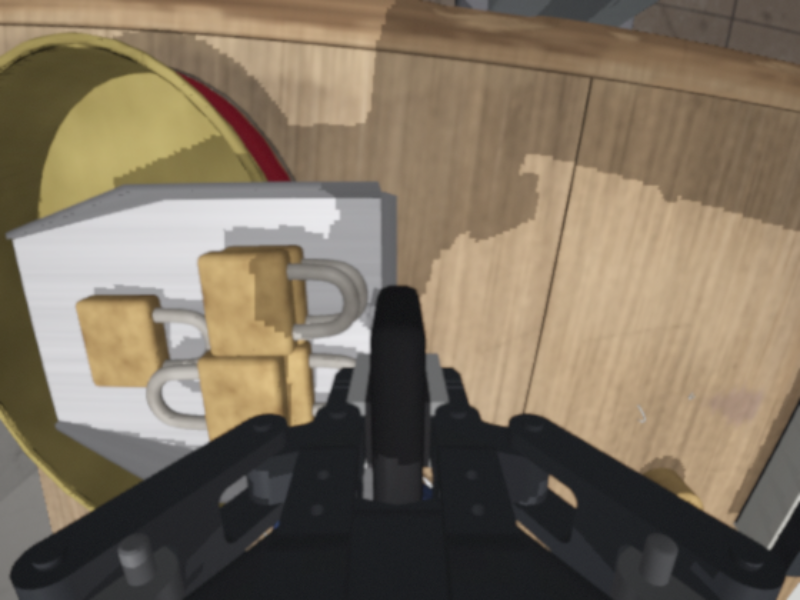

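>>> apply_moves --series '[{"travel": [0, -4, 0], "twist": 0, "fingers": 0}, {"travel": [0, -6, 0], "twist": 0, "fingers": 0}, {"travel": [1, -2, 0], "twist": 0, "fingers": 0}, {"travel": [2, 0, 0], "twist": 0, "fingers": 0}, {"travel": [2, 0, 0], "twist": 0, "fingers": 0}, {"travel": [1, 0, 0], "twist": 0, "fingers": 0}, {"travel": [0, 0, 0], "twist": 0, "fingers": 0}]'

```text
t: 54.0
eef_pos: [486.2, -265.7, 105.0]
ee_rot: [-0.036, 0.706, 0.036, 0.706]
wrist_force: [-0.6, 0.1, -5.9]
grip_width: 0.181
```

```bash
python3 - <<'E'
from h import *
show()
E
```

```text
t 54.00 tcp [ 486.21 -265.71  105.03] yawY(deg) 95.90 toolx [-0.  0. -1.] toolz [ 0.99  0.1  -0.  ] F [-0.56  0.07 -5.91] g 0.181 q6 -1.32 q [-0.15  0.28 -0.42 -0.   -0.87 -1.32]
```

Lower a bit more to touch, watching force.

>>> apply_moves --series '[{"travel": [1, 0, 0], "twist": 0, "fingers": 0}, {"travel": [1, 0, 0], "twist": 0, "fingers": 0}, {"travel": [0, 0, 0], "twist": 0, "fingers": 0}]'

```text
t: 54.3
eef_pos: [486.3, -265.7, 103.2]
ee_rot: [-0.036, 0.706, 0.036, 0.706]
wrist_force: [-0.2, -0.4, -6.7]
grip_width: 0.18
```

```bash
python3 - <<'E'
from h import *
show()
E
```

```text
t 54.30 tcp [ 486.32 -265.74  103.17] yawY(deg) 95.90 toolx [-0.  0. -1.] toolz [ 0.99  0.1  -0.  ] F [-0.17 -0.43 -6.68] g 0.180 q6 -1.32 q [-0.15  0.28 -0.42 -0.   -0.87 -1.32]
```

>>> apply_moves --series '[{"travel": [1, 0, 0], "twist": 0, "fingers": 0}, {"travel": [1, 0, 0], "twist": 0, "fingers": 0}, {"travel": [0, 0, 0], "twist": 0, "fingers": 0}]'

```text
t: 54.6
eef_pos: [486.4, -265.8, 101.3]
ee_rot: [-0.036, 0.706, 0.036, 0.706]
wrist_force: [-0.6, -0.4, -7.2]
grip_width: 0.182
```

```bash
python3 - <<'E'
from h import *
show()
E
```

```text
t 54.60 tcp [ 486.44 -265.84  101.26] yawY(deg) 95.90 toolx [ 0. -0. -1.] toolz [0.99 0.1  0.  ] F [-0.55 -0.42 -7.2 ] g 0.182 q6 -1.32 q [-0.15  0.28 -0.43  0.   -0.86 -1.32]
```

```bash
python3 - <<'E'
from h import *
for n in ("side","scene"):
    c=cam(n); 
    b=(70,190,230,390) if n=="side" else (140,240,250,400)
    cv2.imwrite(f"pics/{n}28a.png",cv2.resize(c["pixels"][b[0]:b[1],b[2]:b[3],::-1],None,fx=5,fy=5,interpolation=cv2.INTER_CUBIC))
E
```

```text
(no output)
```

View pics/side28a.png

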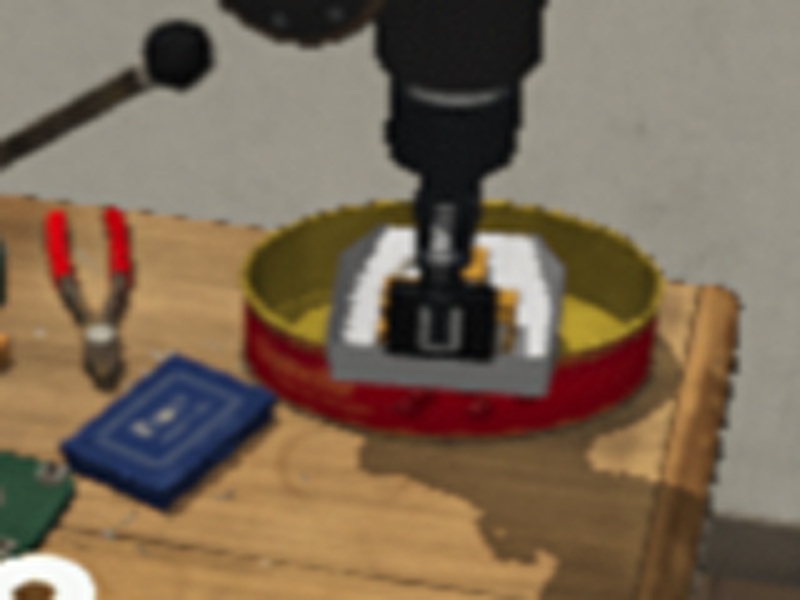

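View pics/scene28a.png

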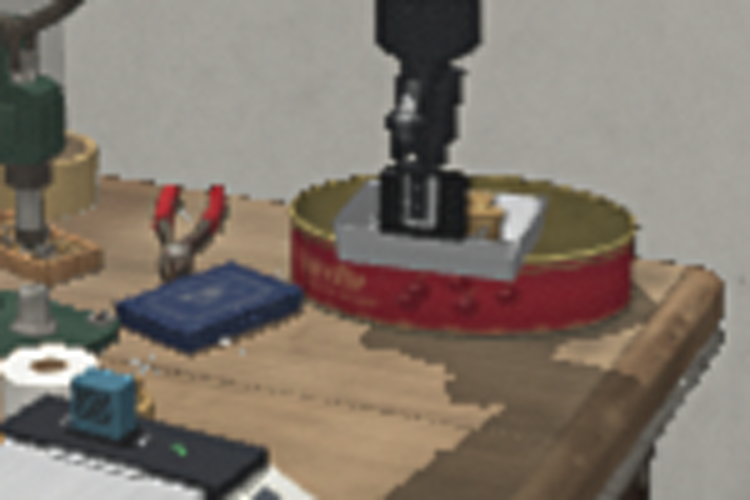

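>>> apply_moves --series '[{"travel": [1, 0, 0], "twist": 0, "fingers": 0}, {"travel": [1, 0, 0], "twist": 0, "fingers": 0}, {"travel": [0, 0, 0], "twist": 0, "fingers": 0}]'

```text
t: 55.0
eef_pos: [487.0, -266.1, 100.9]
ee_rot: [-0.037, 0.706, 0.036, 0.707]
wrist_force: [-4.9, 2.6, 7.9]
grip_width: 0.18
```

>>> apply_moves --series '[{"travel": [1, 0, 0], "twist": 0, "fingers": 0}, {"travel": [1, 0, 0], "twist": 0, "fingers": 0}, {"travel": [0, 0, 0], "twist": 0, "fingers": 0}]'

```text
t: 55.3
eef_pos: [487.4, -266.3, 100.8]
ee_rot: [-0.038, 0.705, 0.036, 0.707]
wrist_force: [-8.1, 7.3, 22.3]
grip_width: 0.179
```

```bash
python3 - <<'E'
from h import *
show()
E
```

```text
t 55.30 tcp [ 487.42 -266.3   100.79] yawY(deg) 95.97 toolx [ 0. -0. -1.] toolz [0.99 0.1  0.  ] F [-8.08  7.28 22.26] g 0.179 q6 -1.32 q [-0.15  0.28 -0.43  0.   -0.86 -1.32]
```

>>> apply_moves --series '[{"travel": [-2, 0, 0], "twist": 0, "fingers": 0}, {"travel": [-1, 0, 0], "twist": 0, "fingers": 0}, {"travel": [0, 0, 0], "twist": 0, "fingers": 0.22}, {"travel": [0, 0, 0], "twist": 0, "fingers": 0.22}, {"travel": [0, 0, 0], "twist": 0, "fingers": 0.25}, {"travel": [0, 0, 0], "twist": 0, "fingers": 0.25}, {"travel": [0, 0, 0], "twist": 0, "fingers": 0.28}, {"travel": [0, 0, 0], "twist": 0, "fingers": 0.28}]'

```text
t: 56.1
eef_pos: [486.6, -265.9, 100.4]
ee_rot: [-0.036, 0.706, 0.036, 0.706]
wrist_force: [1.4, -2.2, 2.0]
grip_width: 0.282
```

```bash
python3 - <<'E'
from h import *
show(); w=cam("wrist"); cv2.imwrite("pics/w29.png",cv2.resize(w["pixels"][:,:,::-1],(800,600)))
E
```

```text
t 56.10 tcp [ 486.62 -265.91  100.36] yawY(deg) 95.90 toolx [ 0. -0. -1.] toolz [0.99 0.1  0.  ] F [ 1.36 -2.22  2.03] g 0.282 q6 -1.32 q [-0.15  0.28 -0.43  0.   -0.86 -1.32]
```

View pics/w29.png

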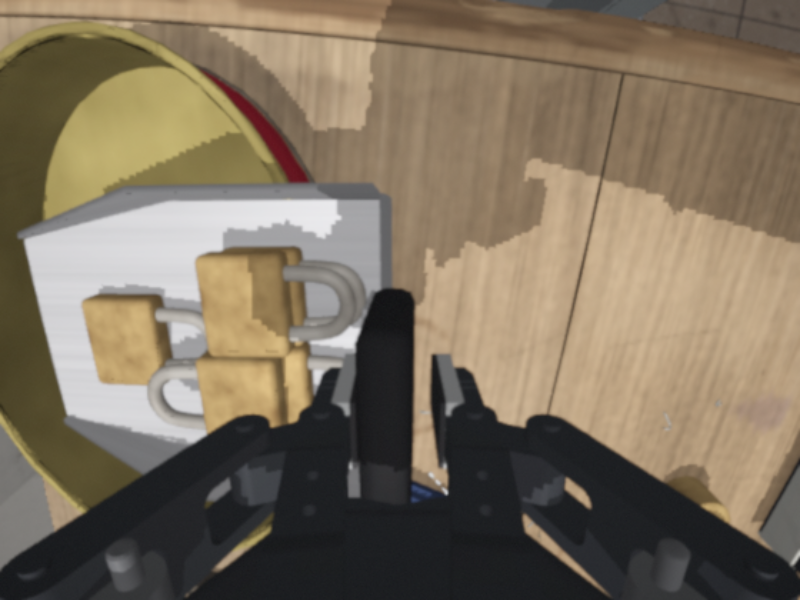

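>>> apply_moves --series '[{"travel": [0, 0, 0], "twist": 0, "fingers": 0.32}, {"travel": [0, 0, 0], "twist": 0, "fingers": 0.36}, {"travel": [0, 0, 0], "twist": 0, "fingers": 0.4}, {"travel": [0, 0, 0], "twist": 0, "fingers": 0.44}, {"travel": [0, 0, 0], "twist": 0, "fingers": 0.48}, {"travel": [0, 0, 0], "twist": 0, "fingers": 0.48}]'

```text
t: 56.75
eef_pos: [486.3, -265.8, 100.3]
ee_rot: [-0.036, 0.706, 0.036, 0.706]
wrist_force: [0.2, -2.1, 0.6]
grip_width: 0.482
```

```bash
python3 - <<'E'
from h import *
show(); w=cam("wrist"); cv2.imwrite("pics/w30.png",cv2.resize(w["pixels"][:,:,::-1],(800,600)))
E
```

```text
t 56.75 tcp [ 486.34 -265.85  100.27] yawY(deg) 95.90 toolx [-0.  0. -1.] toolz [ 0.99  0.1  -0.  ] F [ 0.25 -2.08  0.55] g 0.482 q6 -1.32 q [-0.15  0.28 -0.43  0.   -0.86 -1.32]
```

View pics/w30.png

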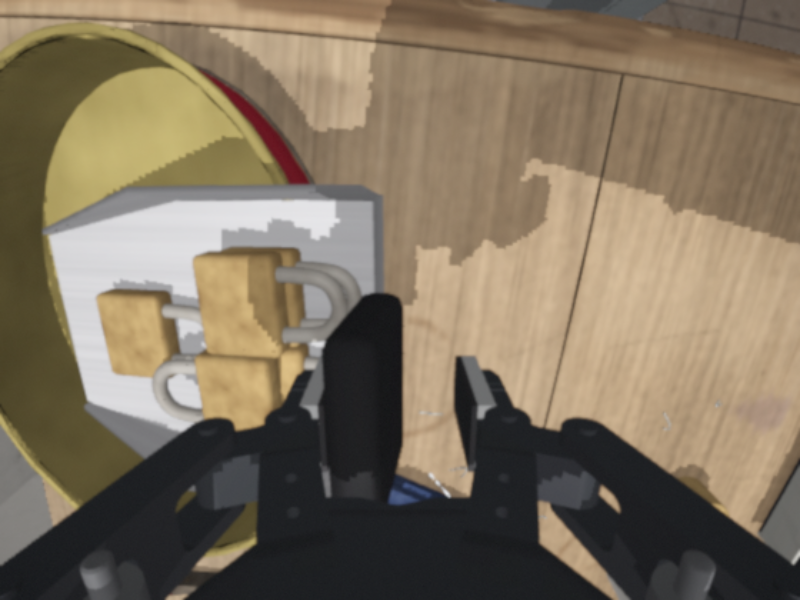

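Controlled tipping works; padlocks haven't slipped yet. Continue.

>>> apply_moves --series '[{"travel": [0, 0, 0], "twist": 0, "fingers": 0.54}, {"travel": [0, 0, 0], "twist": 0, "fingers": 0.58}, {"travel": [0, 0, 0], "twist": 0, "fingers": 0.62}, {"travel": [0, 0, 0], "twist": 0, "fingers": 0.66}, {"travel": [0, 0, 0], "twist": 0, "fingers": 0.7}, {"travel": [0, 0, 0], "twist": 0, "fingers": 0.7}, {"travel": [0, 0, 0], "twist": 0, "fingers": 0.7}]'

```text
t: 57.5
eef_pos: [486.1, -265.8, 100.1]
ee_rot: [-0.036, 0.706, 0.036, 0.706]
wrist_force: [-0.0, -2.5, -2.5]
grip_width: 0.7
```

```bash
python3 - <<'E'
from h import *
show(); w=cam("wrist"); cv2.imwrite("pics/w31.png",cv2.resize(w["pixels"][:,:,::-1],(800,600)))
E
```

```text
t 57.50 tcp [ 486.11 -265.78  100.12] yawY(deg) 95.89 toolx [-0.  0. -1.] toolz [ 0.99  0.1  -0.  ] F [-0.03 -2.54 -2.46] g 0.700 q6 -1.32 q [-0.15  0.28 -0.43 -0.   -0.86 -1.32]
```

View pics/w31.png

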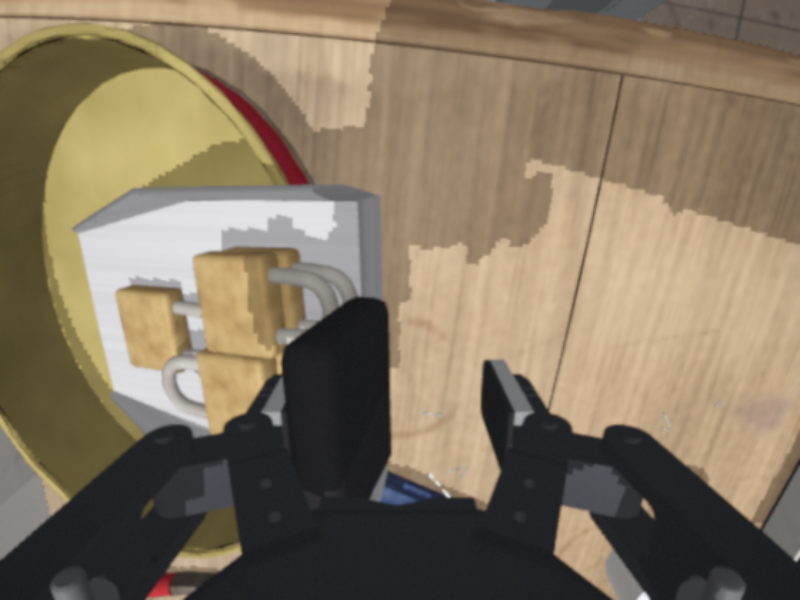

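>>> apply_moves --series '[{"travel": [0, 0, 0], "twist": 0, "fingers": 0.76}, {"travel": [0, 0, 0], "twist": 0, "fingers": 0.82}, {"travel": [0, 0, 0], "twist": 0, "fingers": 0.88}, {"travel": [0, 0, 0], "twist": 0, "fingers": 0.94}, {"travel": [0, 0, 0], "twist": 0, "fingers": 1}, {"travel": [0, 0, 0], "twist": 0, "fingers": 1}, {"travel": [0, 0, 0], "twist": 0, "fingers": 1}]'

```text
t: 58.25
eef_pos: [486.5, -266.0, 100.5]
ee_rot: [-0.037, 0.706, 0.036, 0.706]
wrist_force: [0.3, -2.9, -1.4]
grip_width: 0.999
```

```bash
python3 - <<'E'
from h import *
show(); w=cam("wrist"); cv2.imwrite("pics/w32.png",cv2.resize(w["pixels"][:,:,::-1],(800,600)))
E
```

```text
t 58.25 tcp [ 486.54 -265.98  100.48] yawY(deg) 95.90 toolx [ 0. -0. -1.] toolz [0.99 0.1  0.  ] F [ 0.3  -2.94 -1.39] g 0.999 q6 -1.32 q [-0.15  0.28 -0.43  0.   -0.86 -1.32]
```

View pics/w32.png

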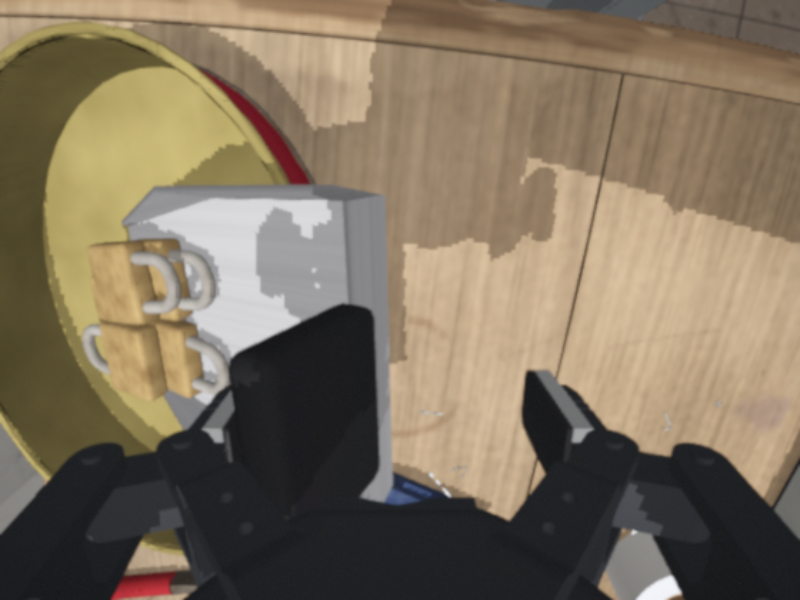

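>>> apply_moves --series '[{"travel": [0, -4, 0], "twist": 0, "fingers": 1}, {"travel": [0, -5, 0], "twist": 0, "fingers": 1}, {"travel": [0, -5, 0], "twist": 0, "fingers": 1}, {"travel": [0, -5, 0], "twist": 0, "fingers": 1}, {"travel": [0, -3, 0], "twist": 0, "fingers": 1}, {"travel": [0, 0, 0], "twist": 0, "fingers": 1}, {"travel": [0, 0, 0], "twist": 0, "fingers": 1}]'

```text
t: 59.0
eef_pos: [488.5, -287.8, 100.2]
ee_rot: [-0.036, 0.706, 0.036, 0.706]
wrist_force: [0.4, 0.2, 0.8]
grip_width: 1.004
```

```bash
python3 - <<'E'
from h import *
show(); w=cam("wrist"); cv2.imwrite("pics/w33.png",cv2.resize(w["pixels"][:,:,::-1],(800,600)))
c=cam("side"); cv2.imwrite("pics/s33a.png",cv2.resize(c["pixels"][60:200,220:400,::-1],None,fx=4.2,fy=4.2,interpolation=cv2.INTER_CUBIC))
E
```

```text
t 59.00 tcp [ 488.54 -287.81  100.2 ] yawY(deg) 95.88 toolx [-0.  0. -1.] toolz [ 0.99  0.1  -0.  ] F [0.45 0.21 0.76] g 1.004 q6 -1.28 q [-0.19  0.3  -0.4  -0.   -0.87 -1.28]
```

View pics/w33.png

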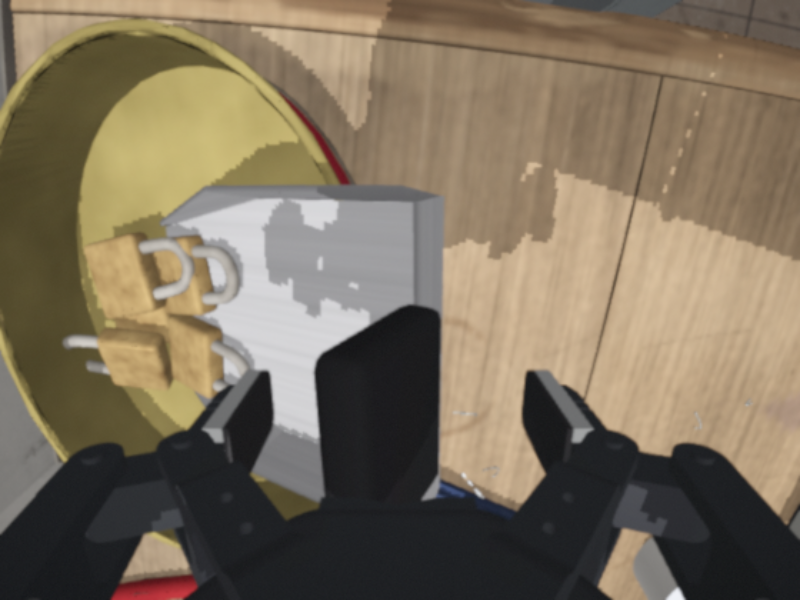

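View pics/s33a.png

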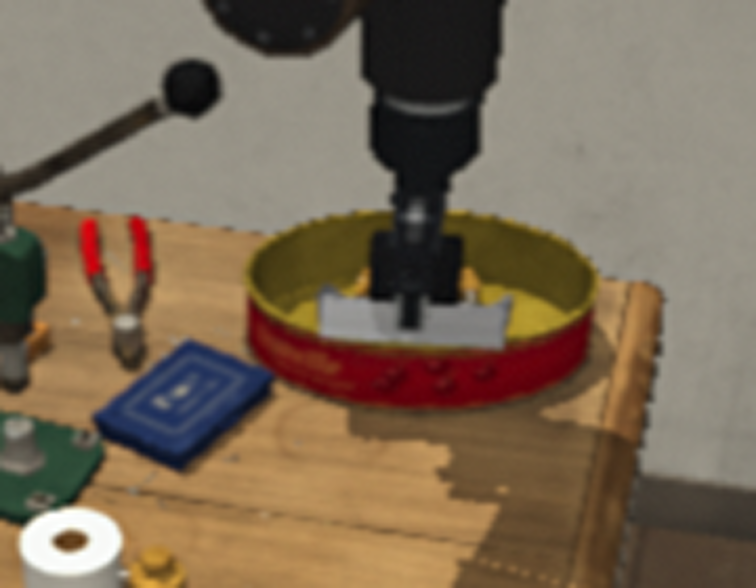

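```bash
python3 - <<'E'
from h import *
for n in ("wrist","side","scene"):
    c=cam(n)
    for l in ("scoop","scoop_grip","scoop_lip"): print(n,l,det(l,n), det(l,n,"search_frame"))
w=cam("wrist"); cv2.imwrite("pics/w34.png",cv2.resize(w["pixels"][120:360,200:330,::-1],None,fx=2.5*2,fy=2.5*1,interpolation=cv2.INTER_CUBIC))
E
```

```text
wrist scoop [([494.9, -342.7, 44.2], 0.72)] [([470.4, -310.7, 73.4], 0.58)]
wrist scoop_grip [([488.9, -292.1, 131.6], 0.65)] [([525.5, -393.6, 24.7], 0.73), ([465.4, -312.0, 69.8], 0.57)]
wrist scoop_lip [] [([470.4, -308.4, 71.8], 0.81), ([513.7, -436.6, 12.0], 0.37)]
side scoop [([492.7, -340.8, 43.0], 0.95), ([477.6, -419.6, 23.3], 0.73)] [([473.8, -277.5, 104.5], 0.59)]
side scoop_grip [([489.2, -291.1, 133.4], 0.85)] [([477.6, -272.7, 103.1], 0.83)]
side scoop_lip [] [([472.5, -277.0, 101.0], 0.82)]
scene scoop [([497.2, -344.7, 43.7], 0.8)] [([474.7, -280.4, 98.5], 0.92)]
scene scoop_grip [([486.6, -288.0, 136.5], 0.76)] [([471.2, -276.9, 98.4], 0.88), ([516.6, 210.3, 45.8], 0.74)]
scene scoop_lip [] [([474.0, -280.1, 98.4], 0.83)]
```

>>> apply_moves --series '[{"travel": [-10, 0, 0], "twist": 0, "fingers": 1}, {"travel": [-30, 0, 0], "twist": 0, "fingers": 1}, {"travel": [-35, 0, 0], "twist": 0, "fingers": 1}, {"travel": [-20, 0, 0], "twist": -0.14, "fingers": 1}, {"travel": [0, 0, 0], "twist": -0.15, "fingers": 1}, {"travel": [0, 0, 0], "twist": -0.15, "fingers": 1}, {"travel": [0, 0, 0], "twist": -0.15, "fingers": 1}, {"travel": [0, 0, 0], "twist": -0.15, "fingers": 1}, {"travel": [0, 0, 0], "twist": -0.15, "fingers": 1}, {"travel": [0, 0, 0], "twist": -0.15, "fingers": 1}, {"travel": [0, 0, 0], "twist": -0.15, "fingers": 1}, {"travel": [0, 0, 0], "twist": -0.15, "fingers": 1}]'

```text
t: 61.4
eef_pos: [488.7, -287.8, 196.2]
ee_rot: [-0.469, 0.529, 0.468, 0.53]
wrist_force: [-0.8, -0.4, -0.7]
grip_width: 0.997
```

>>> apply_moves --series '[{"travel": [0, 0, 0], "twist": -0.15, "fingers": 1}, {"travel": [0, 0, 0], "twist": -0.08, "fingers": 1}, {"travel": [0, 0, 0], "twist": 0, "fingers": 1}]'

```text
t: 61.7
eef_pos: [488.7, -287.8, 196.1]
ee_rot: [0.525, -0.473, -0.525, -0.474]
wrist_force: [-1.1, 0.8, -0.1]
grip_width: 0.997
```

```bash
python3 - <<'E'
from h import *
show(); w=cam("wrist"); cv2.imwrite("pics/w35.png",cv2.resize(w["pixels"][:,:,::-1],(800,600)))
for n in ("wrist","side","scene"):
    c=cam(n)
    for l in ("scoop","scoop_grip"): print(n,l,det(l,n))
print(det("padlock_0","wrist"))
need(488.5,-290.5,112,186)
E
```

```text
t 61.70 tcp [ 488.72 -287.78  196.09] yawY(deg) -174.08 toolx [ 0. -0. -1.] toolz [-0.1   0.99 -0.  ] F [-1.09  0.82 -0.13] g 0.997 q6 0.29 q [-0.19  0.21 -0.28  0.   -1.08  0.29]
wrist scoop [([497.8, -343.5, 44.1], 0.62)]
wrist scoop_grip [([644.4, -252.4, -1.2], 0.23)]
side scoop [([492.0, -341.0, 45.5], 0.76)]
side scoop_grip [([490.2, -287.5, 133.1], 0.96), ([576.3, 52.3, 34.1], 0.53)]
scene scoop [([673.8, -51.4, -0.9], 0.66)]
scene scoop_grip [([486.3, -287.4, 133.5], 0.85)]
[([476.0, -390.9, 21.8], 0.97), ([533.8, -449.5, 11.9], 0.93), ([481.1, -420.6, 19.0], 0.88), ([504.4, -428.9, 1.8], 0.73), ([529.8, -380.6, 18.8], 0.67)]
twist -0.003 rad -> q6 ~0.29 or 0.29; then travel [83.26  0.41 -2.77]
twist 3.139 rad -> q6 ~3.43 or -2.85; then travel [83.26 -0.41  2.77]
twist -3.144 rad -> q6 ~-2.86 or 3.43; then travel [83.26 -0.41  2.77]
```

View pics/w35.png

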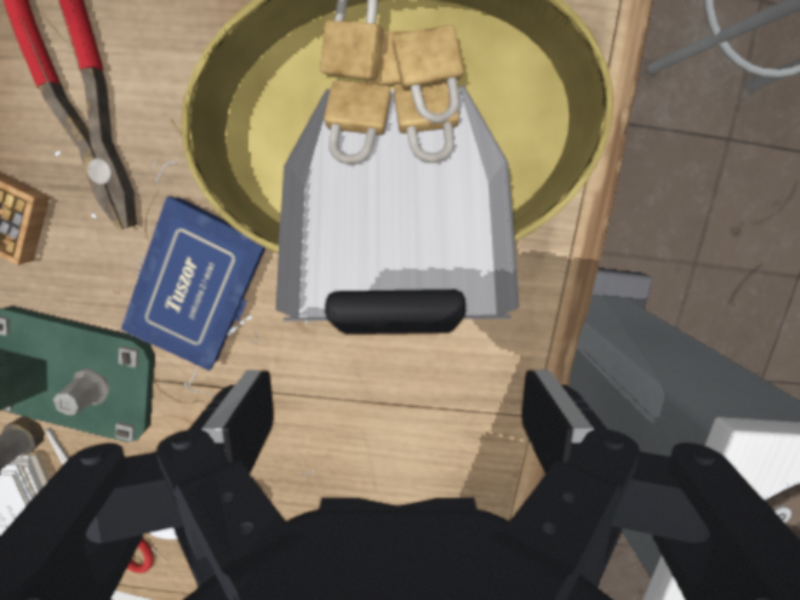

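>>> apply_moves --series '[{"travel": [20, 0, -1], "twist": 0, "fingers": 1}, {"travel": [30, 0, 0], "twist": 0, "fingers": 1}, {"travel": [20, 0, 0], "twist": 0, "fingers": 1}, {"travel": [9, 0, 0], "twist": 0, "fingers": 1}, {"travel": [5, 0, 0], "twist": 0, "fingers": 1}, {"travel": [0, 0, 0], "twist": 0, "fingers": 1}]'

```text
t: 62.85
eef_pos: [488.9, -288.8, 111.3]
ee_rot: [-0.525, 0.474, 0.525, 0.474]
wrist_force: [-0.2, -0.2, 0.0]
grip_width: 0.993
```

```bash
python3 - <<'E'
from h import *
show(); w=cam("wrist"); cv2.imwrite("pics/w36.png",cv2.resize(w["pixels"][:,:,::-1],(800,600)))
E
```

```text
t 62.85 tcp [ 488.89 -288.82  111.34] yawY(deg) -174.14 toolx [-0. -0. -1.] toolz [-0.1   0.99 -0.  ] F [-0.17 -0.16  0.04] g 0.993 q6 0.29 q [-0.19  0.29 -0.38  0.   -0.89  0.29]
```

View pics/w36.png

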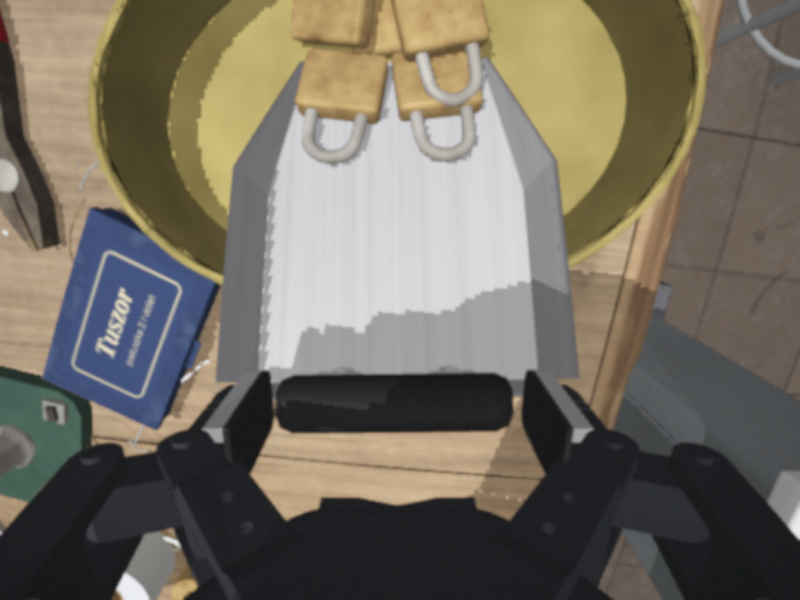

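>>> apply_moves --series '[{"travel": [0, 0, 0], "twist": 0, "fingers": 0}, {"travel": [0, 0, 0], "twist": 0, "fingers": 0}, {"travel": [0, 0, 0], "twist": 0, "fingers": 0}, {"travel": [0, 0, 0], "twist": 0, "fingers": 0}, {"travel": [-3, 0, 0], "twist": 0, "fingers": 0}, {"travel": [-6, 0, 0], "twist": 0, "fingers": 0}, {"travel": [-8, 0, 0], "twist": 0, "fingers": 0}, {"travel": [-8, 0, 0], "twist": 0, "fingers": 0}, {"travel": [-5, 0, 0], "twist": 0, "fingers": 0}, {"travel": [0, 0, 0], "twist": 0, "fingers": 0}]'

```text
t: 63.9
eef_pos: [489.4, -288.9, 142.5]
ee_rot: [0.526, -0.474, -0.524, -0.474]
wrist_force: [-0.3, 0.3, -3.3]
grip_width: 0.76
```

```bash
python3 - <<'E'
from h import *
show(); w=cam("wrist"); cv2.imwrite("pics/w37.png",cv2.resize(w["pixels"][:,:,::-1],(800,600)))
c=cam("scene"); cv2.imwrite("pics/sc37.png",cv2.resize(c["pixels"][130:240,250:410,::-1],None,fx=5,fy=5,interpolation=cv2.INTER_CUBIC))
for l in ("scoop","scoop_grip"): print(det(l,"scene"))
E
```

```text
t 63.90 tcp [ 489.36 -288.93  142.51] yawY(deg) -174.14 toolx [ 0. -0. -1.] toolz [-0.1   0.99 -0.  ] F [-0.28  0.28 -3.29] g 0.760 q6 0.29 q [-0.19  0.26 -0.35  0.   -0.96  0.29]
[([500.4, -344.5, 74.9], 0.61), ([485.8, -286.5, 163.7], 0.36)]
[([484.1, -289.7, 164.3], 0.9), ([505.1, -421.8, 0.9], 0.67), ([476.8, -419.9, 41.7], 0.42)]
```

View pics/w37.png

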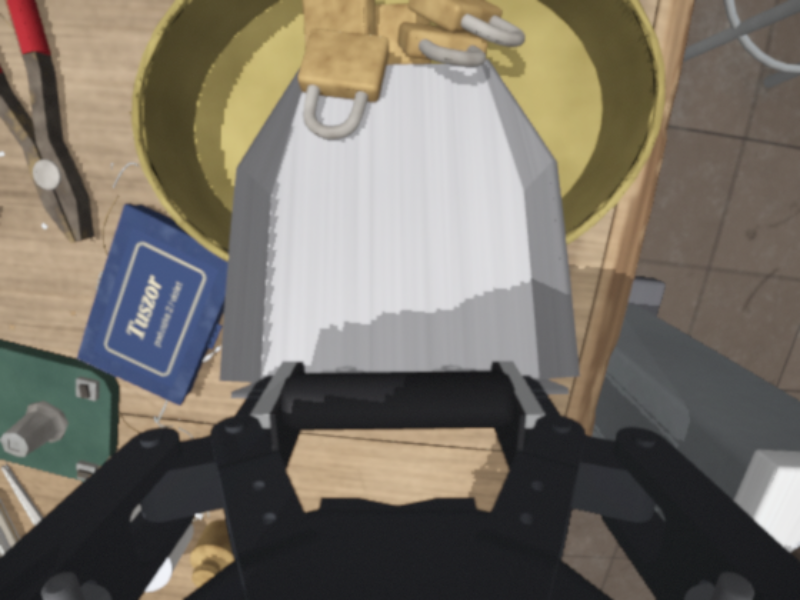

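View pics/sc37.png

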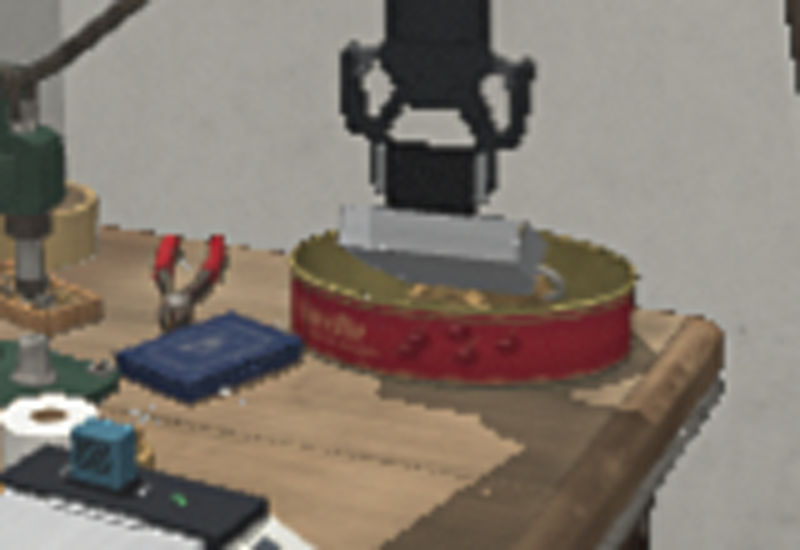

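>>> apply_moves --series '[{"travel": [-3, 0, 6], "twist": 0, "fingers": 0}, {"travel": [-3, 0, 10], "twist": 0, "fingers": 0}, {"travel": [-3, 0, 10], "twist": 0, "fingers": 0}, {"travel": [0, 0, 5], "twist": 0, "fingers": 0}, {"travel": [0, 0, 0], "twist": 0, "fingers": 0}, {"travel": [0, 0, 0], "twist": 0, "fingers": 0}, {"travel": [0, 0, 0], "twist": 0, "fingers": 0}]'

```text
t: 64.8
eef_pos: [485.6, -258.0, 150.3]
ee_rot: [-0.525, 0.474, 0.525, 0.474]
wrist_force: [0.0, -0.1, -1.8]
grip_width: 0.758
```

```bash
python3 - <<'E'
from h import *
show(); w=cam("wrist"); cv2.imwrite("pics/w38.png",cv2.resize(w["pixels"][:,:,::-1],(800,600)))
E
```

```text
t 64.80 tcp [ 485.63 -257.97  150.25] yawY(deg) -174.14 toolx [-0. -0. -1.] toolz [-0.1   0.99 -0.  ] F [ 0.04 -0.12 -1.78] g 0.758 q6 0.23 q [-0.13  0.22 -0.38  0.   -0.97  0.23]
```

View pics/w38.png

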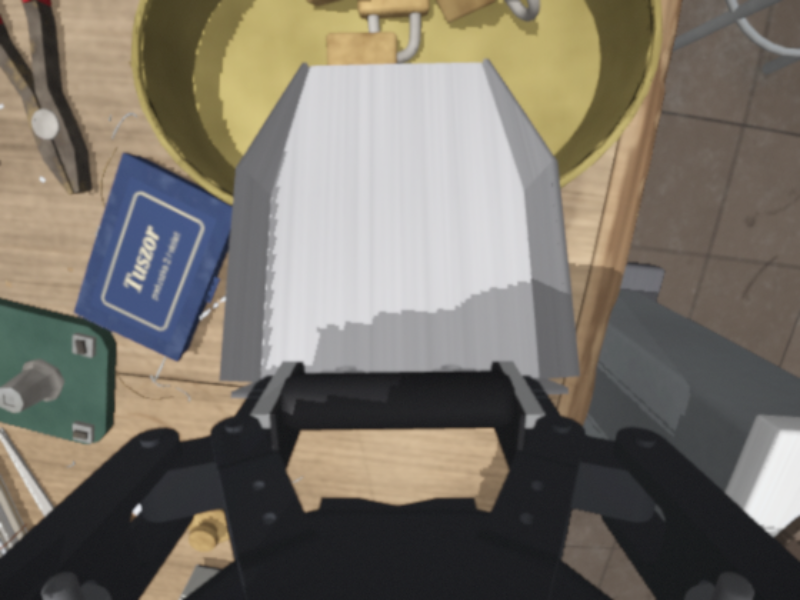

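>>> apply_moves --series '[{"travel": [-10, 0, 0], "twist": 0, "fingers": 0}, {"travel": [-20, 0, 0], "twist": 0, "fingers": 0}, {"travel": [-20, 0, 5], "twist": 0, "fingers": 0}, {"travel": [-5, 0, 15], "twist": 0, "fingers": 0}, {"travel": [0, 0, 25], "twist": 0, "fingers": 0}, {"travel": [0, 0, 30], "twist": 0, "fingers": 0}, {"travel": [0, 0, 30], "twist": 0, "fingers": 0}, {"travel": [0, 0, 30], "twist": 0, "fingers": 0}, {"travel": [0, 0, 20], "twist": 0, "fingers": 0}, {"travel": [0, 0, 10], "twist": 0, "fingers": 0}, {"travel": [0, 0, 0], "twist": 0, "fingers": 0}]'

```text
t: 65.95
eef_pos: [468.5, -92.6, 205.4]
ee_rot: [0.525, -0.473, -0.525, -0.473]
wrist_force: [-0.3, 0.4, -2.3]
grip_width: 0.768
```

```bash
python3 - <<'E'
from h import *
show(); w=cam("wrist"); cv2.imwrite("pics/w39.png",cv2.resize(w["pixels"][:,:,::-1],(800,600)))
c=cam("side","s39.png")
for n in ("side","scene"):
    if n=="scene": cam(n)
    for l in ("scoop","scoop_grip","scoop_lip"): print(n,l,det(l,n))
E
```

```text
t 65.95 tcp [468.52 -92.57 205.42] yawY(deg) -174.05 toolx [ 0.  0. -1.] toolz [-0.1   0.99  0.  ] F [-0.33  0.38 -2.31] g 0.768 q6 -0.11 q [ 0.22  0.05 -0.45 -0.   -1.07 -0.11]
side scoop [([474.0, -144.8, 136.2], 0.9)]
side scoop_grip [([467.4, -95.8, 224.8], 0.66)]
side scoop_lip [([575.9, 54.2, 31.9], 0.59)]
scene scoop [([478.8, -149.4, 138.3], 0.74), ([673.6, -53.3, 0.6], 0.51)]
scene scoop_grip [([463.5, -94.2, 225.7], 0.83)]
scene scoop_lip [([482.0, -221.5, 96.3], 0.85), ([672.7, -53.4, -0.5], 0.4)]
```

View pics/w39.png

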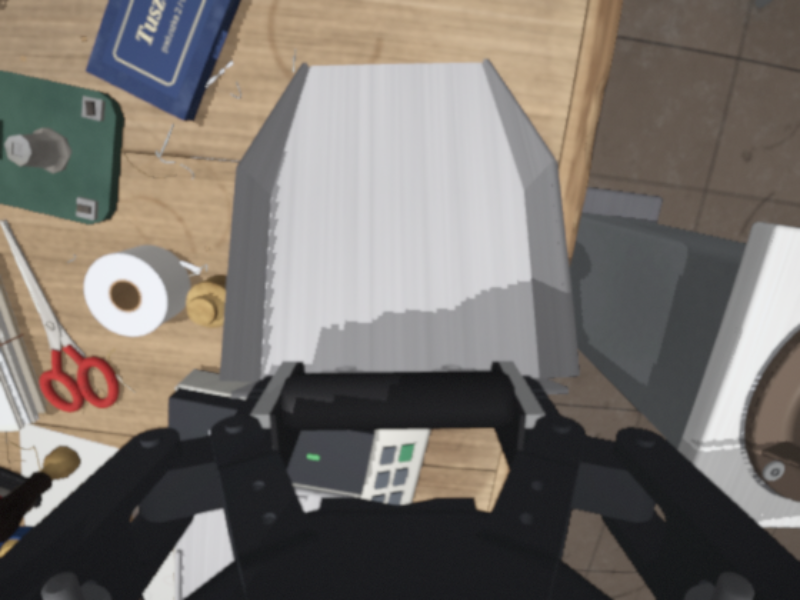

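View pics/s39.png

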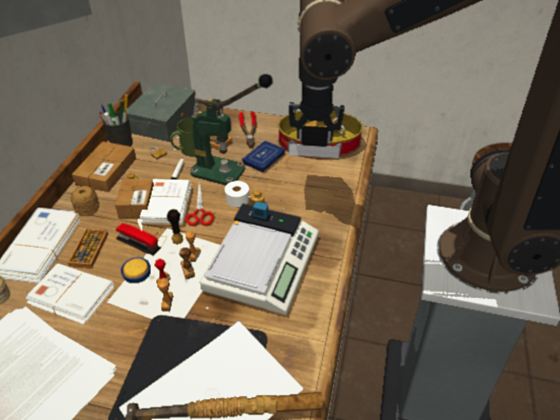

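>>> apply_moves --series '[{"travel": [15, 0, -5], "twist": 0, "fingers": 0}, {"travel": [30, 0, -8], "twist": 0, "fingers": 0}, {"travel": [28, 0, -2], "twist": 0, "fingers": 0}, {"travel": [14, 0, 0], "twist": 0, "fingers": 0}, {"travel": [6, 0, 0], "twist": 0, "fingers": 0}, {"travel": [0, 0, 0], "twist": 0, "fingers": 0}]'

```text
t: 67.0
eef_pos: [470.2, -108.9, 111.9]
ee_rot: [-0.525, 0.474, 0.525, 0.473]
wrist_force: [0.3, 0.2, -0.8]
grip_width: 0.761
```

>>> apply_moves --series '[{"travel": [5, 0, 1], "twist": 0, "fingers": 0}, {"travel": [6, 0, 3], "twist": 0, "fingers": 0}, {"travel": [8, 0, 5], "twist": 0, "fingers": 0}, {"travel": [8, 0, 5], "twist": 0, "fingers": 0}, {"travel": [8, 0, 5], "twist": 0, "fingers": 0}, {"travel": [0, 0, 0], "twist": 0, "fingers": 0}]'

```text
t: 67.6
eef_pos: [470.2, -89.0, 78.3]
ee_rot: [0.526, -0.472, -0.524, -0.474]
wrist_force: [1.0, 1.2, 3.9]
grip_width: 0.768
```

```bash
python3 - <<'E'
from h import *
show(); w=cam("wrist"); cv2.imwrite("pics/w40.png",cv2.resize(w["pixels"][:,:,::-1],(800,600)))
c=cam("side"); cv2.imwrite("pics/s40.png",cv2.resize(c["pixels"][120:250,220:380,::-1],None,fx=4.5,fy=4.5,interpolation=cv2.INTER_CUBIC))
for l in ("scoop","scoop_grip","scoop_lip"): print(l,det(l,"side"))
E
```

```text
t 67.60 tcp [470.18 -89.04  78.34] yawY(deg) -174.03 toolx [ 0.  0. -1.] toolz [-0.1   0.99 -0.  ] F [1.01 1.22 3.89] g 0.768 q6 -0.12 q [ 0.23  0.2  -0.62  0.   -0.75 -0.12]
scoop [([476.9, -160.7, 23.4], 0.94)]
scoop_grip [([470.7, -88.5, 97.2], 0.91)]
scoop_lip []
```

View pics/s40.png

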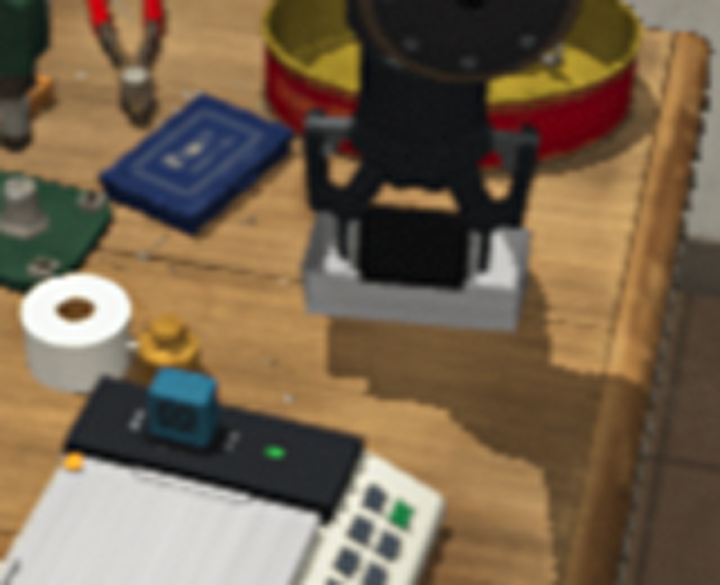

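>>> apply_moves --series '[{"travel": [6, 0, 3], "twist": 0, "fingers": 0}, {"travel": [8, 0, 3], "twist": 0, "fingers": 0}, {"travel": [8, 0, 3], "twist": 0, "fingers": 0}, {"travel": [8, 0, 2], "twist": 0, "fingers": 0}, {"travel": [6, 0, 1], "twist": 0, "fingers": 0}, {"travel": [4, 0, 0], "twist": 0, "fingers": 0}, {"travel": [0, 0, 0], "twist": 0, "fingers": 0}]'

```text
t: 68.55
eef_pos: [466.6, -78.0, 36.5]
ee_rot: [-0.525, 0.474, 0.525, 0.473]
wrist_force: [0.6, -0.3, -0.6]
grip_width: 0.763
```

```bash
python3 - <<'E'
from h import *
show(); c=cam("side"); cv2.imwrite("pics/s41.png",cv2.resize(c["pixels"][120:250,220:380,::-1],None,fx=4.5,fy=4.5,interpolation=cv2.INTER_CUBIC))
for l in ("scoop","scoop_grip","scoop_lip"): print(l,det(l,"side"))
E
```

```text
t 68.55 tcp [466.57 -78.04  36.55] yawY(deg) -174.15 toolx [-0. -0. -1.] toolz [-0.1   0.99 -0.  ] F [ 0.59 -0.29 -0.57] g 0.763 q6 -0.15 q [ 0.25  0.26 -0.67 -0.   -0.65 -0.15]
scoop [([477.1, -166.2, 0.9], 0.84), ([678.0, -52.5, 2.2], 0.31)]
scoop_grip [([468.5, -79.7, 57.5], 0.62)]
scoop_lip [([482.5, -252.9, 1.1], 0.83)]
```

>>> apply_moves --series '[{"travel": [2, 0, 0], "twist": 0, "fingers": 0}, {"travel": [2, 0, 0], "twist": 0, "fingers": 0}, {"travel": [0, 0, 0], "twist": 0, "fingers": 0}]'

```text
t: 69.05
eef_pos: [467.2, -77.9, 33.3]
ee_rot: [0.525, -0.474, -0.525, -0.474]
wrist_force: [-0.9, 1.4, 4.8]
grip_width: 0.766
```

```bash
python3 - <<'E'
from h import *
show()
E
```

```text
t 69.05 tcp [467.21 -77.85  33.32] yawY(deg) -174.14 toolx [ 0. -0. -1.] toolz [-0.1   0.99 -0.  ] F [-0.91  1.42  4.76] g 0.766 q6 -0.15 q [ 0.25  0.26 -0.67  0.   -0.64 -0.15]
```

>>> apply_moves --series '[{"travel": [0, 0, 0], "twist": 0, "fingers": 1}, {"travel": [0, 0, 0], "twist": 0, "fingers": 1}, {"travel": [0, 0, 0], "twist": 0, "fingers": 1}, {"travel": [-15, 0, 0], "twist": 0, "fingers": 1}, {"travel": [-40, 0, 0], "twist": 0, "fingers": 1}, {"travel": [-40, 0, 0], "twist": 0.1, "fingers": 1}, {"travel": [-15, 0, 0], "twist": 0.15, "fingers": 1}, {"travel": [0, 0, 0], "twist": 0.15, "fingers": 1}, {"travel": [0, 0, 0], "twist": 0.15, "fingers": 1}, {"travel": [0, 0, 0], "twist": 0.15, "fingers": 1}, {"travel": [0, 0, 0], "twist": 0.15, "fingers": 0.8}, {"travel": [0, 0, 0], "twist": 0.15, "fingers": 0.6}]'

```text
t: 70.25
eef_pos: [467.0, -77.8, 143.2]
ee_rot: [-0.231, 0.668, 0.231, 0.668]
wrist_force: [0.2, 1.1, -0.2]
grip_width: 0.693
```

>>> apply_moves --series '[{"travel": [0, 0, 0], "twist": 0.15, "fingers": 0.6}, {"travel": [0, 0, 0], "twist": 0.15, "fingers": 0.6}, {"travel": [0, 0, 0], "twist": 0.15, "fingers": 0.6}, {"travel": [0, 0, 0], "twist": 0.12, "fingers": 0.6}, {"travel": [0, 0, 0], "twist": 0, "fingers": 0.6}]'

```text
t: 70.75
eef_pos: [467.0, -77.9, 143.2]
ee_rot: [-0.036, 0.706, 0.036, 0.706]
wrist_force: [0.1, -0.6, -0.3]
grip_width: 0.601
```

```bash
python3 - <<'E'
from h import *
show(); w=cam("wrist"); cv2.imwrite("pics/w42.png",cv2.resize(w["pixels"][:,:,::-1],(800,600)))
for n in ("wrist","side"):
    if n=="side": c=cam(n,"s42.png")
    for l in ("scoop","scoop_grip","scoop_lip"): print(l,det(l,n))
E
```

```text
t 70.75 tcp [466.96 -77.86 143.21] yawY(deg) 95.79 toolx [-0.  0. -1.] toolz [ 0.99  0.1  -0.  ] F [ 0.1  -0.58 -0.34] g 0.601 q6 -1.72 q [ 0.25  0.11 -0.54 -0.   -0.92 -1.72]
scoop [([477.3, -170.9, 1.5], 0.7)]
scoop_grip [([466.3, -84.3, 52.8], 0.96), ([566.4, 191.8, 58.4], 0.25)]
scoop_lip [([488.7, -252.9, 0.2], 0.75)]
scoop [([478.0, -171.6, 1.9], 0.56)]
scoop_grip [([468.3, -79.9, 53.8], 0.68), ([463.4, -439.9, 37.3], 0.51)]
scoop_lip [([481.1, -252.2, 2.2], 0.7)]
```

View pics/w42.png

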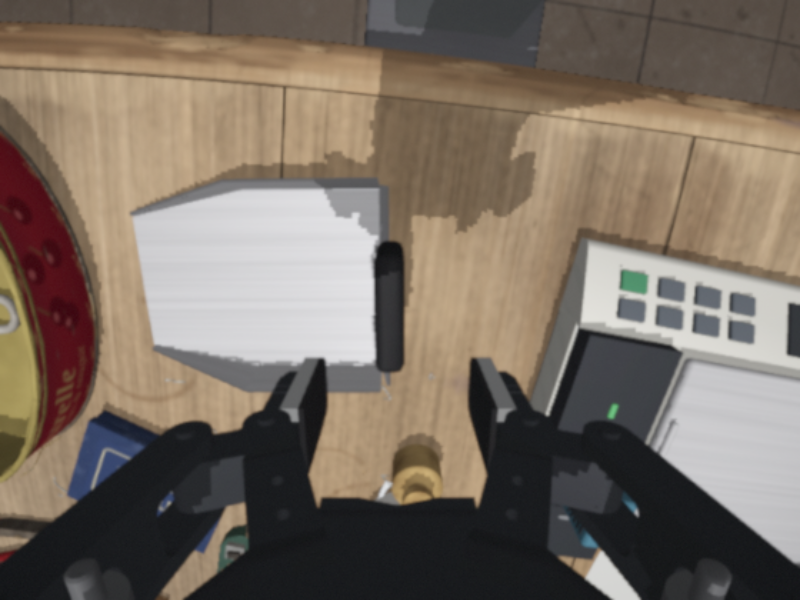

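View pics/s42.png

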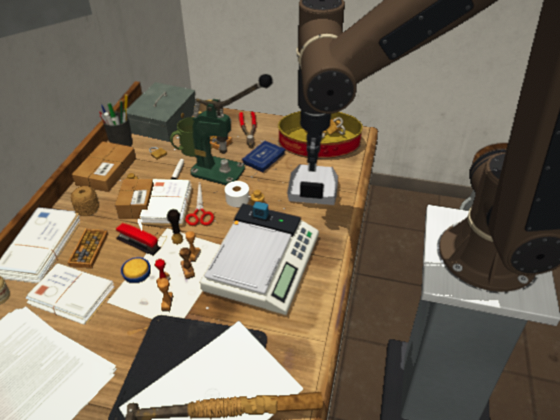

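>>> apply_moves --series '[{"travel": [20, -2, 0], "twist": 0, "fingers": 0.6}, {"travel": [40, -2, 0], "twist": 0, "fingers": 0.6}, {"travel": [30, 0, 0], "twist": 0, "fingers": 0.6}, {"travel": [11, 0, 0], "twist": 0, "fingers": 0.6}, {"travel": [0, 0, 0], "twist": 0, "fingers": 0.6}, {"travel": [0, 0, 0], "twist": 0, "fingers": 0}, {"travel": [0, 0, 0], "twist": 0, "fingers": 0}, {"travel": [0, 0, 0], "twist": 0, "fingers": 0}, {"travel": [0, 0, 0], "twist": 0, "fingers": 0}, {"travel": [0, 0, 0], "twist": 0, "fingers": 0}, {"travel": [0, 0, 0], "twist": 0, "fingers": 0}]'

```text
t: 72.25
eef_pos: [468.8, -81.6, 43.9]
ee_rot: [-0.036, 0.705, 0.037, 0.707]
wrist_force: [-1.2, 0.5, 6.7]
grip_width: 0.18
```

```bash
python3 - <<'E'
from h import *
show(); c=cam("wrist"); print(det("scoop","wrist"),det("scoop_lip","wrist")); c=cam("side"); print(det("scoop","side"),det("scoop_lip","side"),det("scoop_grip","side"))
E
```

```text
t 72.25 tcp [468.8  -81.61  43.87] yawY(deg) 95.93 toolx [ 0.  0. -1.] toolz [0.99 0.1  0.  ] F [-1.25  0.48  6.71] g 0.180 q6 -1.71 q [ 0.24  0.25 -0.66  0.   -0.66 -1.71]
[([477.9, -170.3, 0.2], 0.64)] [([487.5, -253.5, 0.7], 0.64)]
[([478.3, -166.2, 0.8], 0.56)] [([480.0, -253.1, 2.0], 0.83)] [([465.8, -82.6, 53.7], 0.83)]
```

>>> apply_moves --series '[{"travel": [-5, 0, 0], "twist": 0, "fingers": 0}, {"travel": [-15, 0, 0], "twist": 0, "fingers": 0}, {"travel": [-30, 0, 0], "twist": 0, "fingers": 0}, {"travel": [-40, 0, 0], "twist": 0, "fingers": 0}, {"travel": [-30, 0, 0], "twist": 0.05, "fingers": 0}, {"travel": [-15, 0, 0], "twist": 0.08, "fingers": 0}, {"travel": [-5, 0, 0], "twist": 0.05, "fingers": 0}, {"travel": [0, 0, 0], "twist": 0, "fingers": 0}]'

```text
t: 73.4
eef_pos: [467.7, -81.6, 183.7]
ee_rot: [0.028, 0.706, -0.027, 0.707]
wrist_force: [-0.2, 0.2, -2.3]
grip_width: 0.178
```

```bash
python3 - <<'E'
from h import *
show(); w=cam("wrist"); cv2.imwrite("pics/w43.png",cv2.resize(w["pixels"][:,:,::-1],(800,600)))
need(574.5,281.9,180,85.6)
E
```

```text
t 73.40 tcp [467.75 -81.65 183.73] yawY(deg) 85.54 toolx [ 0.  0. -1.] toolz [ 1.   -0.08  0.  ] F [-0.17  0.23 -2.35] g 0.178 q6 -1.89 q [ 0.24  0.06 -0.49 -0.   -1.02 -1.89]
twist 0.001 rad -> q6 ~-1.89 or -1.89; then travel [  3.22 370.75  78.91]
twist -3.141 rad -> q6 ~-5.03 or 1.25; then travel [   3.22 -370.75  -78.91]
twist 3.142 rad -> q6 ~1.25 or -5.03; then travel [   3.22 -370.75  -78.91]
```

View pics/w43.png

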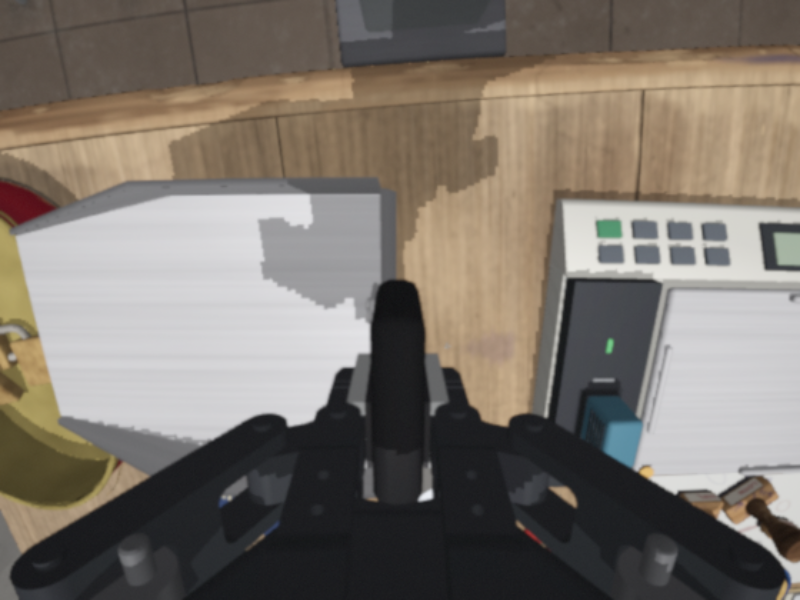

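>>> apply_moves --series '[{"travel": [0, 12, 3], "twist": 0, "fingers": 0}, {"travel": [0, 25, 6], "twist": 0, "fingers": 0}, {"travel": [0, 40, 9], "twist": 0, "fingers": 0}, {"travel": [0, 45, 10], "twist": 0, "fingers": 0}, {"travel": [0, 45, 10], "twist": 0, "fingers": 0}, {"travel": [0, 45, 10], "twist": 0, "fingers": 0}, {"travel": [0, 45, 10], "twist": 0, "fingers": 0}, {"travel": [0, 45, 10], "twist": 0, "fingers": 0}, {"travel": [0, 35, 7], "twist": 0, "fingers": 0}, {"travel": [0, 22, 4], "twist": 0, "fingers": 0}, {"travel": [0, 11, 2], "twist": 0, "fingers": 0}, {"travel": [0, 0, 0], "twist": 0, "fingers": 0}]'

```text
t: 74.65
eef_pos: [576.4, 282.3, 180.9]
ee_rot: [0.026, 0.707, -0.027, 0.706]
wrist_force: [-1.4, -0.5, -1.9]
grip_width: 0.177
```

```bash
python3 - <<'E'
from h import *
show(); need(577,281.7,125,85.6)
E
```

```text
t 74.65 tcp [576.44 282.27 180.87] yawY(deg) 85.71 toolx [-0. -0. -1.] toolz [ 1.   -0.07 -0.  ] F [-1.45 -0.48 -1.9 ] g 0.177 q6 -2.40 q [ 0.76  0.34 -0.13 -0.   -1.1  -2.4 ]
twist 0.002 rad -> q6 ~-2.40 or -2.41; then travel [55.87 -0.45  0.68]
twist -3.140 rad -> q6 ~-5.54 or 0.74; then travel [55.87  0.45 -0.68]
twist 3.143 rad -> q6 ~0.74 or -5.55; then travel [55.87  0.45 -0.68]
```

>>> apply_moves --series '[{"travel": [12, 0, 0.5], "twist": 0.002, "fingers": 0}, {"travel": [22, -0.5, 0], "twist": 0, "fingers": 0}, {"travel": [15, 0, 0], "twist": 0, "fingers": 0}, {"travel": [7, 0, 0], "twist": 0, "fingers": 0}, {"travel": [0, 0, 0], "twist": 0, "fingers": 0}]'

```text
t: 75.15
eef_pos: [576.5, 278.9, 124.9]
ee_rot: [0.028, 0.707, -0.029, 0.706]
wrist_force: [0.1, 0.0, -1.1]
grip_width: 0.177
```

```bash
python3 - <<'E'
from h import *
show(); need(577,281.7,112,85.6)
w=cam("wrist"); cv2.imwrite("pics/w44.png",cv2.resize(w["pixels"][:,:,::-1],(800,600)))
c=cam("side"); cv2.imwrite("pics/s44.png",cv2.resize(c["pixels"][180:320,190:350,::-1],None,fx=4.3,fy=4.3,interpolation=cv2.INTER_CUBIC)[:600])
E
```

```text
t 75.15 tcp [576.52 278.91 124.92] yawY(deg) 85.42 toolx [-0. -0. -1.] toolz [ 1.   -0.08 -0.  ] F [ 0.08  0.04 -1.1 ] g 0.177 q6 -2.41 q [ 0.75  0.39 -0.2  -0.   -0.98 -2.41]
twist -0.003 rad -> q6 ~-2.41 or -2.40; then travel [12.91  2.84  0.29]
twist 3.138 rad -> q6 ~0.73 or -5.54; then travel [12.91 -2.84 -0.29]
twist -3.145 rad -> q6 ~-5.55 or 0.74; then travel [12.91 -2.84 -0.29]
```

View pics/w44.png

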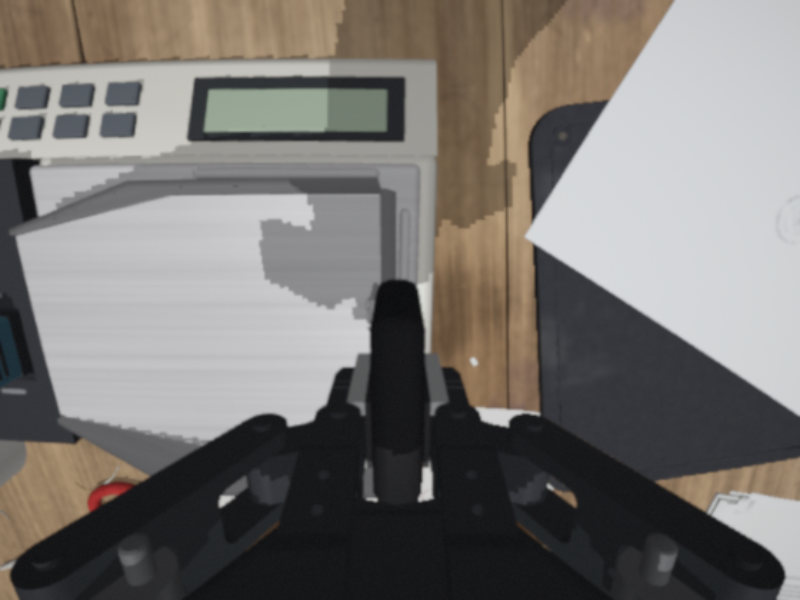

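View pics/s44.png

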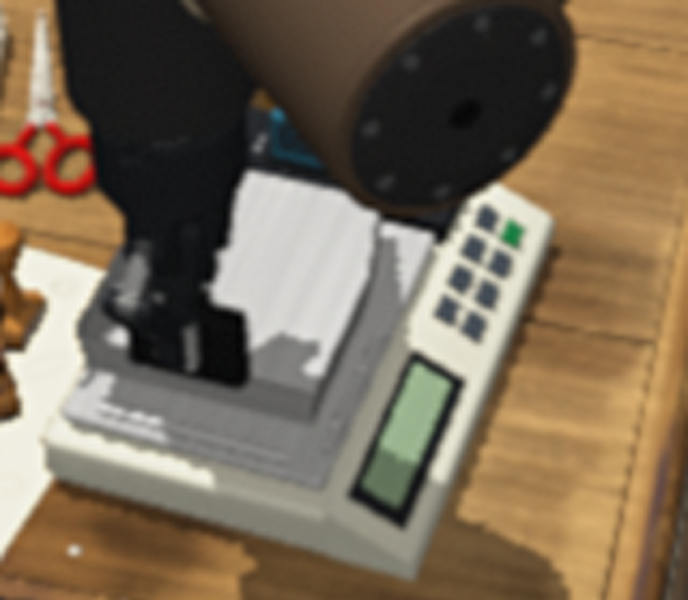

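>>> apply_moves --series '[{"travel": [4, 1.5, 0.3], "twist": -0.003, "fingers": 0}, {"travel": [5, 1.3, 0], "twist": 0, "fingers": 0}, {"travel": [4, 0, 0], "twist": 0, "fingers": 0}, {"travel": [0, 0, 0], "twist": 0, "fingers": 0}, {"travel": [0, 0, 0], "twist": 0, "fingers": 0}]'

```text
t: 75.75
eef_pos: [577.7, 283.1, 113.1]
ee_rot: [0.027, 0.707, -0.027, 0.707]
wrist_force: [-0.4, -0.1, -1.6]
grip_width: 0.178
```

```bash
python3 - <<'E'
from h import *
show(); need(577,281.7,102,85.6)
E
```

```text
t 75.75 tcp [577.68 283.08 113.14] yawY(deg) 85.65 toolx [-0. -0. -1.] toolz [ 1.   -0.08 -0.  ] F [-0.4  -0.07 -1.57] g 0.178 q6 -2.41 q [ 0.76  0.4  -0.21  0.   -0.96 -2.41]
twist 0.001 rad -> q6 ~-2.40 or -2.41; then travel [11.14 -1.42 -0.57]
twist -3.141 rad -> q6 ~-5.55 or 0.74; then travel [11.14  1.42  0.57]
twist 3.142 rad -> q6 ~0.74 or -5.55; then travel [11.14  1.42  0.57]
```

>>> apply_moves --series '[{"travel": [3, -1.4, -0.5], "twist": 0, "fingers": 0}, {"travel": [3, 0, 0], "twist": 0, "fingers": 0}, {"travel": [2, 0, 0], "twist": 0, "fingers": 0}, {"travel": [1, 0, 0], "twist": 0, "fingers": 0}, {"travel": [0, 0, 0], "twist": 0, "fingers": 0}]'

```text
t: 76.25
eef_pos: [577.1, 281.6, 104.1]
ee_rot: [0.027, 0.707, -0.027, 0.706]
wrist_force: [0.2, 0.1, -2.3]
grip_width: 0.178
```

```bash
python3 - <<'E'
from h import *
show(); need(577,281.7,102,85.6)
E
```

```text
t 76.25 tcp [577.08 281.63 104.06] yawY(deg) 85.64 toolx [-0. -0. -1.] toolz [ 1.   -0.08 -0.  ] F [ 0.16  0.09 -2.32] g 0.178 q6 -2.40 q [ 0.76  0.41 -0.22  0.   -0.94 -2.4 ]
twist 0.001 rad -> q6 ~-2.40 or -2.40; then travel [ 2.06  0.06 -0.08]
twist -3.141 rad -> q6 ~-5.55 or 0.74; then travel [ 2.06 -0.06  0.08]
twist 3.142 rad -> q6 ~0.74 or -5.55; then travel [ 2.06 -0.06  0.08]
```

>>> apply_moves --series '[{"travel": [1, 0, 0], "twist": 0, "fingers": 0}, {"travel": [1, 0, 0], "twist": 0, "fingers": 0}, {"travel": [1, 0, 0], "twist": 0, "fingers": 0}, {"travel": [0, 0, 0], "twist": 0, "fingers": 0}]'

```text
t: 76.65
eef_pos: [577.3, 281.8, 101.9]
ee_rot: [0.027, 0.706, -0.027, 0.707]
wrist_force: [-3.0, -0.9, 2.7]
grip_width: 0.183
```

```bash
python3 - <<'E'
from h import *
show(); w=cam("wrist"); cv2.imwrite("pics/w45.png",cv2.resize(w["pixels"][:,:,::-1],(800,600)))
E
```

```text
t 76.65 tcp [577.33 281.84 101.94] yawY(deg) 85.66 toolx [ 0.  0. -1.] toolz [ 1.   -0.08  0.  ] F [-2.98 -0.87  2.68] g 0.183 q6 -2.40 q [ 0.76  0.41 -0.23  0.   -0.93 -2.4 ]
```

View pics/w45.png

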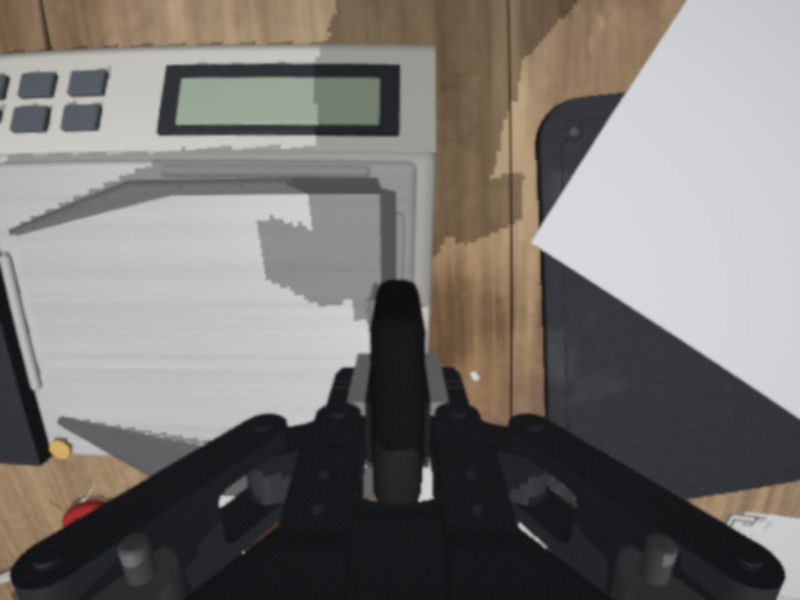

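>>> apply_moves --series '[{"travel": [-1, 0, 0], "twist": 0, "fingers": 0.3}, {"travel": [0, 0, 0], "twist": 0, "fingers": 0.5}, {"travel": [0, 0, 0], "twist": 0, "fingers": 0.6}, {"travel": [0, 0, 0], "twist": 0, "fingers": 0.6}, {"travel": [-10, 0, 0], "twist": 0, "fingers": 0.6}, {"travel": [-30, 0, 0], "twist": 0, "fingers": 0.7}, {"travel": [-40, 0, 0], "twist": 0, "fingers": 1}, {"travel": [-40, 0, 0], "twist": 0, "fingers": 1}, {"travel": [-30, 0, -20], "twist": 0, "fingers": 1}, {"travel": [0, 0, -45], "twist": 0, "fingers": 1}, {"travel": [0, 0, -45], "twist": 0, "fingers": 1}, {"travel": [0, 0, -20], "twist": 0, "fingers": 1}]'

```text
t: 77.9
eef_pos: [445.0, 291.3, 253.7]
ee_rot: [0.027, 0.706, -0.026, 0.707]
wrist_force: [0.2, -0.0, 0.1]
grip_width: 1.005
```

```bash
python3 - <<'E'
from h import *
show(); w=cam("wrist"); cv2.imwrite("pics/w46.png",cv2.resize(w["pixels"][:,:,::-1],(800,600)))
for l in ("scoop","scoop_lip","scoop_grip","scale_pan","battery"): print(l,det(l,"wrist"))
c=cam("side","s46.png"); cv2.imwrite("pics/s46a.png",cv2.resize(c["pixels"][90:310,190:390,::-1],None,fx=2.7,fy=2.7,interpolation=cv2.INTER_CUBIC)[:600])
for l in ("scoop","scoop_lip","scoop_grip","battery","padlock_0","tin","ink_pad_a","label_roll_a","check_weight"): print(l,det(l,"side"))
E
```

```text
t 77.90 tcp [444.99 291.3  253.69] yawY(deg) 85.68 toolx [ 0.  0. -1.] toolz [ 1.   -0.08  0.  ] F [ 0.23 -0.01  0.11] g 1.005 q6 -2.59 q [ 0.95  0.11 -0.27 -0.   -1.19 -2.59]
scoop [([567.6, 193.9, 60.1], 0.69), ([562.3, 109.4, 62.8], 0.32)]
scoop_lip [([563.8, 111.2, 60.8], 0.96)]
scoop_grip [([575.6, 278.9, 110.7], 0.57)]
scale_pan []
battery [([571.9, 53.8, 31.5], 0.7)]
scoop [([565.4, 196.1, 60.4], 0.68)]
scoop_lip [([560.5, 108.8, 59.9], 0.87)]
scoop_grip [([577.8, 284.0, 111.5], 0.65)]
battery [([576.7, 54.5, 32.2], 0.81), ([561.6, 109.9, 60.2], 0.16)]
padlock_0 [([463.1, -440.8, 38.3], 0.66), ([505.8, -423.0, 7.4], 0.55)]
tin [([496.6, -383.2, -2.1], 0.8)]
ink_pad_a [([649.4, -256.2, 4.7], 0.85)]
label_roll_a [([674.9, -53.1, 1.1], 0.79)]
check_weight [([575.9, 51.8, 32.2], 0.62), ([617.6, -48.8, -0.9], 0.44), ([575.5, 285.0, 110.7], 0.28)]
```

View pics/w46.png

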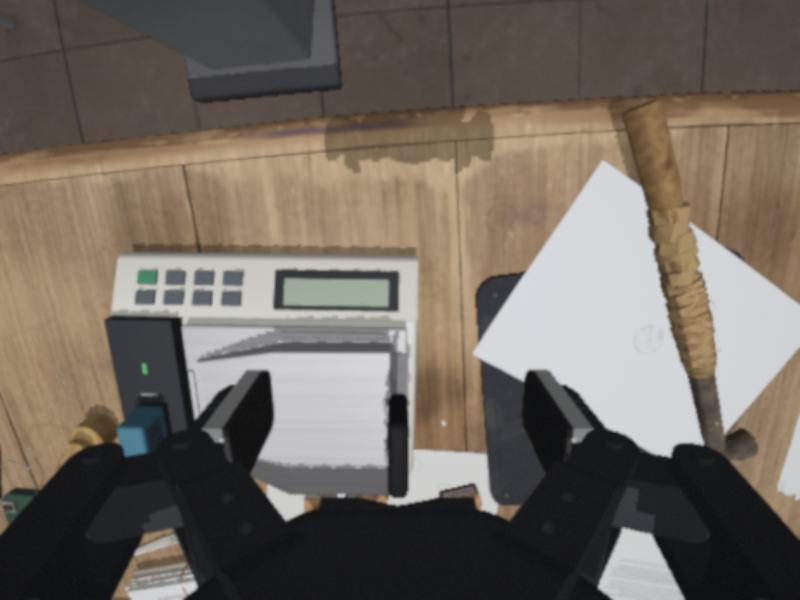

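View pics/s46a.png

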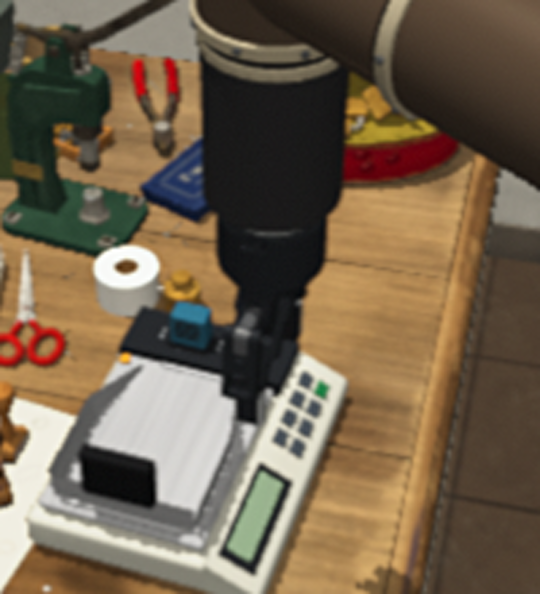

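>>> apply_moves --series '[{"travel": [-10, -20, 0], "twist": 0, "fingers": 1}, {"travel": [-20, -40, 0], "twist": 0, "fingers": 1}, {"travel": [-20, -45, 0], "twist": 0, "fingers": 1}, {"travel": [0, -45, 0], "twist": 0, "fingers": 1}, {"travel": [0, -45, 0], "twist": 0, "fingers": 1}, {"travel": [0, -45, 0], "twist": 0, "fingers": 1}, {"travel": [0, -45, 0], "twist": 0, "fingers": 1}, {"travel": [0, -45, 0], "twist": 0, "fingers": 1}, {"travel": [0, -45, 0], "twist": 0, "fingers": 1}, {"travel": [0, -45, 0], "twist": 0, "fingers": 1}, {"travel": [0, -45, 0], "twist": 0, "fingers": 1}, {"travel": [0, -45, 0], "twist": 0, "fingers": 1}]'

```text
t: 79.9
eef_pos: [407.7, -219.0, 303.2]
ee_rot: [0.027, 0.706, -0.027, 0.707]
wrist_force: [1.0, -0.4, 0.1]
grip_width: 1.001
```

>>> apply_moves --series '[{"travel": [0, -45, 5], "twist": 0, "fingers": 1}, {"travel": [0, -30, 5], "twist": 0, "fingers": 1}, {"travel": [0, -15, 5], "twist": 0, "fingers": 1}, {"travel": [0, 0, 0], "twist": 0, "fingers": 1}, {"travel": [0, 0, 0], "twist": 0, "fingers": 1}]'

```text
t: 80.4
eef_pos: [416.6, -307.6, 302.3]
ee_rot: [0.027, 0.707, -0.027, 0.707]
wrist_force: [0.1, -0.4, -0.1]
grip_width: 1.001
```

```bash
python3 - <<'E'
from h import *
show(); w=cam("wrist"); cv2.imwrite("pics/w47.png",cv2.resize(w["pixels"][:,:,::-1],(800,600)))
print(det("padlock_0","wrist"))
c=cam("side","s47.png"); cv2.imwrite("pics/s47a.png",cv2.resize(c["pixels"][180:320,190:350,::-1],None,fx=4.3,fy=4.3,interpolation=cv2.INTER_CUBIC)[:600])
E
```

```text
t 80.40 tcp [ 416.57 -307.56  302.29] yawY(deg) 85.60 toolx [-0.  0. -1.] toolz [ 1.   -0.08 -0.  ] F [ 0.1  -0.36 -0.09] g 1.001 q6 -1.39 q [-0.26  0.06 -0.21 -0.   -1.3  -1.39]
[([506.4, -428.1, 0.1], 0.79), ([450.5, -441.0, 27.8], 0.76), ([539.4, -453.4, 12.5], 0.65), ([520.7, -374.8, -0.1], 0.57), ([460.2, -435.8, 42.1], 0.56)]
```

View pics/w47.png

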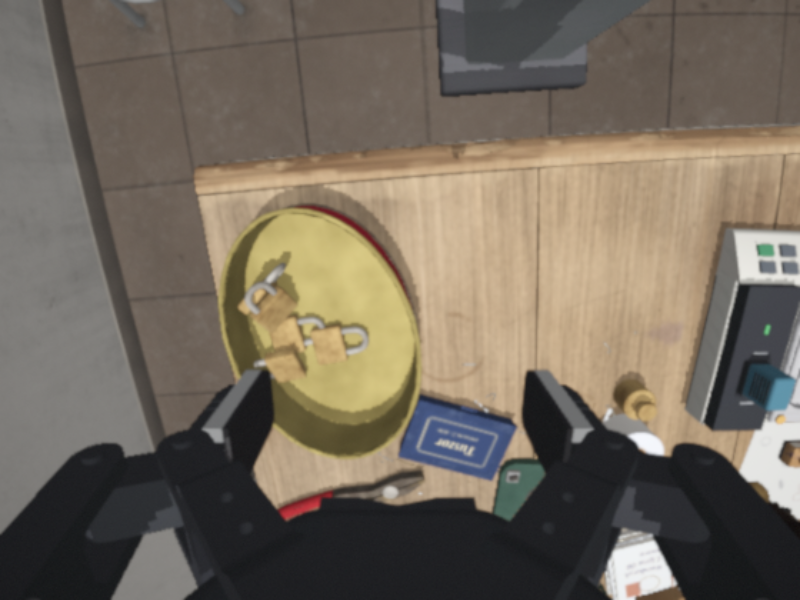

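View pics/s47a.png

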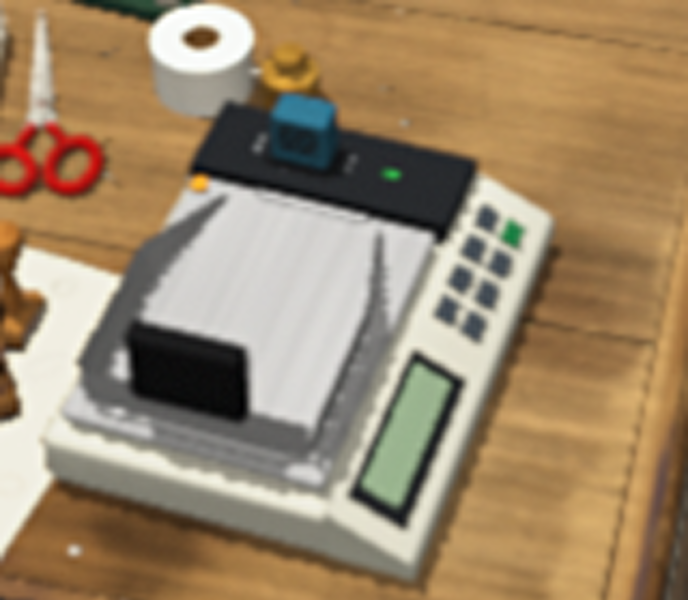

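View pics/s47.png

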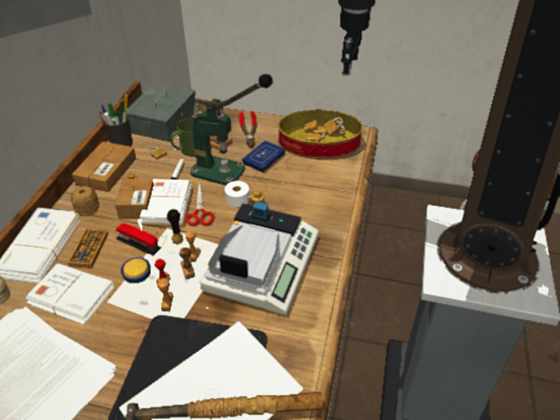

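```bash
python3 - <<'E'
from h import *
w=cam("wrist"); cv2.imwrite("pics/w48.png",cv2.resize(w["pixels"][135:300,145:300,::-1],None,fx=3.6,fy=3.6,interpolation=cv2.INTER_CUBIC)[:600])
c=cam("side"); cv2.imwrite("pics/s48.png",cv2.resize(c["pixels"][100:170,265:380,::-1],None,fx=6.5,fy=6.5,interpolation=cv2.INTER_CUBIC)[:600])
E
```

```text
(no output)
```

View pics/w48.png

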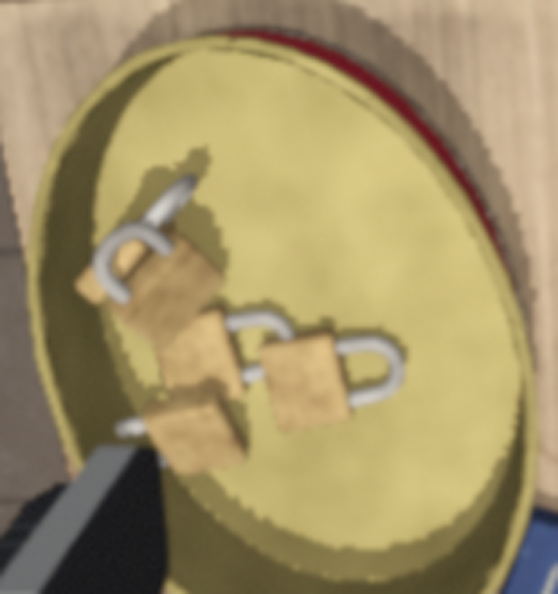

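View pics/s48.png

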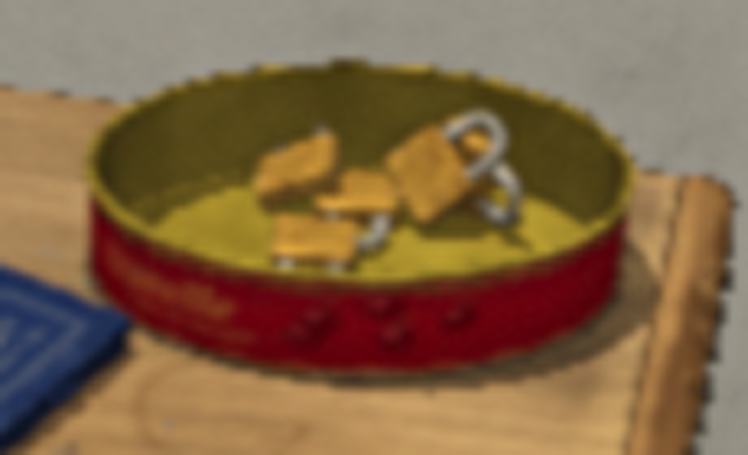

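```bash
python3 - <<'E'
from h import *
print(ticket.finish_job())
E
```

```text
the job is handed in; nothing more can be done
None
```

I finished the whole job and handed it in at about 81 s of the 210 s allowed. No verdict was reported.

- **Battery:** it is fully down in the bay. It bottomed out at the expected depth with 18 N of push. Afterwards the networks put its origin 31–32 mm above the bench, against 32 mm expected.
- **Padlocks:** all five on the front half went into the scoop on the scale and lay still for over a second before I lifted it. One of them was knocked a few centimetres aside before I reached it. I left alone a sixth padlock at the back of the bench (x ≈ 987 mm).
- **Counting:** I could not confirm it from the scale's screen, which looked blank in every picture.
- **Tipping:** the arm can only turn about the vertical, so it could not tilt the scoop itself.
  - I carried the scoop level to the tin with nothing shifting, rested it on the rim, and eased the grip open until it tipped and the padlocks slid in.
  - I then held the grip by its ends to clear the last one and set the empty scoop flat on the bench. From there I took it by the grip again to carry it back.
- **Last checks:**
  - All five padlocks are in the tin. Two lean on others against the wall, below the rim.
  - The scoop is flat between the rails, within about 2 mm of where it started, going by the networks.
  - The ink pad, label roll and brass weight read where they were at the start, and the arm was clear of everything.

At the end the networks also misread the battery as the brass weight with a higher score than the real one. The pictures show the weight in its place.

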